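Clear, pin and edge-mark a governor cover plate

TASK

Sweep every drill chip off the cover plate into the chip tray with the scraper block, then lock the plate by pushing the lock pin home through the hinge ears and the plate's eye, and, with it pinned, press the marking head's spring plunger right down to its stop and let it rise. Then draw the pin, lay the plate flat on the plywood board, and leave the pin and the scraper on the tool mat; any chip that strays goes into the tray as well. Do not disturb the pawl arm, knob and feeler block.

Things in the scene. Friction and masses are not known exactly. Their poses are not given: they have to be found in the camera images.
- fixture: Marking fixture, fixed on the bench. Origin: on the bench under the middle of the nest; x runs along the seated plate towards the marking head, y towards the chip tray. Grey bed 54 mm wide (y), x = -125 to 155 mm, top 34 mm above the bench.
- bore (a point): Centre of the cross bores (14 mm, along y) of the fixture's two upright steel hinge ears, half way between them, 54 mm above the bench; axes as the fixture's. Each ear is 26 mm long (x), 8 mm thick, 10 to 18 mm from this point in y on either side, its top 70 mm above the bench.
- nest (a point): Middle of the top of the fixture bed, 34 mm above the bench: the plate's origin when seated. Axes as the fixture's. Four small side stops (x = -75 to -61 and 61 to 75 mm, 34.5 to 40.5 mm out in y on both sides) rise 6 mm above the bed and keep the plate in place with 1.5 mm play.
- chip_tray (a point): Middle of the floor (3 mm above the bench) of the open steel chip tray fixed along the fixture's +y side, under the plate's edge. Inside 186 mm (x) by 88 mm (y), walls up to 20 mm above the bench; axes as the fixture's.
- plunger (a joint): Travel in m of the marking head's spring plunger: 0 when up, 0.014 fully down at its stop. The spring takes about 4 N to start and 11 N at the stop, and lifts it again when let go.
- plunger_top (a point): Centre of the top of the plunger's black round palm head (44 mm wide, 12 mm thick), 150 mm above the bench when up. It stands on the green marking head, a block 61 (x) by 60 (y) mm, 100 mm high, at the +x end of the fixture (x = 91 to 152 mm).
- cover_plate: Loose cast aluminium cover plate, about 420 g, seated in the fixture at first: 180 (x) by 66 (y) by 12 mm, origin at the centre of its underside, z up, x towards the marking head. At its -x end an eye 26 (x) by 14 (y) by 36 mm high, 14 mm bore along y, 20 mm above the underside, stands between the ears. Can be gripped across its width.
- scraper: Loose scraper block, about 160 g, wooden body on a steel foot: 72 (x) by 30 (y) by 44 mm high in all, the wooden body 66 by 28 mm. Origin at the centre of its underside, standing upright on the mat at the start.
- pin_grip (a point): Centre of the square dark steel grip (50 mm long, 20 by 20 mm) of the loose lock pin, about 180 g, lying on the mat at first; x points along the pin to its tip. The grip may lie on any of its four sides; the pin then lies level.
- pin_tip (a point): Tip of the lock pin, 85 mm from the grip's centre: the round rod, 10 mm thick, stands 60 mm out from the grip's end, tapered over its last 5 mm. Axes as the grip's.
- mat: Fixed black rubber tool mat, 220 (x) by 200 (y) by 3 mm; origin at the centre of its underside on the bench.
- board: Fixed plywood board for finished plates, 260 (x) by 160 (y) by 18 mm; origin at the centre of its underside on the bench.
- pawl_arm: Bystander: red-painted pawl arm, 137 mm long, lying on the bench; origin on its underside near the middle.
- brass_knob: Bystander: brass knurled knob, 32 mm wide, 28 mm high, standing on the bench; origin at the centre of its underside.
- feeler_block: Bystander: steel feeler gauge block, 62 by 22 by 18 mm, on the bench; origin at the centre of its underside.
- chip1: Loose drill chip, a tight steel curl filling a box of 16 (x) by 12 (y) by 10 mm, 10 g, lying on the cover plate at the start if present; origin at the centre of its underside.
- chip2: Loose drill chip, a tight steel curl filling a box of 16 (x) by 12 (y) by 10 mm, 10 g, lying on the cover plate at the start if present; origin at the centre of its underside.
- chip3: Loose drill chip, a tight steel curl filling a box of 16 (x) by 12 (y) by 10 mm, 10 g, lying on the cover plate at the start if present; origin at the centre of its underside.
- chip4: Loose drill chip, a tight steel curl filling a box of 16 (x) by 12 (y) by 10 mm, 10 g, lying on the cover plate at the start if present; origin at the centre of its underside.
- chip5: Loose drill chip, a tight steel curl filling a box of 16 (x) by 12 (y) by 10 mm, 10 g, lying on the cover plate at the start if present; origin at the centre of its underside.
- chip6: Loose drill chip, a tight steel curl filling a box of 16 (x) by 12 (y) by 10 mm, 10 g, lying on the cover plate at the start if present; origin at the centre of its underside.
- chip7: Loose drill chip, a tight steel curl filling a box of 16 (x) by 12 (y) by 10 mm, 10 g, lying on the cover plate at the start if present; origin at the centre of its underside.
- chip8: Loose drill chip, a tight steel curl filling a box of 16 (x) by 12 (y) by 10 mm, 10 g, lying on the cover plate at the start if present; origin at the centre of its underside.
Not all that is in view belongs to the job. Of the things that look like the part that bears pin_grip, take the one that is farthest from the robot's base at the start. Several things have the shape of the scraper; the one meant has the colours described above.

How it is judged:
By the outcome, as a careful person would: the job done as asked, in the order asked, and still so for the second after the job is handed in, with the robot touching nothing.
Of chip1, chip2, chip3, chip4, chip5, chip6, chip7, chip8 only 4 to 8 are there at a start; the rules pass over those that are not, and their reading is None.
At some moment in a run one of scraper, lock_pin may be knocked a few centimetres aside while the robot is not near it.
Once in a run the grip may slacken for a moment while it holds something.
It also fails if it takes over 208 s, if anything falls off the work surface, if the arm or the gripper's body presses on something with over 40 N, if the wrist force passes 120 N, or if a joint passes its speed limit or range.

ROBOT

A 7-joint arm with a two-finger parallel gripper is mounted at the origin on the work surface. World frame = base frame: x ahead of the robot, y to its left, z up, the work surface at z = 0. Lengths are in mm, angles in rad, forces in N, time in s.
With the tool pointing down it reaches from about 400 to 850 mm from the base axis. Payload 4.5 kg.
Tool frame: the origin (TCP) lies at the very end of the fingers, on their centre line; the grasp point (between the pads) lies behind it (bot.pinch_z is the z of the grasp point in the tool frame, in mm); z points along the fingers, y is the direction in which the jaws open and shut (so a half turn about z gives the same grasp; the last joint's range is limited). The gripper opens to 85 mm and grips with 20 to 120 N. Pads are 22 mm wide; open, the fingers measure 114 mm over their backs; the gripper's body (76 mm by 85 mm) begins 54 mm behind the grasp point. The pads swing forward as they close: fully open they stand 13 mm farther back than shut.
Start: joints at [-1.108, 0.689, -0.195, 1.565, 0.157, 0.902, -0.215], TCP at [259.847, 568.449, 231.317] pointing down, gripper open.
Joint ranges: [-3.01, 3.01], [-0.46, 2.08], [-1.47, 1.51], [0.13, 2.56], [-1, 4.14], [0.04, 2.09], [-2.66, 2.66]. Speed limits (rad/s): [2.57, 2.57, 3.14, 3.14, 3.14, 3.14, 3.14].

INTERFACE

Orientations are given as a rotation vector (axis times angle).
In Python, from rig import bot, optics gives the robot as it stands.
- The arm moves only by the tool move_arm, never from a script. Its argument "moves" is a list of rows, each an object with "translation": the shift along the tool's x, y, z in cm, a list of three; "delta_rot": the turn, a rotation vector about the tool's x, y, z in rad, a list of three; "jaw": the finger opening in cm, from 0 to 8.54. A call has 1 to 8 rows; each row is the pose to reach, as a shift and turn from the pose commanded when the call began, along the tool's axes at that moment; what a row does not reach only later rows make up. A row lasts 1/10 s, in which the tool goes at most 50 mm and 8.59 degrees, less where a joint would pass 70% of its speed; a pose out of reach is approached as far as the arm can. A call with a gripper value outside its range is refused whole. The fingers move at their own pace and stop on an object; "force" is the grip in N (left out, the last holds). Time passes only in rows, so rows that repeat a pose let the fingers close. It gives the time, the measured TCP pose, the force and the opening at its end, in the units of the state.
- bot.get_state(): the state, without advancing time (a new reading comes with each control period).
- optics.grab_frame(name): name is "side" or "top" or "wrist"; returns the picture (420x560x3 uint8, red, green, blue); there is no depth.
- optics.camera_model(name): a dict with "vertical_fov" (degrees; the focal length in pixels is half the picture's height over the tangent of half this angle, whatever the lens; pixels are square), "cx", "cy" (the principal point, pixels), "eye" and "rotation" of the camera in the world; the wrist camera has in their place "hand_eye" (4x4, takes a point from camera to tool coordinates, whose origin is the TCP and whose axes are the flange's). Camera axes: x right, y up, looking along -z (the intrinsics and any distortion apply to the point x, -y, -z); pixel columns grow to the right and rows downward; lengths in mm; the calibration is good to about 2 mm. The wrist camera is an equidistant fisheye: a pixel r from the principal point sees the ray r / f radians off the axis. A picture is of the moment at which its call begins: read the wrist's pose just before it. camera_model takes no time and is no camera call.
- bot.hand_in(): hands the job in, once; it reports no verdict.
The state is a dict: "time_s": time; "q": joint angles; "joint_velocities": joint speeds; "joint_efforts": joint torques, N m; "ee_pos": TCP position; "tool_rot": TCP orientation; "contact_force": force on the tool from outside, world axes, zero at the start; "wrist_torque": the same for the moment, N m; "width": finger opening in mm.
Only numpy, scipy, OpenCV 4.12 (cv2) and the standard library are available. Lean on these libraries where they do the work, as an engineer would, in place of code of your own. Each camera call takes 0.05 s, during which the arm holds its last target.

## Working session

There is one attempt and no reset: what is moved stays moved. The work goes in short steps, Python scripts to look and compute and a tool call to move; the robot and the scene stay as the last step left them, time stands still between calls to the robot, and variables do not carry over. Pictures are saved under pics/ and viewed, and the job is handed in when it is done.

Besides the shell and the picture viewer there is one more tool, called by a JSON object that holds its "name" and its "arguments". move_arm: Moves the arm, as the interface text tells. Its arguments: {"type":"object","properties":{"moves":{"type":"array","items":{"type":"object","properties":{"translation":{"type":"array","items":{"type":"number"}},"delta_rot":{"type":"array","items":{"type":"number"}},"jaw":{"type":"number"}}}},"force":{"type":"number"}},"required":["moves"]}

```bash
ls -la; mkdir -p pics
python3 - <<'E'
from rig import bot, optics
import cv2
s=bot.get_state(); print(s); print(bot.pinch_z)
for n in ["side","top","wrist"]:
    print(n,optics.camera_model(n))
    im=optics.grab_frame(n); cv2.imwrite(f"pics/{n}0.png",im[:,:,::-1])
E
```

```text
total 12
drwxr-xr-x  3 agent agent 4096 Dec  7 06:53 .
drwxr-xr-x 23 root  root  4096 Dec  7 06:53 ..
drwxr-xr-x  2 agent agent 4096 Dec  7 06:53 pics
{'time_s': 0.0, 'q': array([-1.10821373,  0.69000757, -0.1945415 ,  1.56638501,  0.15729838,
        0.90248057, -0.21511008]), 'joint_velocities': array([-1.96533924e-04,  4.78683441e-06,  2.21679287e-03, -1.20536468e-03,
       -1.49572486e-03,  6.04704622e-04, -2.86449449e-04]), 'joint_efforts': array([ 7.23865414e-04, -5.39609098e+01, -1.26585167e+00, -1.58539206e+01,
        9.16945544e-03,  9.80623561e-03,  6.95325483e-06]), 'ee_pos': array([259.60672335, 567.79822874, 230.45910547]), 'tool_rot': array([-6.68167910e-01, -3.06941979e+00,  2.92890921e-03]), 'contact_force': array([0.12187208, 1.65656448, 0.29623915]), 'wrist_torque': array([-0.00102298,  0.00467175,  0.01880317]), 'width': 85.42066890444951}
-18.700000000000003
side {'vertical_fov': 53.1462863206704, 'cx': 273.90222538577433, 'cy': 206.58637517689715, 'eye': array([ 390.34282333, -937.18414061,  724.04748779]), 'rotation': array([ 0.93796544, -0.06968529, -0.17883679])}
top {'vertical_fov': 42.872089459346526, 'cx': 274.5324074728953, 'cy': 210.55300678241812, 'eye': array([ 316.65533845,  -92.48743795, 1731.22513255]), 'rotation': array([ 0.09048305, -0.11387356, -1.54805223])}
wrist {'vertical_fov': 65.70646984690485, 'cx': 278.21695835926573, 'cy': 209.68076558957833, 'hand_eye': array([[ 8.18324543e-04,  9.62579924e-01,  2.70996716e-01,
         6.89696704e+01],
       [ 9.99999642e-01, -8.45455432e-04, -1.66268605e-05,
        -3.19751531e-01],
       [ 2.13110964e-04,  2.70996633e-01, -9.62580272e-01,
        -1.43084748e+02],
       [ 0.00000000e+00,  0.00000000e+00,  0.00000000e+00,
         1.00000000e+00]])}
```

View pics/side0.png

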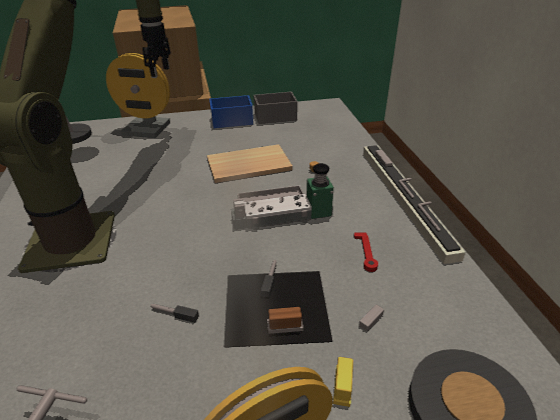

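View pics/top0.png

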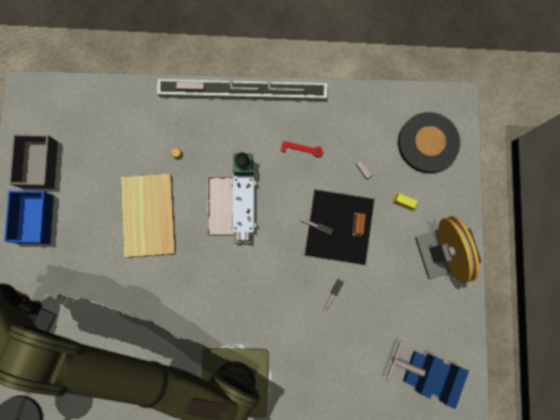

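View pics/wrist0.png

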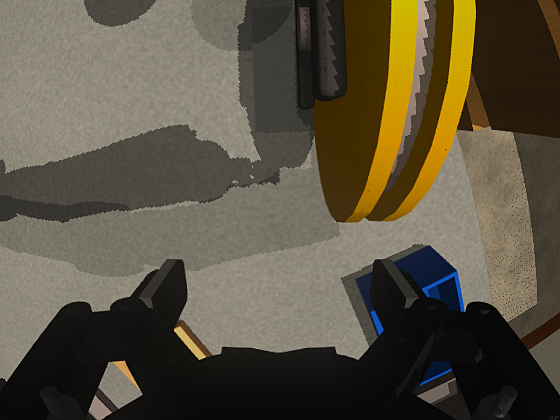

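```bash
cat > h.py <<'E'
import numpy as np, cv2
from scipy.spatial.transform import Rotation as R
from rig import bot, optics
def cam(name, st=None):
    m=optics.camera_model(name)
    f=210/np.tan(np.radians(m['vertical_fov']/2))
    if name=='wrist':
        T=np.eye(4);T[:3,:3]=R.from_rotvec(st['tool_rot']).as_matrix();T[:3,3]=st['ee_pos']
        H=T@m['hand_eye']; return dict(f=f,cx=m['cx'],cy=m['cy'],Rm=H[:3,:3],eye=H[:3,3],fish=True)
    r=np.array(m['rotation'])
    Rm=R.from_rotvec(r).as_matrix() if r.ndim==1 else r
    return dict(f=f,cx=m['cx'],cy=m['cy'],Rm=Rm,eye=np.array(m['eye']),fish=False)
def ray(c,u,v):
    x=(u-c['cx'])/c['f'];y=(v-c['cy'])/c['f']
    if c['fish']:
        r=np.hypot(x,y); s=np.sin(r)/r if r>1e-9 else 1
        d=np.array([x*s,-y*s,-np.cos(r)])
    else: d=np.array([x,-y,-1.])
    d=c['Rm']@d; return d/np.linalg.norm(d)
def onz(c,u,v,z):
    d=ray(c,u,v); return c['eye']+d*(z-c['eye'][2])/d[2]
def proj(c,P):
    p=c['Rm'].T@(np.asarray(P,float)-c['eye']); x,y,z=p[0],-p[1],-p[2]
    if c['fish']:
        rr=np.hypot(x,y); th=np.arctan2(rr,z); k=th/rr if rr>1e-9 else 1/z
        return np.array([c['cx']+c['f']*x*k,c['cy']+c['f']*y*k])
    return np.array([c['cx']+c['f']*x/z,c['cy']+c['f']*y/z])
def tri(obs):
    A=np.zeros((3,3));b=np.zeros(3)
    for c,u,v in obs:
        d=ray(c,u,v);M=np.eye(3)-np.outer(d,d);A+=M;b+=M@c['eye']
    return np.linalg.solve(A,b)
def grab(name,fn):
    st=bot.get_state(); im=optics.grab_frame(name)[:,:,::-1].copy()
    cv2.imwrite('pics/'+fn+'.png',im); np.save('pics/'+fn+'.npy',dict(st=st,name=name),allow_pickle=True)
    return im,cam(name,st)
def load(fn):
    d=np.load('pics/'+fn+'.npy',allow_pickle=True).item()
    return cv2.imread('pics/'+fn+'.png'),cam(d['name'],d['st'])
def crop(im,x0,y0,x1,y1,k,fn):
    o=cv2.resize(im[y0:y1,x0:x1],None,fx=k,fy=k,interpolation=cv2.INTER_CUBIC)
    cv2.imwrite('pics/'+fn+'.png',o)
def tomove(target,rotvec=None):
    """shift in tool axes cm and delta rot from current measured pose"""
    st=bot.get_state();Rt=R.from_rotvec(st['tool_rot'])
    t=Rt.inv().apply(np.array(target)-st['ee_pos'])/10
    dr=(Rt.inv()*R.from_rotvec(rotvec)).as_rotvec() if rotvec is not None else None
    return t,dr
E
python3 - <<'E'
from h import *
for n in ['top','side']:
    c=cam(n);print(n,c['Rm'].round(2).tolist(), c['f'], proj(c,[0,0,0]), proj(c,[500,0,0]))
im=cv2.imread('pics/top0.png'); crop(im,110,130,390,300,2.8,'t0c')
im=cv2.imread('pics/side0.png'); crop(im,180,130,400,350,2.7,'s0c')
c=cam('top')
for nm,u,v,z in [('fix',243,205,34),('head',243,162,130),('mat',340,228,3),('scr',359,224,44),('pingrip',325,229,13),('pintip',302,221,13),('pin2',337,287,10),('board',148,215,18)]:
    print(nm,onz(c,u,v,z).round(0))
E
```

```text
top [[0.02, 0.99, -0.13], [-1.0, 0.02, 0.01], [0.02, 0.13, 0.99]] 534.866125311454 [234.07028958 382.11630053] [238.54730999 223.23955123]
side [[0.98, 0.12, -0.14], [-0.18, 0.58, -0.8], [-0.02, 0.81, 0.59]] 419.8517485362446 [ 70.58306494 240.50434469] [256.02421937 216.90163919]
fix [555. -14.  34.]
head [674. -15. 130.]
mat [ 491. -330.    3.]
scr [ 501. -385.   44.]
pingrip [ 486. -280.   13.]
pintip [ 510. -206.   13.]
pin2 [ 301. -320.   10.]
board [519. 291.  18.]
```

View pics/t0c.png

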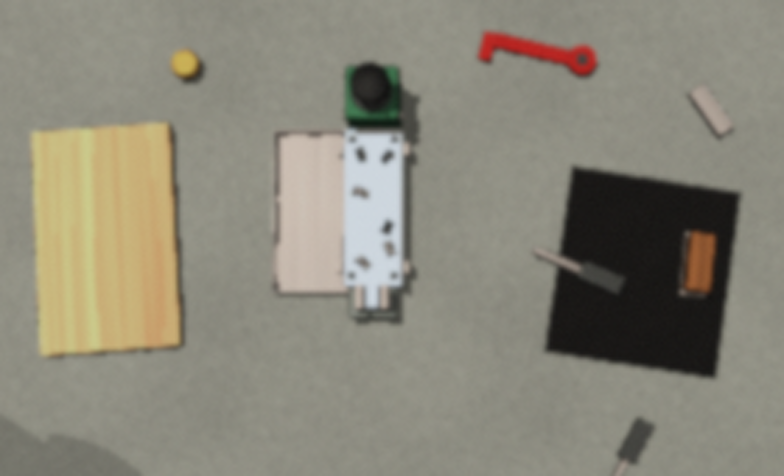

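View pics/s0c.png

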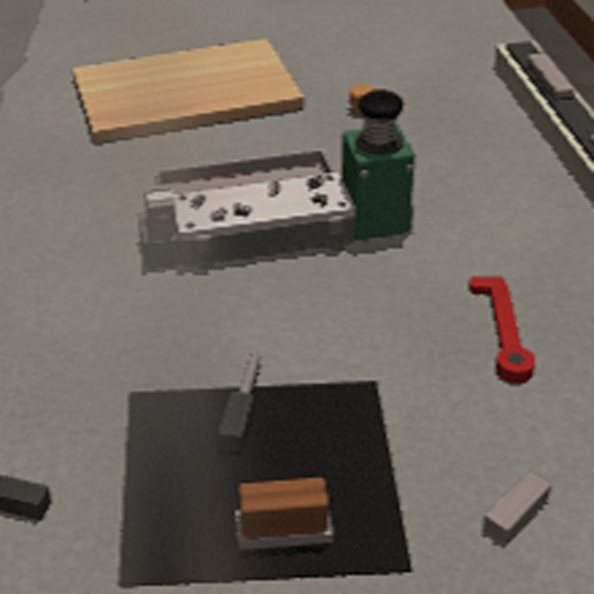

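```bash
cat >> h.py <<'E'
def down(yaw):
    """tool down, tool y axis at angle: yaw=0 -> tool x=-X, tool y=+Y ; rotated by yaw about world z"""
    return (R.from_euler('z',yaw)*R.from_matrix(np.diag([-1,1,-1.]))).as_rotvec()
def show(target,yaw=None):
    t,d=tomove(target,down(yaw) if yaw is not None else None); print('trans cm',t.round(2),'rot',None if d is None else d.round(3))
E
python3 - <<'E'
from h import *
show([590,-14,330],0)
E
```

```text
trans cm [-54.24 -39.21  -9.87] rot [-0.001 -0.    -0.429]
```

{"name": "move_arm", "arguments": {"moves": [{"translation": [-54.2,-39.2,-9.9],"delta_rot": [0,0,-0.429]},{"translation": [-54.2,-39.2,-9.9],"delta_rot": [0,0,-0.429]},{"translation": [-54.2,-39.2,-9.9],"delta_rot": [0,0,-0.429]},{"translation": [-54.2,-39.2,-9.9],"delta_rot": [0,0,-0.429]},{"translation": [-54.2,-39.2,-9.9],"delta_rot": [0,0,-0.429]},{"translation": [-54.2,-39.2,-9.9],"delta_rot": [0,0,-0.429]},{"translation": [-54.2,-39.2,-9.9],"delta_rot": [0,0,-0.429]},{"translation": [-54.2,-39.2,-9.9],"delta_rot": [0,0,-0.429]}]}}

```text
$.moves[0]: bad value
```

Run:
```python
from h import *
print(bot.get_state()['ee_pos'],bot.get_state()['time_s'])
show([590,-14,330],0)
```

```text
[259.67542009 567.97200945 230.67035648] 0.15
trans cm [-54.24 -39.21  -9.87] rot [-0.001 -0.    -0.429]
```

{"name": "move_arm", "arguments": {"moves": [{"translation": [-54.2,-39.2,-9.9],"delta_rot": [0,0,-0.429],"jaw": 8.5},{"translation": [-54.2,-39.2,-9.9],"delta_rot": [0,0,-0.429],"jaw": 8.5},{"translation": [-54.2,-39.2,-9.9],"delta_rot": [0,0,-0.429],"jaw": 8.5},{"translation": [-54.2,-39.2,-9.9],"delta_rot": [0,0,-0.429],"jaw": 8.5},{"translation": [-54.2,-39.2,-9.9],"delta_rot": [0,0,-0.429],"jaw": 8.5},{"translation": [-54.2,-39.2,-9.9],"delta_rot": [0,0,-0.429],"jaw": 8.5},{"translation": [-54.2,-39.2,-9.9],"delta_rot": [0,0,-0.429],"jaw": 8.5},{"translation": [-54.2,-39.2,-9.9],"delta_rot": [0,0,-0.429],"jaw": 8.5}]}}

```text
time_s: 0.95
ee_pos: [455.6, 222.2, 290.1]
tool_rot: [0.0, -3.141, 0.0]
contact_force: [1.7, 0.7, -0.4]
width: 84.6
```

{"name": "move_arm", "arguments": {"moves": [{"translation": [-13.4,-23.6,-4],"delta_rot": [0,0,0],"jaw": 8.5},{"translation": [-13.4,-23.6,-4],"delta_rot": [0,0,0],"jaw": 8.5},{"translation": [-13.4,-23.6,-4],"delta_rot": [0,0,0],"jaw": 8.5},{"translation": [-13.4,-23.6,-4],"delta_rot": [0,0,0],"jaw": 8.5},{"translation": [-13.4,-23.6,-4],"delta_rot": [0,0,0],"jaw": 8.5},{"translation": [-13.4,-23.6,-4],"delta_rot": [0,0,0],"jaw": 8.5},{"translation": [-13.4,-23.6,-4],"delta_rot": [0,0,0],"jaw": 8.5}]}}

```text
time_s: 1.65
ee_pos: [590.7, -17.5, 329.5]
tool_rot: [0.013, 3.14, -0.004]
contact_force: [0.2, -1.0, -1.2]
width: 84.9
```

Run:
```python
from h import *
im,c=grab('wrist','w1'); print(bot.get_state()['ee_pos'],bot.get_state()['time_s'])
crop(im,0,0,560,420,1.42,'w1c')
```

```text
[589.43276972 -14.02237724 329.3497155 ] 1.7
```

View pics/w1c.png

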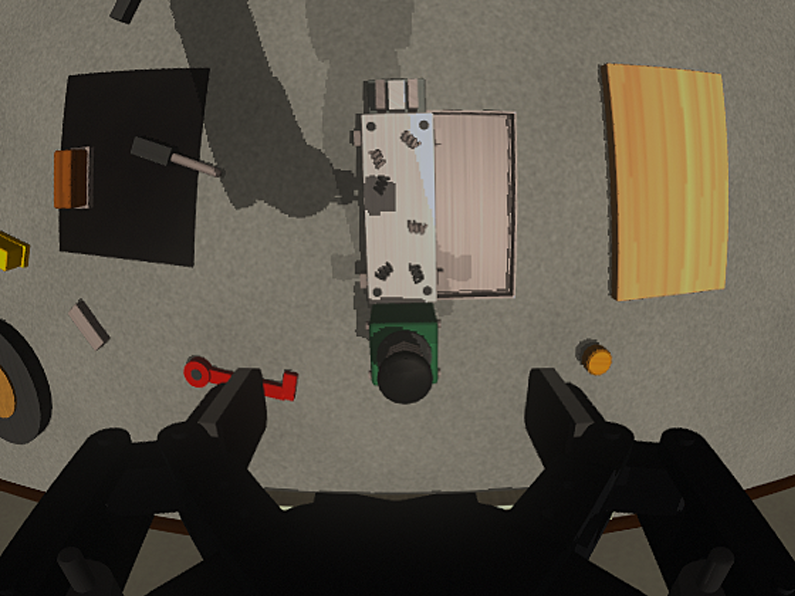

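Run:
```python
from h import *
im,c=load('w1')
crop(im,235,45,375,215,3.5,'w1f'); crop(im,30,30,170,200,3.5,'w1m'); crop(im,250,190,330,290,6,'w1h')
```

```text
(no output)
```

View pics/w1f.png

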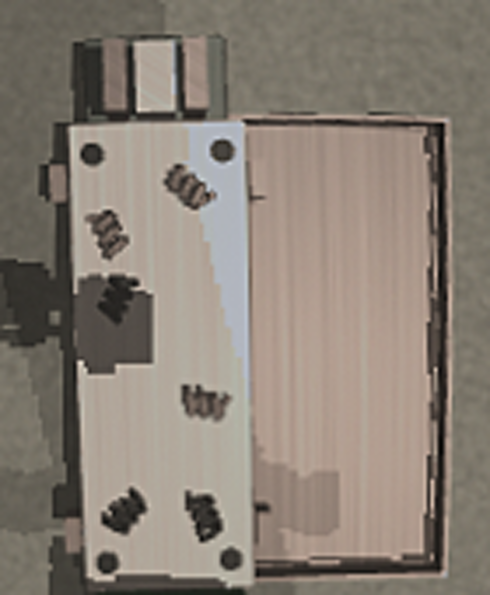

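View pics/w1m.png

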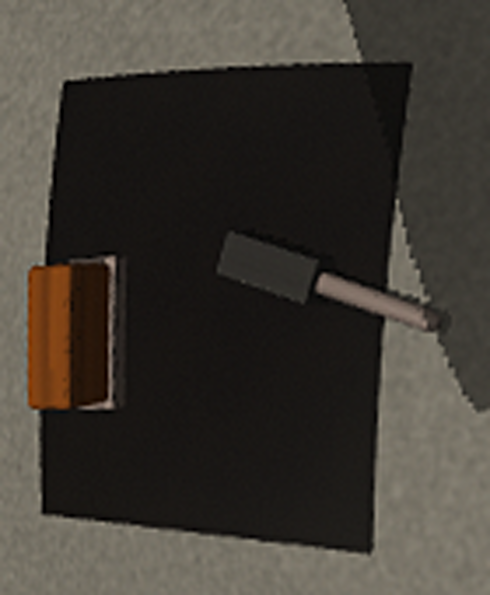

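View pics/w1h.png

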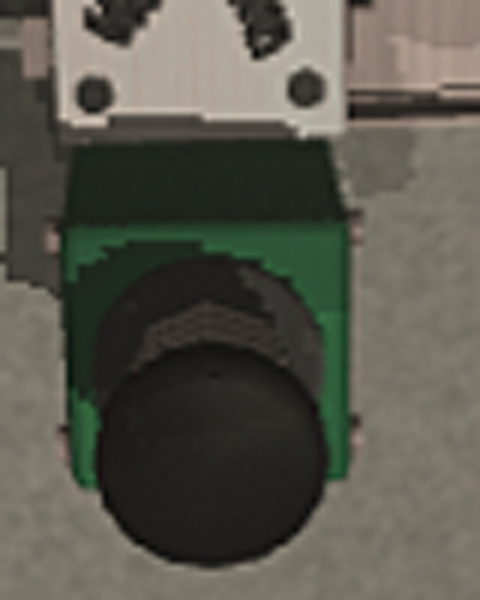

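Run:
```python
from h import *
im,c=load('w1')
def p(o,k,x,y,z): return onz(c,o[0]+(x+.5)/k-.5,o[1]+(y+.5)/k-.5,z).round(1)
f=lambda x,y,z:p((235,45),3.5,x,y,z)
for n,x,y,z in [('TL',68,123,46),('TR',244,121,46),('BR',254,585,46),('BL',85,578,46),('earL far',103,40,70),('earL near',103,110,70),('earR out far',210,40,70),('earR out near',212,110,70),('earL in',128,40,70),('earR in',183,40,70),('eye tl',136,40,70),('eye tr',176,40,70),('eye bot',155,110,70),('tray TR out',450,118,20),('tray BR out',447,575,20),('hTL',92,153,46),('hTR',222,150,46),('hBL',107,562,46),('hBR',231,559,46),
 ('c1',188,187,51),('c2',108,233,51),('c3',118,299,51),('c4',205,402,51),('c5',125,511,51),('c6',204,517,51)]: print(n,f(x,y,z))
g=lambda x,y,z:p((250,190),6,x,y,z)
for n,x,y,z in [('palm',212,455,144),('palm150',212,455,150),('palmL',98,455,145),('palmR',328,455,145),('palm bot',212,567,150),('hdTL',65,222,100),('hdTR',348,218,100),('hdBR',345,480,100)]: print(n,g(x,y,z))
m=lambda x,y,z:p((30,30),3.5,x,y,z)
for n,x,y,z in [('mat TL',65,82,3),('mat TR',412,63,3),('BR',372,552,3),('BL',42,514,3),('scr top tl',30,267,47),('tr',70,265,47),('br',70,409,47),('bl',30,409,47),('ft tr',117,255,10),('ft br',113,409,10),
 ('grip tl',228,232,23),('grip tr',320,258,23),('grip br',305,302,23),('grip bl',218,272,23),('tip',438,319,13),('rod0',320,283,13)]: print(n,m(x,y,z))
```

```text
TL [467.7 -48.6  46. ]
TR [467.4  16.2  46. ]
BR [645.3  20.9  46. ]
BL [642.  -45.1  46. ]
earL far [440.9 -34.4  70. ]
earL near [466.4 -34.6  70. ]
earR out far [441.1   2.8  70. ]
earR out near [466.6   3.2  70. ]
earL in [441.  -25.7  70. ]
earR in [441.2  -6.6  70. ]
eye tl [441.1 -23.   70. ]
eye tr [441.2  -9.1  70. ]
eye bot [466.6 -16.5  70. ]
tray TR out [459.8 101.1  20. ]
tray BR out [649.  105.4  20. ]
hTL [479.3 -39.9  46. ]
hTR [478.5   8.   46. ]
hBL [635.6 -36.4  46. ]
hBR [634.7  11.7  46. ]
c1 [492.9  -4.7  51. ]
c2 [509.7 -34.   51. ]
c3 [534.2 -30.6  51. ]
c4 [572.9   1.3  51. ]
c5 [614.3 -29.   51. ]
c6 [616.8   1.   51. ]
palm [678.9 -11.3 144. ]
palm150 [676.  -11.4 150. ]
palmL [678.3 -32.5 145. ]
palmR [678.7  10.2 145. ]
palm bot [699.5 -11.4 150. ]
hdTL [647.9 -40.2 100. ]
hdTR [647.4  16.9 100. ]
hdBR [706.3  17.7 100. ]
mat TL [ 373.1 -410.3    3. ]
mat TR [ 399.9 -213.6    3. ]
BR [ 616.1 -243.     3. ]
BL [ 589.7 -441.1    3. ]
scr top tl [ 469.2 -395.8   47. ]
tr [ 472.1 -370.2   47. ]
br [ 536.6 -375.7   47. ]
bl [ 534.2 -401.7   47. ]
ft tr [ 467.3 -370.1   10. ]
ft br [ 540.4 -378.3   10. ]
grip tl [ 467.1 -296.1   23. ]
grip tr [ 484.1 -249.2   23. ]
grip br [ 502.3 -257.5   23. ]
grip bl [ 484.2 -302.2   23. ]
tip [ 514.7 -198.8   13. ]
rod0 [ 494.3 -254.8   13. ]
```

{"name": "move_arm", "arguments": {"moves": [{"translation": [8.7,-37.0,12],"delta_rot": [0,0,0.095],"jaw": 8.5},{"translation": [8.7,-37.0,12],"delta_rot": [0,0,0.095],"jaw": 8.5},{"translation": [8.7,-37.0,12],"delta_rot": [0,0,0.095],"jaw": 8.5},{"translation": [8.7,-37.0,12],"delta_rot": [0,0,0.095],"jaw": 8.5},{"translation": [8.7,-37.0,12],"delta_rot": [0,0,0.095],"jaw": 8.5},{"translation": [8.7,-37.0,12],"delta_rot": [0,0,0.095],"jaw": 8.5},{"translation": [8.7,-37.0,12],"delta_rot": [0,0,0.095],"jaw": 8.5},{"translation": [8.7,-37.0,12],"delta_rot": [0,0,0.095],"jaw": 8.5}]}}

```text
time_s: 2.5
ee_pos: [502.0, -381.4, 209.1]
tool_rot: [-0.145, -3.138, -0.002]
contact_force: [1.3, 0.1, 0.8]
width: 84.9
```

{"name": "move_arm", "arguments": {"moves": [{"translation": [0,0,0],"delta_rot": [0,0,0],"jaw": 8.5},{"translation": [0,0,0],"delta_rot": [0,0,0],"jaw": 8.5}]}}

```text
time_s: 2.7
ee_pos: [501.6, -381.0, 208.9]
tool_rot: [-0.15, -3.137, -0.003]
contact_force: [0.4, 0.9, -0.3]
width: 85.0
```

Run:
```python
from h import *
im,c=grab('wrist','w2'); s=bot.get_state();print(s['ee_pos'],s['tool_rot'],s['time_s'])
crop(im,0,0,560,420,1.42,'w2c')
```

```text
[ 502.94857822 -379.40151807  209.6258794 ] [0.14559826 3.13798305 0.00381501] 2.75
```

View pics/w2c.png

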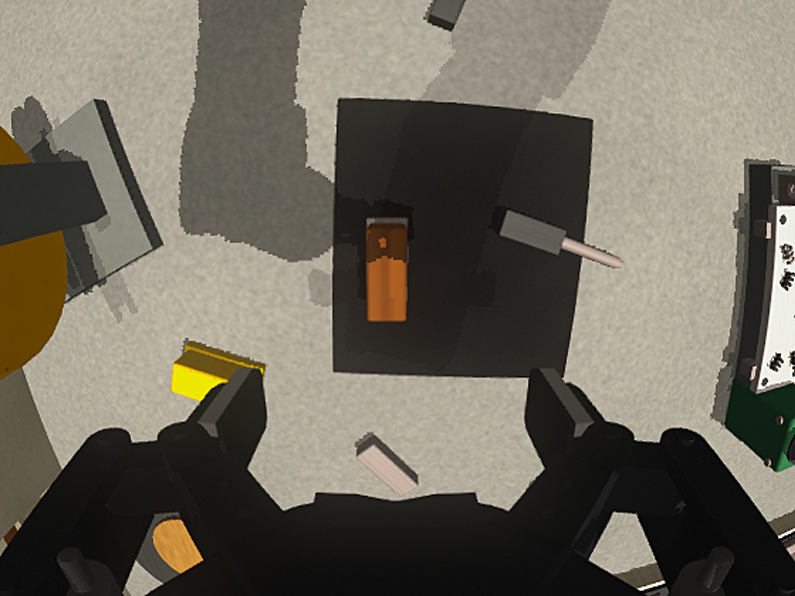

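Run:
```python
from h import *
im,c=load('w2')
crop(im,230,140,460,280,3.4,'w2s')
```

```text
(no output)
```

View pics/w2s.png

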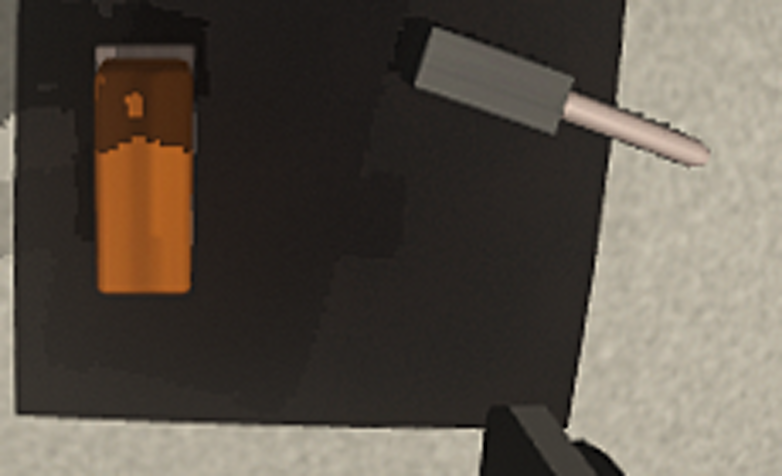

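Run:
```python
from h import *
im,c=load('w2')
m=lambda x,y,z:onz(c,230+(x+.5)/3.4-.5,140+(y+.5)/3.4-.5,z).round(1)
for n,x,y,z in [('tl',97,60,47),('tr',192,60,47),('br',191,293,47),('bl',97,293,47),('ftl',96,46,11),('ftr',195,46,11),('gtl',436,27,23),('gtr',575,75,23),('gbr',557,133,23),('gbl',416,85,23),('tip',709,155,13)]: print(n,m(x,y,z))
show([501,-380,150],-.09)
```

```text
tl [ 465.4 -396.4   47. ]
tr [ 467.9 -370.2   47. ]
br [ 535.3 -376.6   47. ]
bl [ 532.7 -403.8   47. ]
ftl [ 464.8 -398.8   11. ]
ftr [ 467.8 -368.4   11. ]
gtl [ 466.5 -295.1   23. ]
gtr [ 484.2 -250.3   23. ]
gbr [ 502.3 -256.9   23. ]
gbl [ 483.9 -302.4   23. ]
tip [ 516.  -196.3   13. ]
trans cm [ 0.19 -0.09  5.96] rot [ 0.002  0.    -0.003]
```

Run:
```python
from h import *
show([500.5,-386.7,22],-.095)
```

```text
trans cm [ 0.18 -0.8  18.76] rot [0.002 0.    0.002]
```

{"name": "move_arm", "arguments": {"moves": [{"translation": [0.2,-0.8,8],"delta_rot": [0,0,0],"jaw": 8.5},{"translation": [0.2,-0.8,13],"delta_rot": [0,0,0],"jaw": 8.5},{"translation": [0.2,-0.8,17],"delta_rot": [0,0,0],"jaw": 8.5},{"translation": [0.2,-0.8,18.7],"delta_rot": [0,0,0],"jaw": 8.5},{"translation": [0.2,-0.8,18.7],"delta_rot": [0,0,0],"jaw": 8.5},{"translation": [0.2,-0.8,18.7],"delta_rot": [0,0,0],"jaw": 6}]}}

```text
time_s: 3.35
ee_pos: [501.2, -387.5, 23.8]
tool_rot: [0.144, 3.137, 0.002]
contact_force: [-0.3, 0.2, 1.5]
width: 72.7
```

{"name": "move_arm", "arguments": {"moves": [{"translation": [0,0,0],"delta_rot": [0,0,0],"jaw": 2},{"translation": [0,0,0],"delta_rot": [0,0,0],"jaw": 2},{"translation": [0,0,0],"delta_rot": [0,0,0],"jaw": 2},{"translation": [0,0,0],"delta_rot": [0,0,0],"jaw": 2},{"translation": [0,0,0],"delta_rot": [0,0,0],"jaw": 2},{"translation": [0,0,0],"delta_rot": [0,0,0],"jaw": 2}], "force": 70}}

```text
time_s: 3.95
ee_pos: [500.9, -390.1, 25.1]
tool_rot: [0.149, 3.135, -0.002]
contact_force: [0.1, 0.6, 8.0]
width: 26.9
```

{"name": "move_arm", "arguments": {"moves": [{"translation": [0,0,-3],"delta_rot": [0,0,0],"jaw": 2},{"translation": [0,0,-8],"delta_rot": [0,0,0],"jaw": 2},{"translation": [0,0,-12],"delta_rot": [0,0,0],"jaw": 2},{"translation": [0,0,-12],"delta_rot": [0,0,0],"jaw": 2},{"translation": [0,0,-12],"delta_rot": [0,0,0],"jaw": 2}]}}

```text
time_s: 4.45
ee_pos: [499.6, -390.0, 144.2]
tool_rot: [0.149, 3.136, -0.002]
contact_force: [-1.2, -0.4, -2.2]
width: 26.5
```

Run:
```python
from h import *
im,c=grab('wrist','w3'); s=bot.get_state();print(s['ee_pos'],s['tool_rot'],s['time_s'],s['width'],s['contact_force'])
crop(im,100,100,460,420,2,'w3c')
# fixture targets
o=np.array([556.8,-13.5]);a=.0228
def F(x,y):return o+np.array([x*np.cos(a)-y*np.sin(a),x*np.sin(a)+y*np.cos(a)])
for p in [(-44,-60),(-44,60),(40,-60),(40,60)]: print(p,F(*p).round(1))
show([*F(-44,-60),150],a)
```

```text
[ 498.60876114 -389.35270121  142.6655381 ] [-1.49114039e-01 -3.13703162e+00 -3.72500733e-04] 4.5 26.606485715147503 [-0.79285916  0.26825101 -1.68741678]
(-44, -60) [514.2 -74.5]
(-44, 60) [511.4  45.5]
(40, -60) [598.2 -72.6]
(40, 60) [595.4  47.4]
trans cm [ 1.44 31.49 -0.73] rot [ 0.    -0.001 -0.118]
```

View pics/w3c.png

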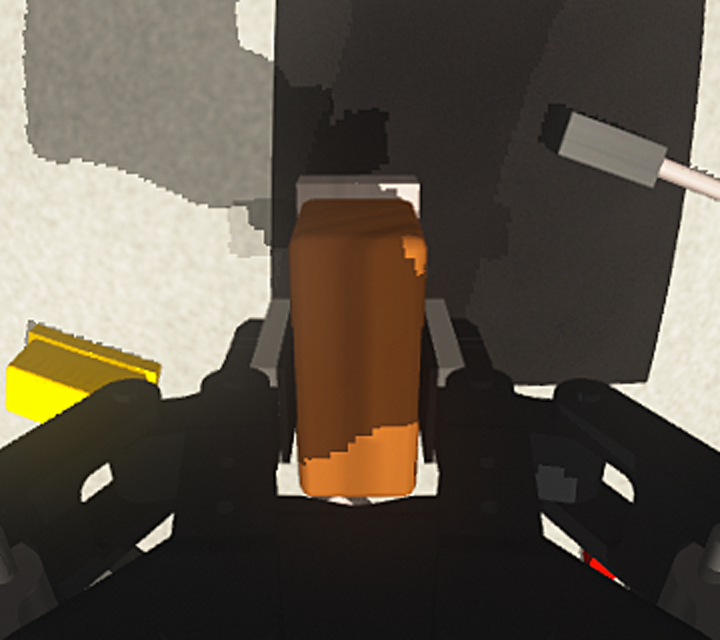

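{"name": "move_arm", "arguments": {"moves": [{"translation": [1.4,31.5,-0.7],"delta_rot": [0,0,-0.118],"jaw": 2},{"translation": [1.4,31.5,-0.7],"delta_rot": [0,0,-0.118],"jaw": 2},{"translation": [1.4,31.5,-0.7],"delta_rot": [0,0,-0.118],"jaw": 2},{"translation": [1.4,31.5,-0.7],"delta_rot": [0,0,-0.118],"jaw": 2},{"translation": [1.4,31.5,-0.7],"delta_rot": [0,0,-0.118],"jaw": 2},{"translation": [1.4,31.5,-0.7],"delta_rot": [0,0,-0.118],"jaw": 2},{"translation": [1.4,31.5,-0.7],"delta_rot": [0,0,-0.118],"jaw": 2},{"translation": [1.4,31.5,-0.7],"delta_rot": [0,0,-0.118],"jaw": 2}]}}

```text
time_s: 5.3
ee_pos: [514.5, -70.2, 148.6]
tool_rot: [0.048, -3.138, -0.004]
contact_force: [-0.0, -0.1, -1.8]
width: 27.0
```

```bash
cat >> h.py <<'E'
o=np.array([556.8,-13.5]);a=.0228
def F(x,y):return o+np.array([x*np.cos(a)-y*np.sin(a),x*np.sin(a)+y*np.cos(a)])
def st():
    s=bot.get_state();r=R.from_rotvec(s['tool_rot']).as_matrix()
    print('t',round(s['time_s'],2),'pos',s['ee_pos'].round(1),'yaw',round(np.arctan2(-r[0,1],r[1,1]),4),'zax',r[:,2].round(3),'w',round(s['width'],1),'f',s['contact_force'].round(1))
E
python3 -c "
from h import *
st(); show([*F(-44,-60),70],a)"
```

```text
t 5.3 pos [514.5 -70.2 148.6] yaw 0.0304 zax [-0.003  0.002 -1.   ] w 27.0 f [-0.  -0.1 -1.8]
trans cm [ 0.02 -0.44  7.86] rot [ 0.003 -0.003  0.008]
```

{"name": "move_arm", "arguments": {"moves": [{"translation": [0,-0.2,4],"delta_rot": [0,0,0],"jaw": 2},{"translation": [0,-0.2,7],"delta_rot": [0,0,0],"jaw": 2},{"translation": [0,-0.2,7.8],"delta_rot": [0,0,0],"jaw": 2},{"translation": [0,-0.2,7.8],"delta_rot": [0,0,0],"jaw": 2},{"translation": [0,-0.2,7.8],"delta_rot": [0,0,0],"jaw": 2}]}}

```text
time_s: 5.8
ee_pos: [515.7, -77.4, 72.3]
tool_rot: [-0.035, 3.141, -0.001]
contact_force: [-0.5, -0.1, -2.0]
width: 27.0
```

Run:
```python
from h import *
st(); show([*F(-44,60),69],a)
im,c=grab('side','s1');st(); crop(im,200,150,360,270,5,'s1c')
im,c=grab('wrist','w4'); st();crop(im,100,0,560,420,1.6,'w4c')
```

```text
t 5.8 pos [515.7 -77.4  72.3] yaw 0.0221 zax [ 0.001 -0.    -1.   ] w 27.0 f [-0.5 -0.1 -2. ]
trans cm [ 0.15 12.29  0.33] rot [-0.     0.001 -0.001]
t 5.85 pos [516.1 -77.2  72.8] yaw 0.0223 zax [ 0.002 -0.    -1.   ] w 26.7 f [-0.5  1.  -1.5]
t 5.9 pos [516.3 -77.1  73. ] yaw 0.0225 zax [ 0.002 -0.    -1.   ] w 26.7 f [ 0.3 -0.3 -2. ]
```

View pics/s1c.png

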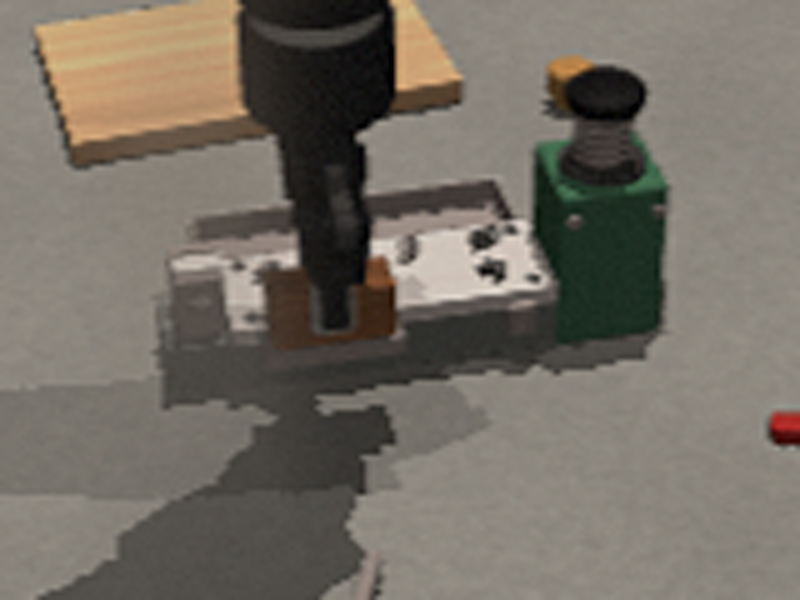

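View pics/w4c.png

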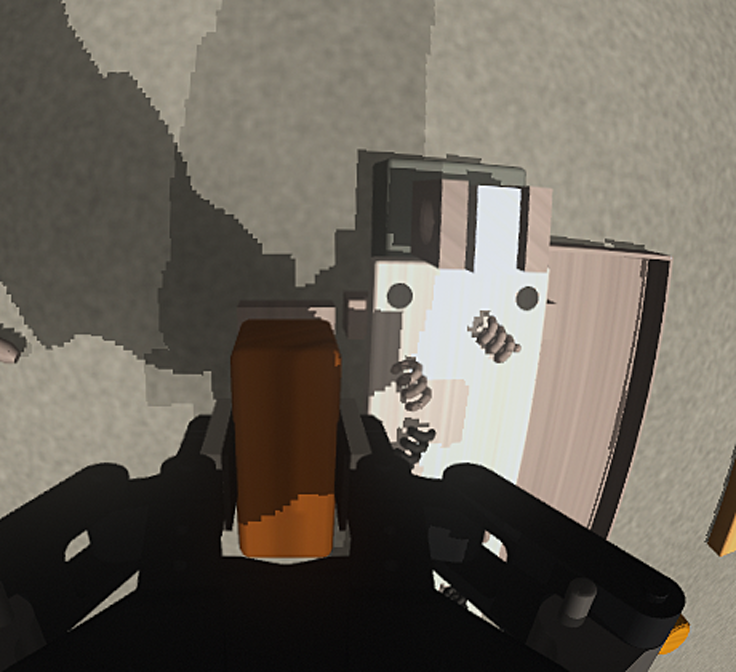

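{"name": "move_arm", "arguments": {"moves": [{"translation": [0,0,0.2],"delta_rot": [0,0,0],"jaw": 2},{"translation": [0,1,0.2],"delta_rot": [0,0,0],"jaw": 2},{"translation": [0,2,0.2],"delta_rot": [0,0,0],"jaw": 2},{"translation": [0,3,0.2],"delta_rot": [0,0,0],"jaw": 2},{"translation": [0,4,0.2],"delta_rot": [0,0,0],"jaw": 2},{"translation": [0,4,0.2],"delta_rot": [0,0,0],"jaw": 2}]}}

```text
time_s: 6.5
ee_pos: [514.6, -33.7, 69.9]
tool_rot: [-0.043, 3.141, 0.003]
contact_force: [0.7, 0.4, -1.3]
width: 26.2
```

Run:
```python
from h import *
st()
im,c=grab('side','s2');st(); crop(im,200,150,360,270,5,'s2c')
```

```text
t 6.5 pos [514.6 -33.7  69.9] yaw 0.0271 zax [ 0.     0.002 -1.   ] w 26.2 f [ 0.7  0.4 -1.3]
t 6.55 pos [514.4 -35.1  69.9] yaw 0.0257 zax [-0.     0.001 -1.   ] w 26.9 f [-0.1  0.  -1.9]
```

View pics/s2c.png

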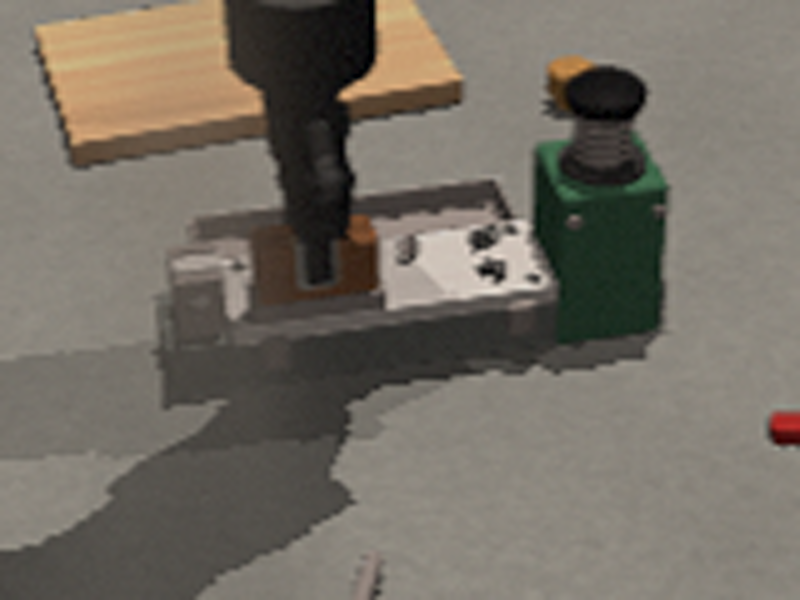

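{"name": "move_arm", "arguments": {"moves": [{"translation": [0,1,0.1],"delta_rot": [0,0,0],"jaw": 2},{"translation": [0,2,0.1],"delta_rot": [0,0,0],"jaw": 2},{"translation": [0,3,0.1],"delta_rot": [0,0,0],"jaw": 2},{"translation": [0,4,0.1],"delta_rot": [0,0,0],"jaw": 2},{"translation": [0,4.8,0.1],"delta_rot": [0,0,0],"jaw": 2},{"translation": [0,5.6,0.1],"delta_rot": [0,0,0],"jaw": 2},{"translation": [0,6.4,0.1],"delta_rot": [0,0,0],"jaw": 2},{"translation": [0,6.4,0.1],"delta_rot": [0,0,0],"jaw": 2}]}}

```text
time_s: 7.35
ee_pos: [513.1, 29.2, 68.9]
tool_rot: [-0.04, 3.141, 0.002]
contact_force: [0.7, 0.4, -2.1]
width: 26.9
```

Run:
```python
from h import *
st()
im,c=grab('side','s3');st(); crop(im,200,150,360,270,5,'s3c')
im,c=grab('wrist','w5'); st();crop(im,0,0,460,420,1.6,'w5c')
```

```text
t 7.35 pos [513.1  29.2  68.9] yaw 0.0254 zax [ 0.     0.001 -1.   ] w 26.9 f [ 0.7  0.4 -2.1]
t 7.4 pos [513.   28.1  68.9] yaw 0.0244 zax [ 0.  0. -1.] w 26.4 f [ 0.2 -0.3 -1. ]
t 7.45 pos [512.9  27.3  68.8] yaw 0.0234 zax [-0. -0. -1.] w 26.5 f [-0.1 -0.1 -1. ]
```

View pics/s3c.png

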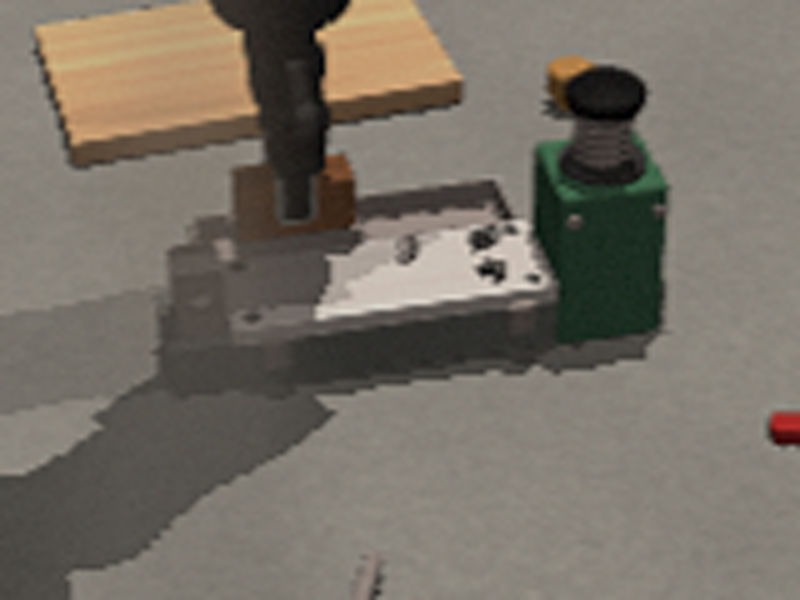

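View pics/w5c.png

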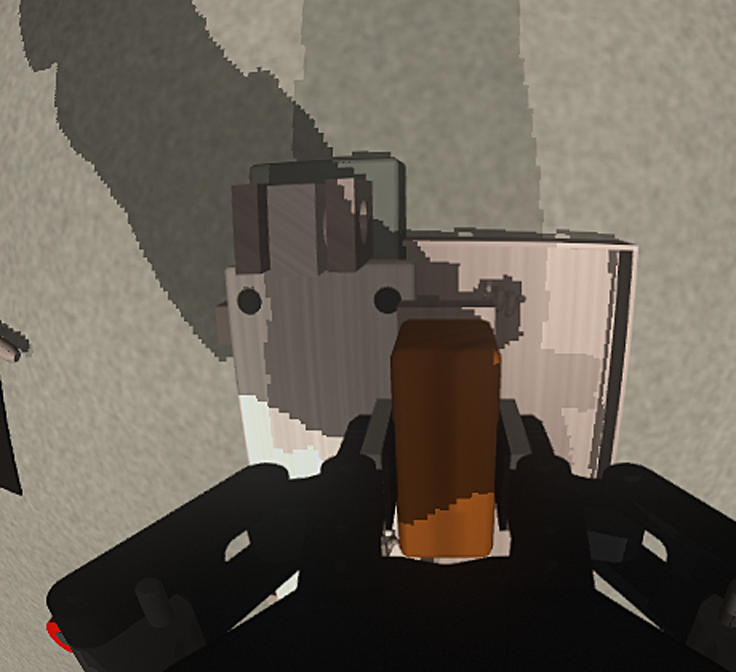

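Run:
```python
from h import *
st(); show([*F(40,-60),110],a);show([*F(40,-60),69],a)
```

```text
t 7.45 pos [512.9  27.3  68.8] yaw 0.0234 zax [-0. -0. -1.] w 26.5 f [-0.1 -0.1 -1. ]
trans cm [ -8.29 -10.19  -4.11] rot [-0.    -0.     0.001]
trans cm [-8.290e+00 -1.018e+01 -1.000e-02] rot [-0.    -0.     0.001]
```

{"name": "move_arm", "arguments": {"moves": [{"translation": [0,0,-4],"delta_rot": [0,0,0],"jaw": 2},{"translation": [-4,-5,-4],"delta_rot": [0,0,0],"jaw": 2},{"translation": [-8.3,-9,-4],"delta_rot": [0,0,0],"jaw": 2},{"translation": [-8.3,-10.2,-4],"delta_rot": [0,0,0],"jaw": 2},{"translation": [-8.3,-10.2,-4],"delta_rot": [0,0,0],"jaw": 2},{"translation": [-8.3,-10.2,-1],"delta_rot": [0,0,0],"jaw": 2},{"translation": [-8.3,-10.2,0],"delta_rot": [0,0,0],"jaw": 2},{"translation": [-8.3,-10.2,0],"delta_rot": [0,0,0],"jaw": 2}]}}

```text
time_s: 8.25
ee_pos: [595.9, -72.4, 67.1]
tool_rot: [0.037, -3.136, -0.0]
contact_force: [-0.6, 0.1, -2.0]
width: 26.2
```

Run:
```python
from h import *
st()
im,c=grab('side','s4');st(); crop(im,200,150,360,270,5,'s4c')
show([*F(40,50),69],a)
```

```text
t 8.25 pos [595.9 -72.4  67.1] yaw 0.0236 zax [-0.005  0.    -1.   ] w 26.2 f [-0.6  0.1 -2. ]
t 8.3 pos [597.1 -72.3  68.3] yaw 0.0238 zax [-0.003  0.    -1.   ] w 26.9 f [-0.2  0.1 -2.1]
trans cm [-0.11 10.97 -0.07] rot [ 0.    -0.003  0.001]
```

View pics/s4c.png

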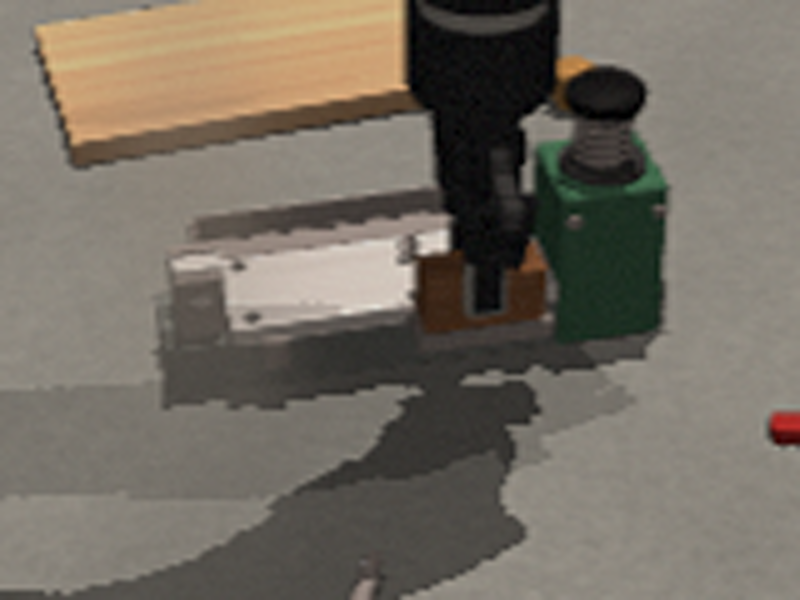

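{"name": "move_arm", "arguments": {"moves": [{"translation": [0,1.2,0],"delta_rot": [0,0,0],"jaw": 2},{"translation": [0,2.4,0],"delta_rot": [0,0,0],"jaw": 2},{"translation": [0,3.5,0],"delta_rot": [0,0,0],"jaw": 2},{"translation": [0,4.5,0],"delta_rot": [0,0,0],"jaw": 2},{"translation": [0,5.5,0],"delta_rot": [0,0,0],"jaw": 2},{"translation": [0,6.5,0],"delta_rot": [0,0,0],"jaw": 2},{"translation": [0,7.4,0],"delta_rot": [0,0,0],"jaw": 2},{"translation": [0,8.2,0],"delta_rot": [0,0,0],"jaw": 2}]}}

```text
time_s: 9.1
ee_pos: [596.3, 10.3, 68.8]
tool_rot: [0.037, -3.141, -0.0]
contact_force: [-0.8, 0.1, -1.4]
width: 26.7
```

{"name": "move_arm", "arguments": {"moves": [{"translation": [0,0.7,0],"delta_rot": [0,0,0],"jaw": 2},{"translation": [0,1.4,0],"delta_rot": [0,0,0],"jaw": 2},{"translation": [0,2,0],"delta_rot": [0,0,0],"jaw": 2},{"translation": [0,2,0],"delta_rot": [0,0,0],"jaw": 2},{"translation": [4,-2,-7],"delta_rot": [0,0,0],"jaw": 2},{"translation": [8,-8,-14],"delta_rot": [0,0,0],"jaw": 2},{"translation": [8,-8,-20],"delta_rot": [0,0,0],"jaw": 2}]}}

```text
time_s: 9.8
ee_pos: [538.3, -43.0, 188.4]
tool_rot: [0.033, -3.136, 0.003]
contact_force: [1.0, -1.1, -1.4]
width: 26.6
```

Run:
```python
from h import *
st()
im,c=grab('side','s5');st(); crop(im,200,150,360,270,5,'s5c')
im,c=grab('wrist','w6'); st();crop(im,0,0,560,420,1.42,'w6c')
```

```text
t 9.8 pos [538.3 -43.  188.4] yaw 0.021 zax [-0.005 -0.002 -1.   ] w 26.6 f [ 1.  -1.1 -1.4]
t 9.85 pos [540.4 -46.9 195.5] yaw 0.0161 zax [ 0.004 -0.006 -1.   ] w 26.8 f [-2.4 -3.4  2.5]
t 9.9 pos [542.5 -44.8 193.4] yaw 0.0165 zax [ 0.007 -0.004 -1.   ] w 26.7 f [ 1.1 -0.2 -2.1]
```

View pics/s5c.png

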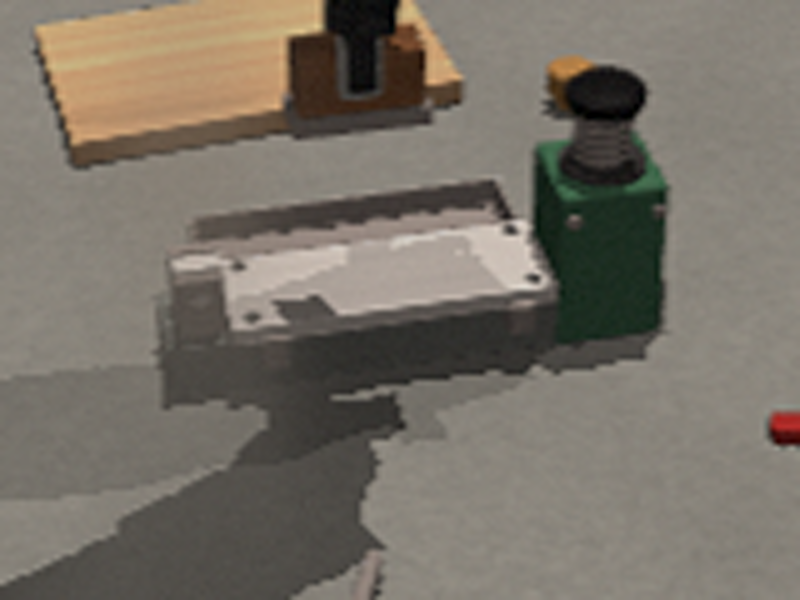

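View pics/w6c.png

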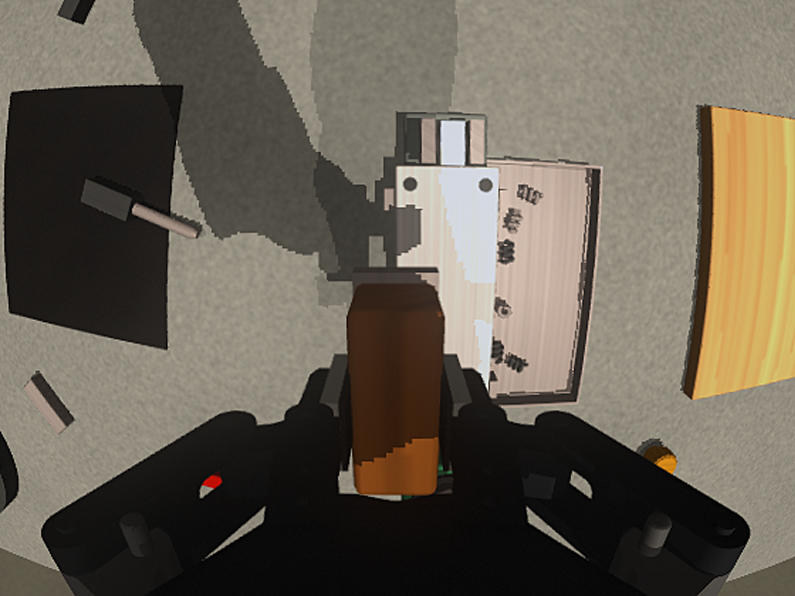

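Run:
```python
from h import *
st();show([500.5,-389,120],-.095)
```

```text
t 9.9 pos [542.5 -44.8 193.4] yaw 0.0165 zax [ 0.007 -0.004 -1.   ] w 26.7 f [ 1.1 -0.2 -2.1]
trans cm [  4.82 -34.32   7.43] rot [-0.003  0.008  0.111]
```

{"name": "move_arm", "arguments": {"moves": [{"translation": [4.8,-34.3,7.4],"delta_rot": [0,0,0.118],"jaw": 2},{"translation": [4.8,-34.3,7.4],"delta_rot": [0,0,0.118],"jaw": 2},{"translation": [4.8,-34.3,7.4],"delta_rot": [0,0,0.118],"jaw": 2},{"translation": [4.8,-34.3,7.4],"delta_rot": [0,0,0.118],"jaw": 2},{"translation": [4.8,-34.3,7.4],"delta_rot": [0,0,0.118],"jaw": 2},{"translation": [4.8,-34.3,7.4],"delta_rot": [0,0,0.118],"jaw": 2},{"translation": [4.8,-34.3,7.4],"delta_rot": [0,0,0.118],"jaw": 2},{"translation": [4.8,-34.3,7.4],"delta_rot": [0,0,0.118],"jaw": 2}]}}

```text
time_s: 10.7
ee_pos: [496.3, -393.6, 112.0]
tool_rot: [-0.167, -3.133, 0.009]
contact_force: [-1.5, 0.1, -1.2]
width: 26.6
```

{"name": "move_arm", "arguments": {"moves": [{"translation": [0,0,3],"delta_rot": [0,0,0],"jaw": 2},{"translation": [0,0,6],"delta_rot": [0,0,0],"jaw": 2},{"translation": [0,0,8],"delta_rot": [0,0,0],"jaw": 2},{"translation": [0,0,8],"delta_rot": [0,0,0],"jaw": 2},{"translation": [0,0,8],"delta_rot": [0,0,0],"jaw": 2}]}}

```text
time_s: 11.2
ee_pos: [501.5, -383.6, 34.3]
tool_rot: [-0.148, -3.138, -0.001]
contact_force: [0.2, 0.2, -1.1]
width: 26.8
```

Run:
```python
from h import *
st();show([500.5,-389,26],-.095)
```

```text
t 11.2 pos [ 501.5 -383.6   34.3] yaw -0.0945 zax [-0.  0. -1.] w 26.8 f [ 0.2  0.2 -1.1]
trans cm [ 0.05 -0.55  0.83] rot [ 0. -0.  0.]
```

{"name": "move_arm", "arguments": {"moves": [{"translation": [0,-0.4,0.4],"delta_rot": [0,0,0],"jaw": 2},{"translation": [0,-0.4,0.8],"delta_rot": [0,0,0],"jaw": 2},{"translation": [0,-0.4,1.0],"delta_rot": [0,0,0],"jaw": 2},{"translation": [0,-0.4,1.0],"delta_rot": [0,0,0],"jaw": 2}]}}

```text
time_s: 11.6
ee_pos: [501.2, -388.4, 25.2]
tool_rot: [0.149, 3.137, -0.001]
contact_force: [0.1, -0.5, 0.3]
width: 26.8
```

{"name": "move_arm", "arguments": {"moves": [{"translation": [0,0,0.1],"delta_rot": [0,0,0],"jaw": 2},{"translation": [0,0,0.1],"delta_rot": [0,0,0],"jaw": 3.4},{"translation": [0,0,0.1],"delta_rot": [0,0,0],"jaw": 5},{"translation": [0,0,0.1],"delta_rot": [0,0,0],"jaw": 6},{"translation": [0,0,-2],"delta_rot": [0,0,0],"jaw": 6},{"translation": [0,0,-7],"delta_rot": [0,0,0],"jaw": 6},{"translation": [0,0,-12],"delta_rot": [0,0,0],"jaw": 6},{"translation": [0,0,-17],"delta_rot": [0,0,0],"jaw": 6}]}}

```text
time_s: 12.4
ee_pos: [500.7, -387.6, 196.1]
tool_rot: [-0.148, -3.138, -0.001]
contact_force: [1.2, -0.3, -0.8]
width: 60.0
```

Run:
```python
from h import *
st()
im,c=grab('wrist','w7'); st();crop(im,0,0,560,420,1.42,'w7c')
show([484.3,-276.5,150],-0.375+np.pi/2);show([484.3,-276.5,150],-0.375-np.pi/2)
```

```text
t 12.4 pos [ 500.7 -387.6  196.1] yaw -0.0945 zax [-0.     0.001 -1.   ] w 60.0 f [ 1.2 -0.3 -0.8]
t 12.45 pos [ 505.3 -390.2  205.3] yaw -0.0953 zax [ 0.013 -0.008 -1.   ] w 59.8 f [ 1.1 -0.7  5.5]
trans cm [ 3.25 11.16  5.41] rot [-0.014  0.007 -1.291]
trans cm [ 3.25 11.16  5.41] rot [0.008 0.015 1.85 ]
```

View pics/w7c.png

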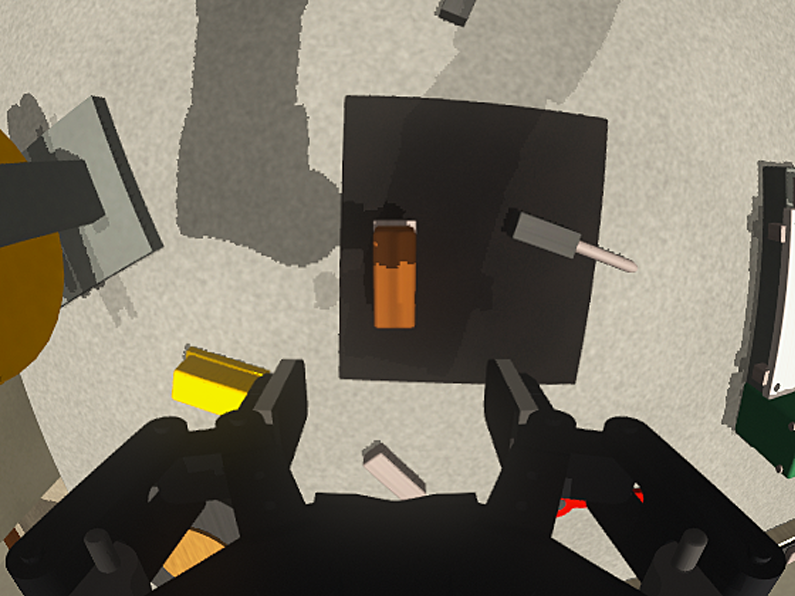

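Run:
```python
from h import *
st(); print(bot.get_state()['q'].round(3))
im,c=load('w7')
crop(im,340,130,460,210,6,'w7p')
```

```text
t 12.45 pos [ 505.3 -390.2  205.3] yaw -0.0953 zax [ 0.013 -0.008 -1.   ] w 59.8 f [ 1.1 -0.7  5.5]
[ 0.754  0.74  -0.311  1.561  0.274  0.869  1.821]
```

View pics/w7p.png

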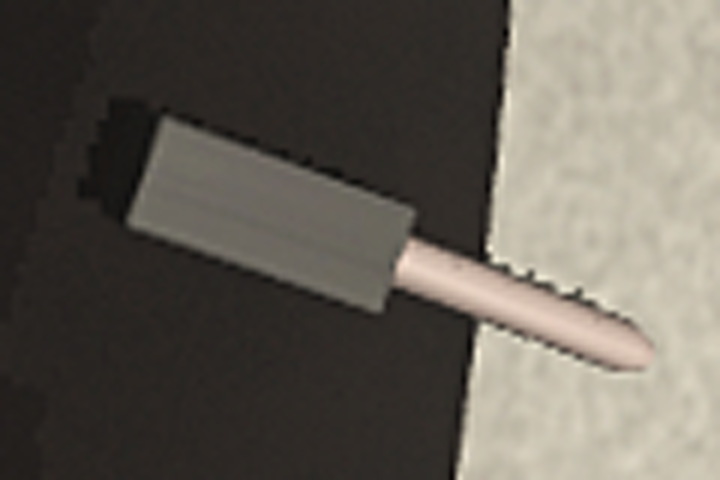

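{"name": "move_arm", "arguments": {"moves": [{"translation": [3.1,11.2,5],"delta_rot": [0,0,0.15],"jaw": 6},{"translation": [3.1,11.2,5],"delta_rot": [0,0,0.3],"jaw": 6},{"translation": [3.1,11.2,5],"delta_rot": [0,0,0.45],"jaw": 6},{"translation": [3.1,11.2,5],"delta_rot": [0,0,0.6],"jaw": 6},{"translation": [3.1,11.2,5],"delta_rot": [0,0,0.75],"jaw": 6},{"translation": [3.1,11.2,5],"delta_rot": [0,0,0.9],"jaw": 6},{"translation": [3.1,11.2,5],"delta_rot": [0,0,1.05],"jaw": 6},{"translation": [3.1,11.2,5],"delta_rot": [0,0,1.2],"jaw": 6}]}}

```text
time_s: 13.25
ee_pos: [480.8, -273.3, 144.3]
tool_rot: [-1.902, -2.5, -0.0]
contact_force: [0.3, 0.6, 0.3]
width: 60.0
```

{"name": "move_arm", "arguments": {"moves": [{"translation": [0,0,0],"delta_rot": [0,0,0.15],"jaw": 6},{"translation": [0,0,0],"delta_rot": [0,0,0.3],"jaw": 6},{"translation": [0,0,0],"delta_rot": [0,0,0.45],"jaw": 6},{"translation": [0,0,0],"delta_rot": [0,0,0.6],"jaw": 6},{"translation": [0,0,0],"delta_rot": [0,0,0.65],"jaw": 6},{"translation": [0,0,0],"delta_rot": [0,0,0.65],"jaw": 6},{"translation": [0,0,0],"delta_rot": [0,0,0.65],"jaw": 6}]}}

```text
time_s: 13.95
ee_pos: [480.8, -273.3, 144.4]
tool_rot: [-2.594, -1.772, 0.0]
contact_force: [-0.7, 0.0, 0.0]
width: 60.2
```

Run:
```python
from h import *
st()
im,c=grab('wrist','w8'); st();crop(im,100,0,460,420,1.42,'w8c')
crop(im,190,90,370,270,3.3,'w8p')
show([484.3,-276.5,7],-0.375-np.pi/2)
```

```text
t 13.95 pos [ 480.8 -273.3  144.4] yaw -1.943 zax [-0.  0. -1.] w 60.2 f [-0.7  0.   0. ]
t 14.0 pos [ 480.7 -273.3  144.4] yaw -1.9434 zax [-0.  0. -1.] w 59.8 f [-0.7  0.2  0.1]
trans cm [-0.16  0.45 13.74] rot [-0.    -0.     0.002]
```

View pics/w8c.png

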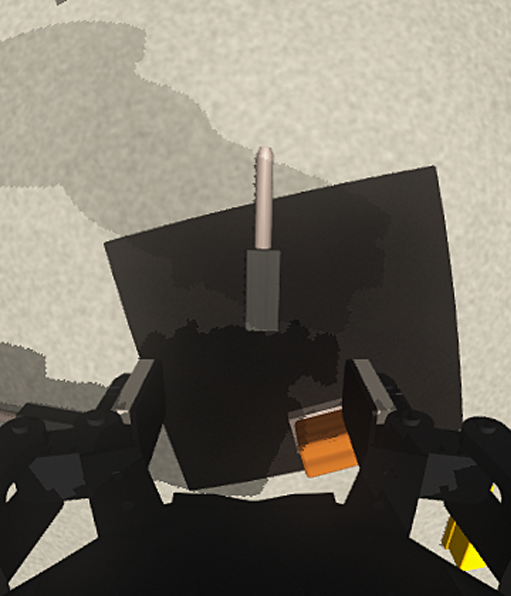

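View pics/w8p.png

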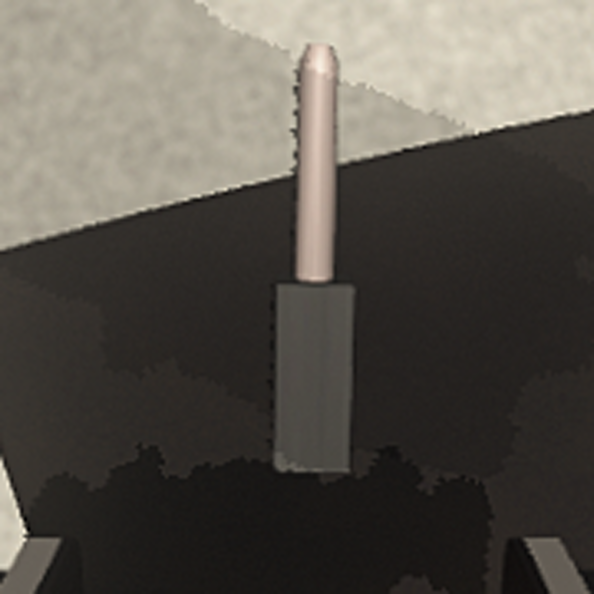

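Run:
```python
from h import *
im,c=load('w8')
m=lambda x,y,z:onz(c,190+(x+.5)/3.3-.5,90+(y+.5)/3.3-.5,z).round(1)
P=[m(277,284,23),m(355,286,23),m(350,471,23),m(273,470,23)]
print(P, m(319,43,13),m(315,280,18))
b=(P[2]+P[3])/2;t=(P[0]+P[1])/2;d=t-b;print('ctr',(b+t)/2,'len',np.linalg.norm(d),'dirfromY',np.arctan2(d[0],d[1]))
cc=(b+t)/2; show([cc[0],cc[1],7],-np.arctan2(d[0],d[1])-np.pi/2)
```

```text
[array([ 485.3, -250.5,   23. ]), array([ 503.3, -258. ,   23. ]), array([ 485. , -303.4,   23. ]), array([ 466.3, -295.8,   23. ])] [ 517. -198.   13.] [ 494.3 -253.8   18. ]
ctr [ 484.975 -276.925   23.   ] len 49.03514046069414 dirfromY 0.39016333879058784
trans cm [-0.18  0.53 13.74] rot [-0.    -0.     0.018]
```

{"name": "move_arm", "arguments": {"moves": [{"translation": [-0.2,0.5,5],"delta_rot": [0,0,0.014],"jaw": 6},{"translation": [-0.2,0.5,9],"delta_rot": [0,0,0.014],"jaw": 6},{"translation": [-0.2,0.5,12.5],"delta_rot": [0,0,0.014],"jaw": 6},{"translation": [-0.2,0.5,13.6],"delta_rot": [0,0,0.014],"jaw": 5},{"translation": [-0.2,0.5,13.6],"delta_rot": [0,0,0.014],"jaw": 4},{"translation": [-0.2,0.5,13.6],"delta_rot": [0,0,0.014],"jaw": 4}]}}

```text
time_s: 14.6
ee_pos: [485.3, -277.8, 9.7]
tool_rot: [2.607, 1.751, 0.001]
contact_force: [-0.2, -0.3, -0.5]
width: 40.1
```

Run:
```python
from h import *
st()
im,c=grab('wrist','w9'); crop(im,190,90,370,270,3.3,'w9p')
```

```text
t 14.6 pos [ 485.3 -277.8    9.7] yaw -1.9587 zax [ 0.002 -0.001 -1.   ] w 40.1 f [-0.2 -0.3 -0.5]
```

View pics/w9p.png

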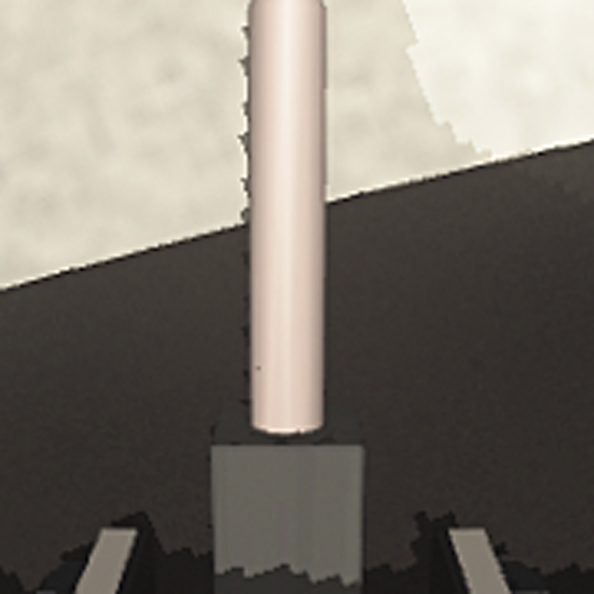

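Aligned. Lower slightly and close.

{"name": "move_arm", "arguments": {"moves": [{"translation": [0,0,0.2],"delta_rot": [0,0,0],"jaw": 3.4},{"translation": [0,0,0.2],"delta_rot": [0,0,0],"jaw": 2.6},{"translation": [0,0,0.2],"delta_rot": [0,0,0],"jaw": 1.2},{"translation": [0,0,0.2],"delta_rot": [0,0,0],"jaw": 1.2},{"translation": [0,0,0.2],"delta_rot": [0,0,0],"jaw": 1.2},{"translation": [0,0,0.2],"delta_rot": [0,0,0],"jaw": 1.2}], "force": 100}}

```text
time_s: 15.25
ee_pos: [485.1, -277.3, 7.9]
tool_rot: [2.607, 1.751, 0.001]
contact_force: [-0.8, 0.5, 6.5]
width: 17.5
```

{"name": "move_arm", "arguments": {"moves": [{"translation": [0,0,-4],"delta_rot": [0,0,0],"jaw": 1.2},{"translation": [0,0,-8],"delta_rot": [0,0,0],"jaw": 1.2},{"translation": [0,0,-10],"delta_rot": [0,0,0],"jaw": 1.2},{"translation": [0,0,-10],"delta_rot": [0,0,0],"jaw": 1.2},{"translation": [0,0,-10],"delta_rot": [0,0,0],"jaw": 1.2}]}}

```text
time_s: 15.75
ee_pos: [484.6, -276.8, 106.6]
tool_rot: [-2.608, -1.752, -0.001]
contact_force: [-1.3, 1.0, -1.4]
width: 17.6
```

Run:
```python
from h import *
st()
im,c=grab('wrist','w10'); st();crop(im,140,0,440,320,2,'w10p')
im,c=grab('side','s6');crop(im,200,200,360,320,5,'s6c')
B=F(-103,0);print(B)
show([*F(-103,-125),110],a-np.pi/2)
```

```text
t 15.75 pos [ 484.6 -276.8  106.6] yaw -1.9584 zax [ 0.  0. -1.] w 17.6 f [-1.3  1.  -1.4]
t 15.8 pos [ 484.  -276.5  105.8] yaw -1.9584 zax [-0.001  0.001 -1.   ] w 17.4 f [ 0.1 -0.5 -1.6]
[453.8267706  -15.84819654]
trans cm [11.52 -7.63 -0.44] rot [-0.002 -0.001 -0.41 ]
```

View pics/w10p.png

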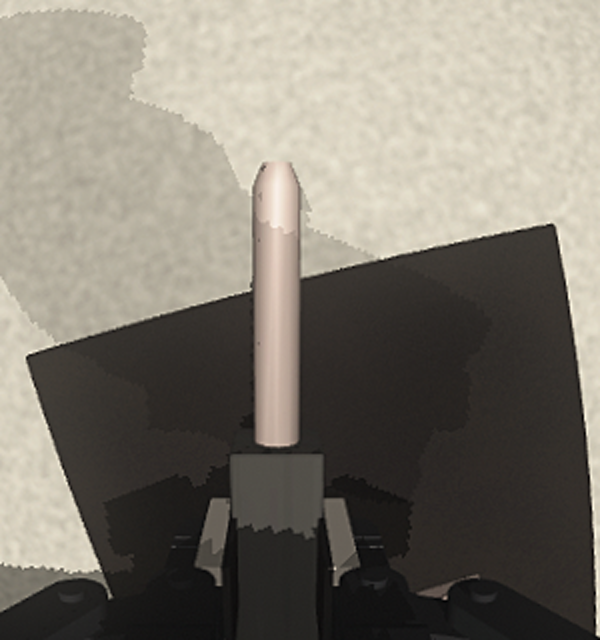

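View pics/s6c.png

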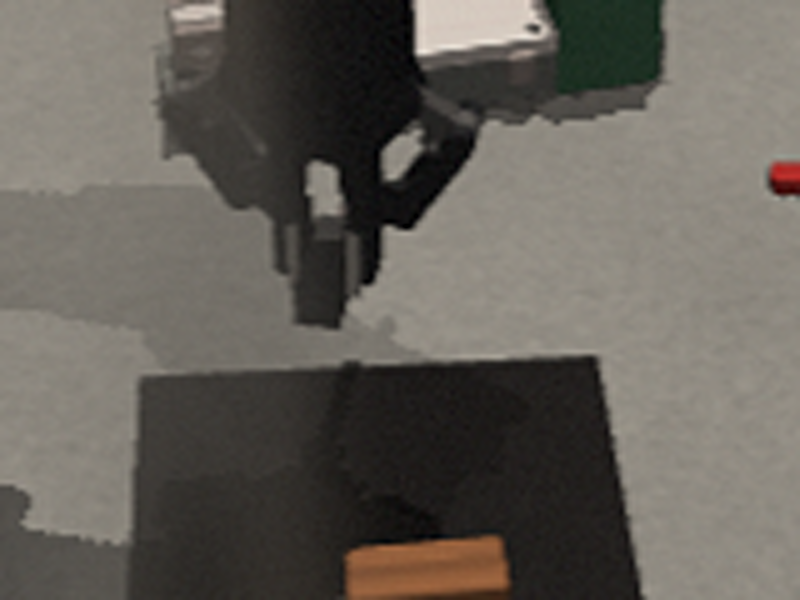

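{"name": "move_arm", "arguments": {"moves": [{"translation": [11.5,-7.6,0],"delta_rot": [0,0,-0.41],"jaw": 1.2},{"translation": [11.5,-7.6,0],"delta_rot": [0,0,-0.41],"jaw": 1.2},{"translation": [11.5,-7.6,0],"delta_rot": [0,0,-0.41],"jaw": 1.2},{"translation": [11.5,-7.6,0],"delta_rot": [0,0,-0.41],"jaw": 1.2},{"translation": [11.5,-7.6,0],"delta_rot": [0,0,-0.41],"jaw": 1.2},{"translation": [11.5,-7.6,0],"delta_rot": [0,0,-0.41],"jaw": 1.2}]}}

```text
time_s: 16.45
ee_pos: [457.9, -143.4, 106.0]
tool_rot: [2.199, 2.243, -0.001]
contact_force: [-0.1, 0.2, -1.3]
width: 17.4
```

Run:
```python
from h import *
st()
show([*F(-103,-122),49],a-np.pi/2)
```

```text
t 16.45 pos [ 457.9 -143.4  106. ] yaw -1.5512 zax [-0.    -0.001 -1.   ] w 17.4 f [-0.1  0.2 -1.3]
trans cm [ 0.56 -0.11  5.7 ] rot [-0.     0.001 -0.003]
```

{"name": "move_arm", "arguments": {"moves": [{"translation": [0.4,-0.1,3],"delta_rot": [0,0,0],"jaw": 1.2},{"translation": [0.4,-0.1,5],"delta_rot": [0,0,0],"jaw": 1.2},{"translation": [0.4,-0.1,5.7],"delta_rot": [0,0,0],"jaw": 1.2},{"translation": [0.4,-0.1,5.7],"delta_rot": [0,0,0],"jaw": 1.2},{"translation": [0.4,-0.1,5.7],"delta_rot": [0,0,0],"jaw": 1.2},{"translation": [0.4,-0.1,5.7],"delta_rot": [0,0,0],"jaw": 1.2}]}}

```text
time_s: 17.05
ee_pos: [457.3, -138.6, 50.4]
tool_rot: [2.196, 2.244, 0.001]
contact_force: [-0.2, 0.8, -2.1]
width: 17.3
```

Run:
```python
from h import *
st()
im,c=grab('wrist','w11'); st();crop(im,140,0,440,320,2,'w11p')
im,c=grab('side','s7');crop(im,190,150,310,270,5,'s7c')
st()
```

```text
t 17.05 pos [ 457.3 -138.6   50.4] yaw -1.5494 zax [ 0.002 -0.001 -1.   ] w 17.3 f [-0.2  0.8 -2.1]
t 17.1 pos [ 457.3 -138.4   50.4] yaw -1.5492 zax [ 0.002 -0.001 -1.   ] w 17.6 f [-0.1 -0.4 -2.2]
t 17.15 pos [ 457.2 -138.2   50.3] yaw -1.549 zax [ 0.002 -0.    -1.   ] w 17.6 f [-0.2  0.3 -1. ]
```

View pics/w11p.png

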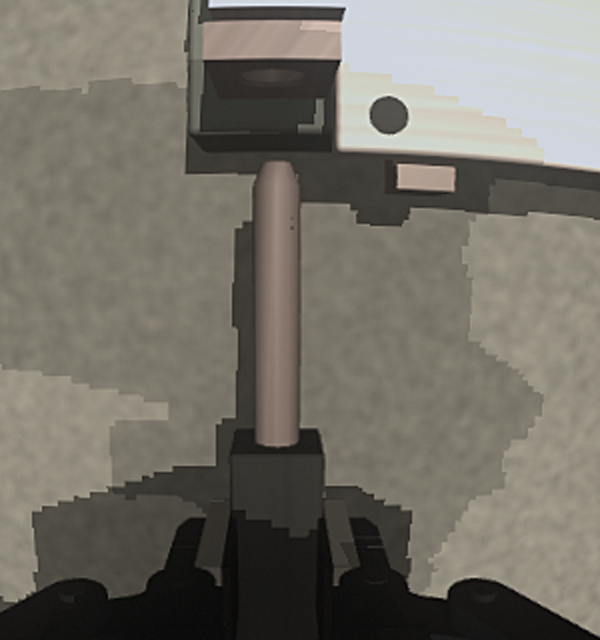

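View pics/s7c.png

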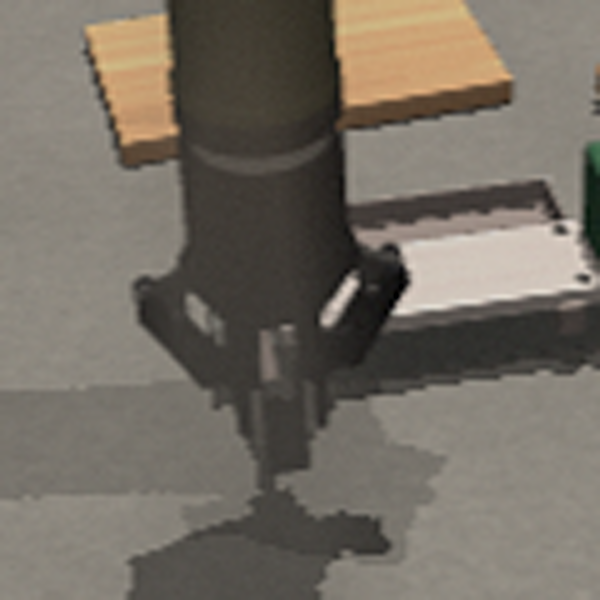

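Run:
```python
from h import *
im,c=load('w11')
m=lambda x,y,z:onz(c,140+(x+.5)/2-.5,(y+.5)/2-.5,z).round(1)
print('ear front top',m(203,60,70),m(341,62,70)); print('hole',m(275,76,54))
print('hole at y plane', proj(c,[*F(-103,-18),54])*2-np.array([280,0]))
for z in (54,55,56): print(z,'rod base',m(277,443,z),'tip',m(276,162,z), 'grip top edge',m(232,455,z+10),m(324,455,z+10))
print('bore est',F(-103,-18))
# hole center on front-face plane
d=ray(c,140+275.5/2-.5,76.5/2-.5); n=np.array([-np.sin(a),np.cos(a),0]); p0=np.array([*F(-103,-18),54]); t=((p0-c['eye'])@n)/(d@n); print(c['eye']+t*d)
```

```text
ear front top [440.7 -34.7  70. ] [466.7 -34.7  70. ]
hole [454.2 -33.9  54. ]
hole at y plane [274.54352211  75.40630824]
54 rod base [ 456.4 -114.7   54. ] tip [454.9 -53.   54. ] grip top edge [ 447.  -114.4   64. ] [ 466.3 -114.    64. ]
55 rod base [ 456.4 -114.4   55. ] tip [454.9 -53.1  55. ] grip top edge [ 447. -114.   65.] [ 466.2 -113.6   65. ]
56 rod base [ 456.4 -114.1   56. ] tip [454.9 -53.2  56. ] grip top edge [ 447.1 -113.7   66. ] [ 466.1 -113.3   66. ]
bore est [454.23713504 -33.84351818]
[454.22779602 -33.84373115  53.91721987]
```

{"name": "move_arm", "arguments": {"moves": [{"translation": [0,0,0.14],"delta_rot": [0,0,0],"jaw": 1.2},{"translation": [1,0,0.14],"delta_rot": [0,0,0],"jaw": 1.2},{"translation": [1.8,0,0.14],"delta_rot": [0,0,0],"jaw": 1.2},{"translation": [2.3,0,0.14],"delta_rot": [0,0,0],"jaw": 1.2},{"translation": [2.8,0,0.14],"delta_rot": [0,0,0],"jaw": 1.2},{"translation": [2.8,0,0.14],"delta_rot": [0,0,0],"jaw": 1.2}]}}

```text
time_s: 17.75
ee_pos: [456.0, -108.7, 48.1]
tool_rot: [-2.194, -2.247, -0.001]
contact_force: [-0.4, -0.0, -0.7]
width: 17.1
```

Run:
```python
from h import *
st()
im,c=grab('wrist','w12'); st();crop(im,140,0,440,320,2,'w12p')
print(bot.get_state()['wrist_torque'])
```

```text
t 17.75 pos [ 456.  -108.7   48.1] yaw -1.5471 zax [-0.     0.001 -1.   ] w 17.1 f [-0.4 -0.  -0.7]
t 17.8 pos [ 456.1 -109.5   48.2] yaw -1.5479 zax [-0.  0. -1.] w 17.2 f [ 0.9 -0.4 -1.4]
[-0.00899317  0.05844366 -0.03761025]
```

View pics/w12p.png

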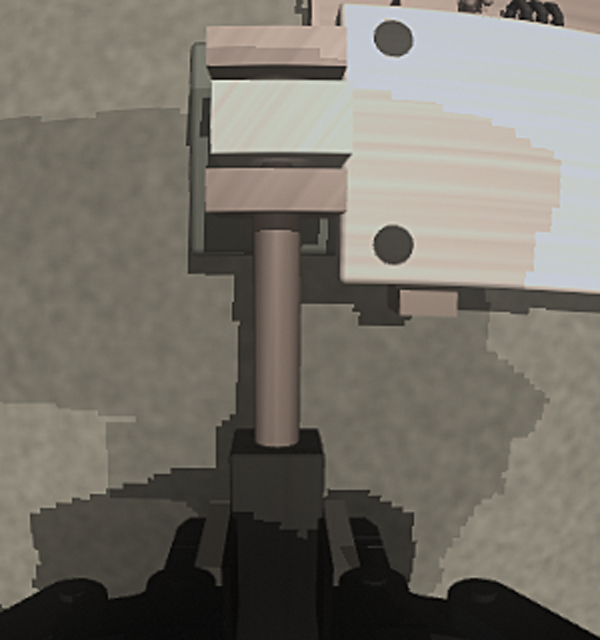

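{"name": "move_arm", "arguments": {"moves": [{"translation": [0.8,0.04,-0.05],"delta_rot": [0,0,0],"jaw": 1.2},{"translation": [1.6,0.04,-0.05],"delta_rot": [0,0,0],"jaw": 1.2},{"translation": [2.4,0.04,-0.05],"delta_rot": [0,0,0],"jaw": 1.2},{"translation": [3.1,0.04,-0.05],"delta_rot": [0,0,0],"jaw": 1.2},{"translation": [3.8,0.04,-0.05],"delta_rot": [0,0,0],"jaw": 1.2},{"translation": [4.4,0.04,-0.05],"delta_rot": [0,0,0],"jaw": 1.2},{"translation": [4.4,0.04,-0.05],"delta_rot": [0,0,0],"jaw": 1.2}]}}

```text
time_s: 18.5
ee_pos: [455.4, -64.7, 48.6]
tool_rot: [-2.194, -2.247, -0.001]
contact_force: [0.4, 0.1, -1.5]
width: 17.4
```

Run:
```python
from h import *
st()
im,c=grab('wrist','w13'); st();crop(im,140,0,440,320,2,'w13p')
```

```text
t 18.5 pos [455.4 -64.7  48.6] yaw -1.547 zax [-0.     0.001 -1.   ] w 17.4 f [ 0.4  0.1 -1.5]
t 18.55 pos [455.5 -65.5  48.7] yaw -1.5478 zax [-0.  0. -1.] w 17.5 f [-0.7  0.2 -2.3]
```

View pics/w13p.png

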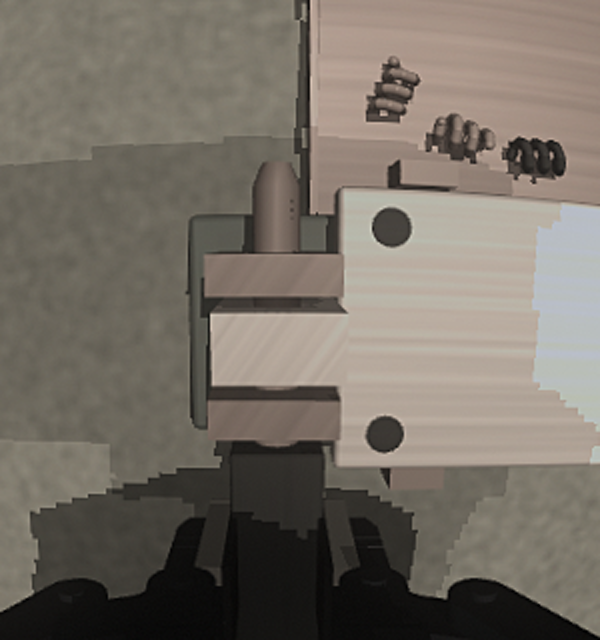

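Through everything; ~6 mm left. Push home slowly.

{"name": "move_arm", "arguments": {"moves": [{"translation": [0.3,0,0],"delta_rot": [0,0,0],"jaw": 1.2},{"translation": [0.5,0,0],"delta_rot": [0,0,0],"jaw": 1.2},{"translation": [0.6,0,0],"delta_rot": [0,0,0],"jaw": 1.2},{"translation": [0.6,0,0],"delta_rot": [0,0,0],"jaw": 1.2}]}}

```text
time_s: 18.95
ee_pos: [455.3, -59.9, 48.7]
tool_rot: [-2.197, -2.246, -0.0]
contact_force: [-0.4, 0.5, -2.0]
width: 17.4
```

{"name": "move_arm", "arguments": {"moves": [{"translation": [0.1,0,0],"delta_rot": [0,0,0],"jaw": 1.2},{"translation": [0.2,0,0],"delta_rot": [0,0,0],"jaw": 1.2},{"translation": [0.2,0,0],"delta_rot": [0,0,0],"jaw": 1.2}]}}

```text
time_s: 19.25
ee_pos: [455.4, -59.6, 48.7]
tool_rot: [2.198, 2.242, -0.002]
contact_force: [0.0, -5.6, -1.2]
width: 17.4
```

Run:
```python
from h import *
st()
im,c=grab('wrist','w14'); st();crop(im,140,0,440,320,2,'w14p')
```

```text
t 19.25 pos [455.4 -59.6  48.7] yaw -1.5508 zax [ 0.001 -0.002 -1.   ] w 17.4 f [ 0.  -5.6 -1.2]
t 19.3 pos [455.3 -59.6  48.7] yaw -1.5508 zax [ 0.001 -0.002 -1.   ] w 17.4 f [-0.6 -5.8 -1.5]
```

View pics/w14p.png

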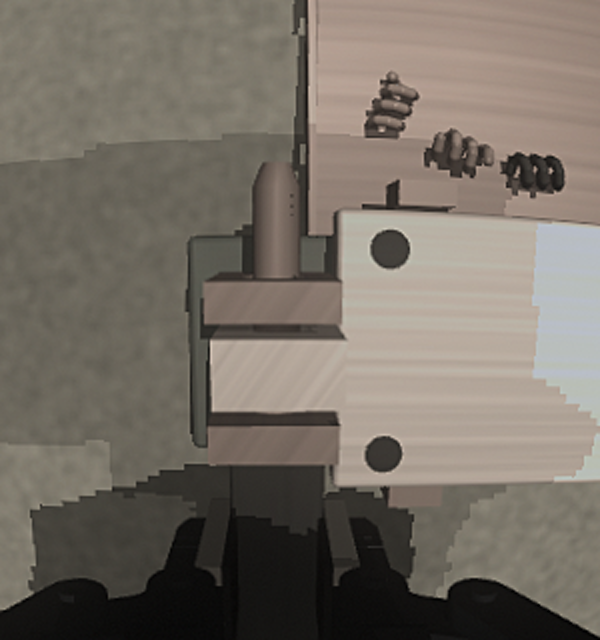

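{"name": "move_arm", "arguments": {"moves": [{"translation": [0,0,0],"delta_rot": [0,0,0],"jaw": 2.4},{"translation": [0,0,0],"delta_rot": [0,0,0],"jaw": 3.5},{"translation": [0,0,0],"delta_rot": [0,0,0],"jaw": 5},{"translation": [0,0,0],"delta_rot": [0,0,0],"jaw": 5},{"translation": [0,0,-3],"delta_rot": [0,0,0],"jaw": 5},{"translation": [0,0,-8],"delta_rot": [0,0,0],"jaw": 5},{"translation": [0,0,-13],"delta_rot": [0,0,0],"jaw": 5},{"translation": [0,0,-18],"delta_rot": [0,0,0],"jaw": 5}]}}

```text
time_s: 20.1
ee_pos: [454.6, -57.6, 230.6]
tool_rot: [-2.196, -2.245, 0.0]
contact_force: [0.8, 0.6, -0.4]
width: 50.1
```

Run:
```python
from h import *
st()
im,c=grab('wrist','w15'); st();crop(im,100,0,460,320,2,'w15p')
im,c=grab('side','s8');crop(im,190,150,350,270,5,'s8c')
P=F(121.5,0);print(P,bot.get_state()['q'].round(2))
show([*P,240],a-np.pi/2)
```

```text
t 20.1 pos [454.6 -57.6 230.6] yaw -1.5484 zax [-0.001  0.001 -1.   ] w 50.1 f [ 0.8  0.6 -0.4]
t 20.15 pos [458.6 -58.7 237.1] yaw -1.5496 zax [ 0.012  0.    -1.   ] w 50.1 f [ 1.8 -0.5  4.7]
[678.26842109 -10.73004   ] [-0.17  0.49  0.3   2.06 -0.25  0.61  0.32]
trans cm [ 4.28 22.05 -0.33] rot [ 0.012  0.001 -0.001]
```

View pics/w15p.png

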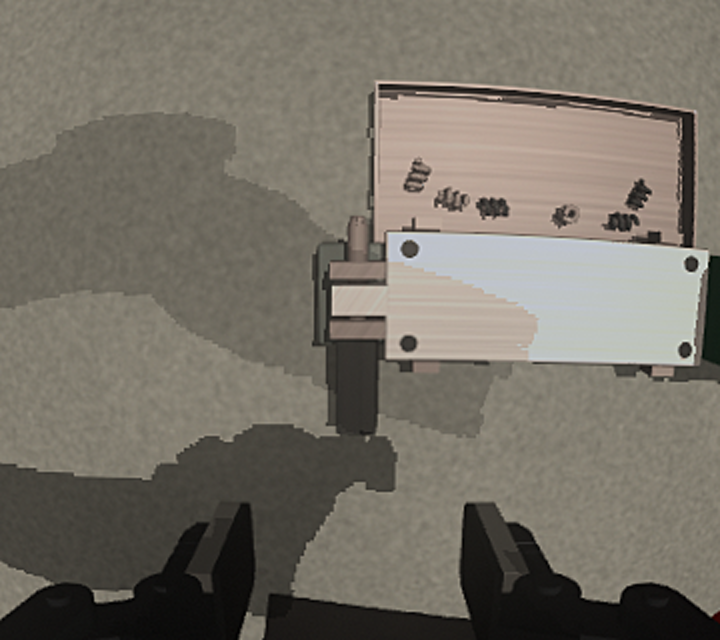

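View pics/s8c.png

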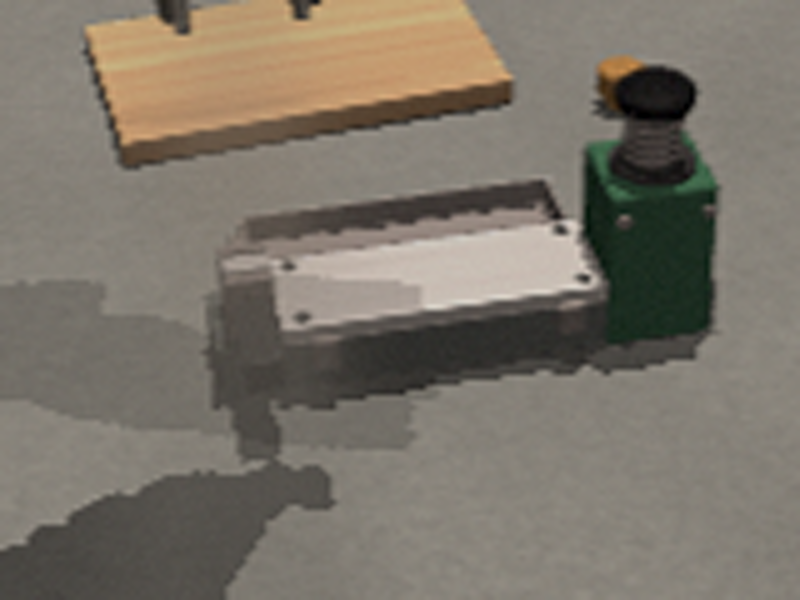

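{"name": "move_arm", "arguments": {"moves": [{"translation": [4.4,22.2,2],"delta_rot": [0,0,0],"jaw": 0},{"translation": [4.4,22.2,2],"delta_rot": [0,0,0],"jaw": 0},{"translation": [4.4,22.2,2],"delta_rot": [0,0,0],"jaw": 0},{"translation": [4.4,22.2,2],"delta_rot": [0,0,0],"jaw": 0},{"translation": [4.4,22.2,2],"delta_rot": [0,0,0],"jaw": 0},{"translation": [4.4,22.2,2],"delta_rot": [0,0,0],"jaw": 0},{"translation": [4.4,22.2,2],"delta_rot": [0,0,0],"jaw": 0}]}}

```text
time_s: 20.9
ee_pos: [675.2, -9.0, 207.3]
tool_rot: [-2.195, -2.245, 0.003]
contact_force: [-1.2, -0.2, 0.0]
width: 0.1
```

Run:
```python
from h import *
st()
im,c=grab('wrist','w16'); crop(im,140,100,440,420,2,'w16p')
st();show([*F(121.5,0),154],a-np.pi/2)
```

```text
t 20.9 pos [675.2  -9.  207.3] yaw -1.5484 zax [-0.003  0.    -1.   ] w 0.1 f [-1.2 -0.2  0. ]
t 20.95 pos [674.7  -9.5 207.9] yaw -1.5493 zax [-0.003 -0.    -1.   ] w -0.5 f [ 0.2 -0.7 -0.7]
trans cm [-0.13  0.36  5.38] rot [-0.003  0.    -0.001]
```

View pics/w16p.png

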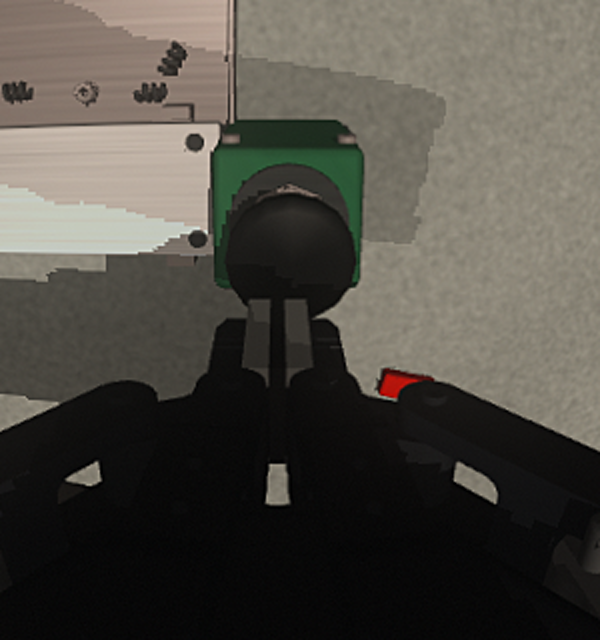

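{"name": "move_arm", "arguments": {"moves": [{"translation": [-0.1,0.35,3],"delta_rot": [0,0,0],"jaw": 0},{"translation": [-0.1,0.35,5],"delta_rot": [0,0,0],"jaw": 0},{"translation": [-0.1,0.35,5.6],"delta_rot": [0,0,0],"jaw": 0},{"translation": [-0.1,0.35,6.0],"delta_rot": [0,0,0],"jaw": 0},{"translation": [-0.1,0.35,6.4],"delta_rot": [0,0,0],"jaw": 0},{"translation": [-0.1,0.35,6.8],"delta_rot": [0,0,0],"jaw": 0},{"translation": [-0.1,0.35,7.0],"delta_rot": [0,0,0],"jaw": 0},{"translation": [-0.1,0.35,7.0],"delta_rot": [0,0,0],"jaw": 0}]}}

```text
time_s: 21.75
ee_pos: [679.4, -10.5, 140.3]
tool_rot: [2.197, 2.245, -0.0]
contact_force: [-4.0, -0.1, 7.0]
width: 0.0
```

Run:
```python
from h import *
st()
im,c=grab('side','s9');crop(im,250,130,370,250,5,'s9c'); st()
```

```text
t 21.75 pos [679.4 -10.5 140.3] yaw -1.5493 zax [ 0. -0. -1.] w 0.0 f [-4.  -0.1  7. ]
t 21.8 pos [679.4 -10.5 140.5] yaw -1.5492 zax [ 0. -0. -1.] w -0.1 f [-4.3 -0.1  8.7]
```

View pics/s9c.png

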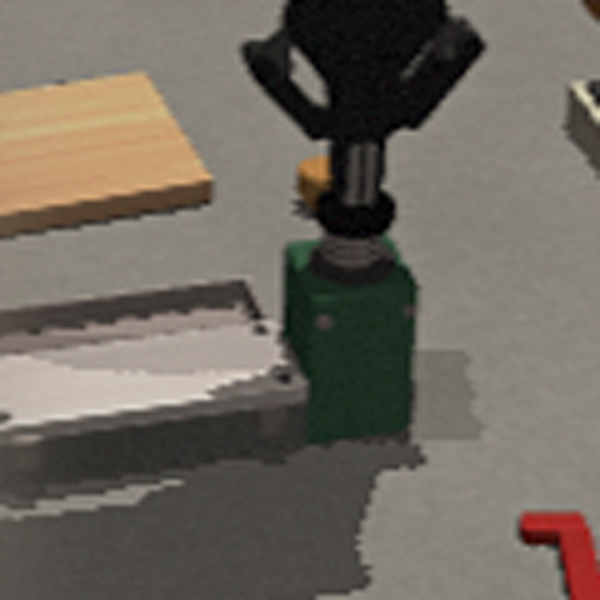

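Pressing; 9.5 mm down, 8 N. Continue to the stop.

{"name": "move_arm", "arguments": {"moves": [{"translation": [0,0,0.2],"delta_rot": [0,0,0],"jaw": 0},{"translation": [0,0,0.4],"delta_rot": [0,0,0],"jaw": 0},{"translation": [0,0,0.6],"delta_rot": [0,0,0],"jaw": 0},{"translation": [0,0,0.7],"delta_rot": [0,0,0],"jaw": 0},{"translation": [0,0,0.7],"delta_rot": [0,0,0],"jaw": 0}]}}

```text
time_s: 22.3
ee_pos: [679.6, -10.5, 136.1]
tool_rot: [2.197, 2.245, 0.002]
contact_force: [-9.6, 0.6, 20.6]
width: 0.3
```

{"name": "move_arm", "arguments": {"moves": [{"translation": [0,0,0.15],"delta_rot": [0,0,0],"jaw": 0},{"translation": [0,0,0.15],"delta_rot": [0,0,0],"jaw": 0},{"translation": [0,0,0.15],"delta_rot": [0,0,0],"jaw": 0}]}}

```text
time_s: 22.6
ee_pos: [679.6, -10.5, 135.9]
tool_rot: [2.197, 2.245, 0.003]
contact_force: [-11.6, 0.6, 29.7]
width: 0.2
```

Run:
```python
from h import *
st()
im,c=grab('side','s10');crop(im,250,130,370,250,5,'s10c'); st()
```

```text
t 22.6 pos [679.6 -10.5 135.9] yaw -1.5494 zax [ 0.002  0.001 -1.   ] w 0.2 f [-11.6   0.6  29.7]
t 22.65 pos [679.5 -10.5 135.9] yaw -1.5494 zax [ 0.001  0.001 -1.   ] w -0.2 f [-12.5   0.8  28.5]
```

View pics/s10c.png

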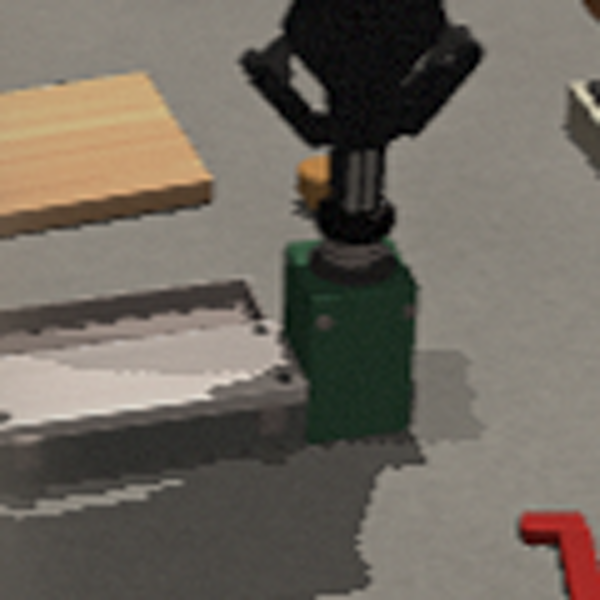

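Hard stop reached (force rises with no further travel). Rise.

{"name": "move_arm", "arguments": {"moves": [{"translation": [0,0,-0.8],"delta_rot": [0,0,0],"jaw": 0},{"translation": [0,0,-1.6],"delta_rot": [0,0,0],"jaw": 0},{"translation": [0,0,-3],"delta_rot": [0,0,0],"jaw": 0},{"translation": [0,0,-6],"delta_rot": [0,0,0],"jaw": 0},{"translation": [0,0,-9],"delta_rot": [0,0,0],"jaw": 0},{"translation": [0,0,-9],"delta_rot": [0,0,0],"jaw": 0}]}}

```text
time_s: 23.25
ee_pos: [683.7, -10.7, 226.1]
tool_rot: [2.191, 2.239, 0.012]
contact_force: [0.3, -0.4, 1.0]
width: -0.0
```

Run:
```python
from h import *
st()
im,c=grab('side','s11');crop(im,190,130,350,330,4,'s11c'); st()
show([*F(-103,-46),230],a-np.pi/2)
```

```text
t 23.25 pos [683.7 -10.7 226.1] yaw -1.5488 zax [ 0.012 -0.001 -1.   ] w -0.0 f [ 0.3 -0.4  1. ]
t 23.3 pos [682.2 -10.3 223.6] yaw -1.5487 zax [ 0.007 -0.    -1.   ] w 0.2 f [-0.7  0.1 -0.2]
trans cm [ -4.65 -22.84  -0.8 ] rot [ 0.007  0.    -0.001]
```

View pics/s11c.png

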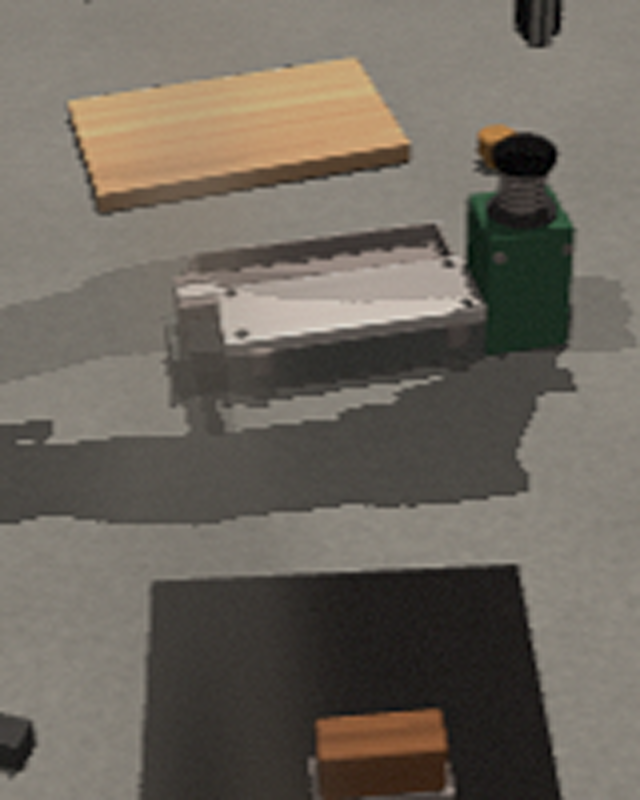

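{"name": "move_arm", "arguments": {"moves": [{"translation": [-4.4,-22.6,2],"delta_rot": [0,0,0],"jaw": 6},{"translation": [-4.4,-22.6,2],"delta_rot": [0,0,0],"jaw": 6},{"translation": [-4.4,-22.6,2],"delta_rot": [0,0,0],"jaw": 6},{"translation": [-4.4,-22.6,2],"delta_rot": [0,0,0],"jaw": 6},{"translation": [-4.4,-22.6,2],"delta_rot": [0,0,0],"jaw": 6},{"translation": [-4.4,-22.6,2],"delta_rot": [0,0,0],"jaw": 6},{"translation": [-4.4,-22.6,2],"delta_rot": [0,0,0],"jaw": 6}]}}

```text
time_s: 24.0
ee_pos: [455.0, -59.0, 200.2]
tool_rot: [2.197, 2.245, 0.001]
contact_force: [0.6, 1.3, 0.3]
width: 60.0
```

Run:
```python
from h import *
st()
im,c=grab('wrist','w17'); st();crop(im,130,60,430,360,2,'w17p')
show([*F(-103,-44),48.7],a-np.pi/2)
```

```text
t 24.0 pos [455.  -59.  200.2] yaw -1.5493 zax [ 0.001  0.    -1.   ] w 60.0 f [0.6 1.3 0.3]
t 24.05 pos [456.2 -58.8 200.3] yaw -1.5483 zax [ 0.002  0.    -1.   ] w 59.5 f [-0.1  0.4 -0.8]
trans cm [-0.1  -0.17 15.16] rot [ 0.002  0.    -0.   ]
```

View pics/w17p.png

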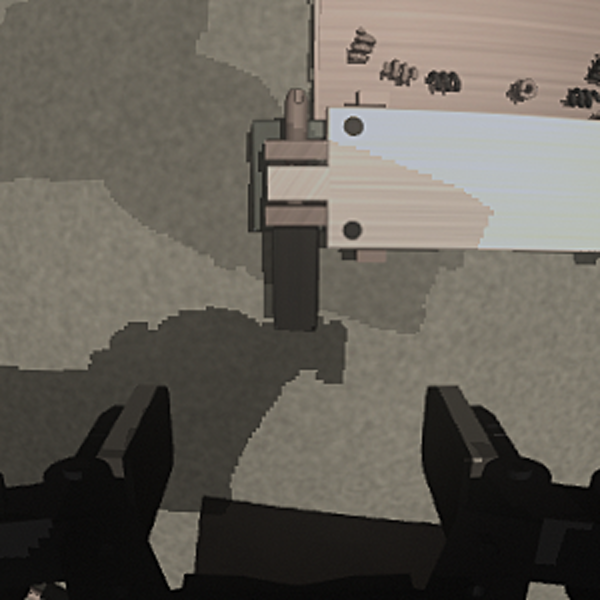

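{"name": "move_arm", "arguments": {"moves": [{"translation": [-0.1,-0.1,5],"delta_rot": [0,0,0],"jaw": 4},{"translation": [-0.1,-0.1,10],"delta_rot": [0,0,0],"jaw": 4},{"translation": [-0.1,-0.1,13],"delta_rot": [0,0,0],"jaw": 4},{"translation": [-0.1,-0.1,15],"delta_rot": [0,0,0],"jaw": 4},{"translation": [-0.1,-0.1,15.2],"delta_rot": [0,0,0],"jaw": 4},{"translation": [-0.1,-0.1,15.2],"delta_rot": [0,0,0],"jaw": 4}]}}

```text
time_s: 24.65
ee_pos: [454.9, -59.8, 47.8]
tool_rot: [2.196, 2.246, 0.001]
contact_force: [-0.1, 1.1, 0.5]
width: 40.0
```

Run:
```python
from h import *
st()
im,c=grab('wrist','w18'); st();crop(im,130,60,430,360,2,'w18p')
```

```text
t 24.65 pos [454.9 -59.8  47.8] yaw -1.5484 zax [ 0.  0. -1.] w 40.0 f [-0.1  1.1  0.5]
t 24.7 pos [455.1 -59.9  48.5] yaw -1.5485 zax [ 0.002 -0.    -1.   ] w 40.0 f [0.1 0.3 0.1]
```

View pics/w18p.png

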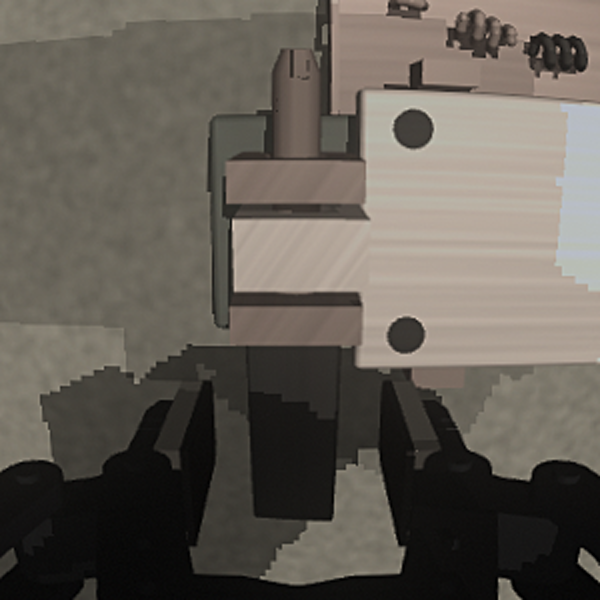

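Run:
```python
from h import *
im,c=load('w18')
for sl in (0,.04,.07,.11,.14):
    th=np.arctan(sl); y0,z0=-18.3,54-18*sl
    out=[]
    for L,w in((0,-10),(0,10),(50,-10),(50,10)):
        y=y0-L*np.cos(th)-10*np.sin(th)*-1*-1; z=z0-L*np.sin(th)+10*np.cos(th)
        # top normal: axis dir (tip) = (cos, sin) ; up normal = (-sin, cos)
        y=y0-L*np.cos(th)-10*np.sin(th)
        p=proj(c,[*F(-103+w,y),z]); out.append(((p-[130,60])*2).round(0))
    print(sl,out)
```

```text
0 [array([249., 333.]), array([346., 333.]), array([255., 531.]), array([340., 531.])]
0.04 [array([249., 333.]), array([346., 333.]), array([256., 526.]), array([339., 526.])]
0.07 [array([250., 334.]), array([346., 334.]), array([256., 522.]), array([338., 522.])]
0.11 [array([250., 334.]), array([345., 334.]), array([257., 516.]), array([338., 516.])]
0.14 [array([250., 335.]), array([345., 335.]), array([257., 512.]), array([337., 512.])]
```

{"name": "move_arm", "arguments": {"moves": [{"translation": [-0.2,-0.1,0],"delta_rot": [0,0.05,0],"jaw": 4},{"translation": [-0.4,-0.1,0.1],"delta_rot": [0,0.1,0],"jaw": 4},{"translation": [-0.4,-0.1,0.1],"delta_rot": [0,0.1,0],"jaw": 3},{"translation": [-0.4,-0.1,0.1],"delta_rot": [0,0.1,0],"jaw": 2.5},{"translation": [-0.4,-0.1,0.1],"delta_rot": [0,0.1,0],"jaw": 1.2},{"translation": [-0.4,-0.1,0.1],"delta_rot": [0,0.1,0],"jaw": 1.2},{"translation": [-0.4,-0.1,0.1],"delta_rot": [0,0.1,0],"jaw": 1.2}], "force": 60}}

```text
time_s: 25.4
ee_pos: [453.8, -63.7, 47.8]
tool_rot: [-2.146, -2.196, -0.108]
contact_force: [-0.1, -2.0, 6.4]
width: 18.1
```

Run:
```python
from h import *
st()
im,c=grab('wrist','w19'); st();crop(im,130,60,430,360,2,'w19p')
```

```text
t 25.4 pos [453.8 -63.7  47.8] yaw -1.5477 zax [-0.     0.099 -0.995] w 18.1 f [-0.1 -2.   6.4]
t 25.45 pos [453.8 -63.7  47.8] yaw -1.5478 zax [-0.     0.099 -0.995] w 18.2 f [-0.7 -2.1  6.3]
```

View pics/w19p.png

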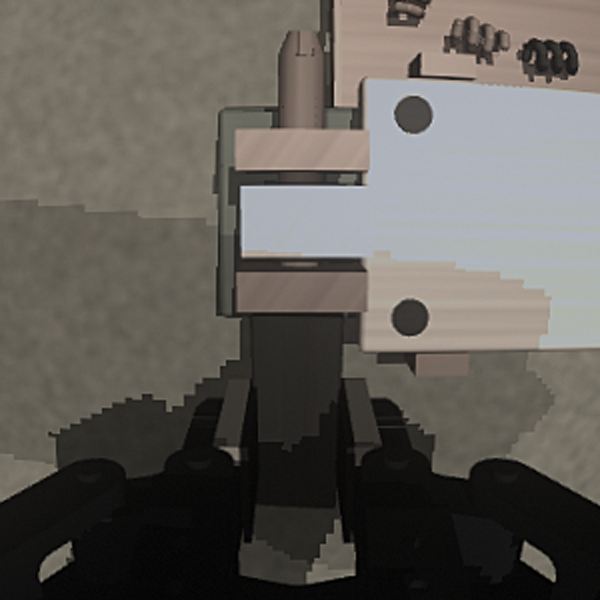

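{"name": "move_arm", "arguments": {"moves": [{"translation": [-0.6,0,-0.05],"delta_rot": [0,0,0],"jaw": 1.2},{"translation": [-1.4,0,-0.05],"delta_rot": [0,0,0],"jaw": 1.2},{"translation": [-2.2,0,-0.05],"delta_rot": [0,0,0],"jaw": 1.2},{"translation": [-3,0,-0.05],"delta_rot": [0,0,0],"jaw": 1.2},{"translation": [-3,0,-0.05],"delta_rot": [0,0,0],"jaw": 1.2}]}}

```text
time_s: 25.95
ee_pos: [453.4, -96.5, 44.4]
tool_rot: [-2.15, -2.191, -0.105]
contact_force: [-0.4, -1.2, -0.1]
width: 18.2
```

Run:
```python
from h import *
st()
im,c=grab('wrist','w20'); st();crop(im,130,60,430,360,2,'w20p')
```

```text
t 25.95 pos [453.4 -96.5  44.4] yaw -1.552 zax [-0.002  0.098 -0.995] w 18.2 f [-0.4 -1.2 -0.1]
t 26.0 pos [453.4 -95.7  44.4] yaw -1.5513 zax [-0.002  0.098 -0.995] w 18.6 f [ 1.3 -0.3 -0.2]
```

View pics/w20p.png

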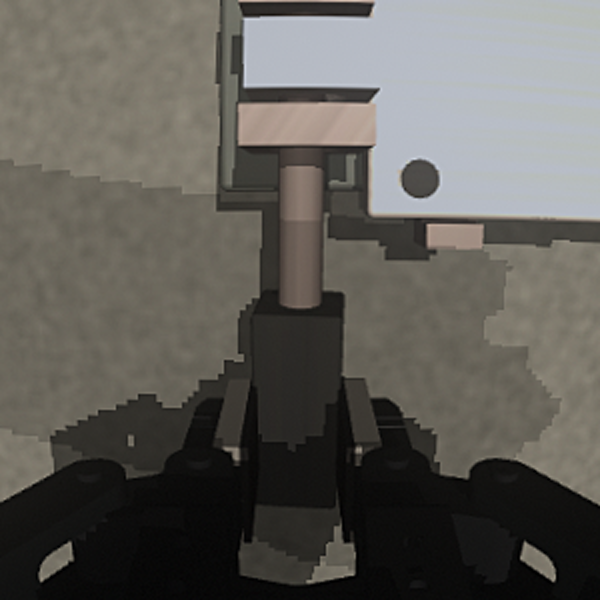

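Smooth. Continue out.

{"name": "move_arm", "arguments": {"moves": [{"translation": [-1,0,0],"delta_rot": [0,0,0],"jaw": 1.2},{"translation": [-2,0,0],"delta_rot": [0,0,0],"jaw": 1.2},{"translation": [-3,0,0],"delta_rot": [0,0,0],"jaw": 1.2},{"translation": [-4,0,0],"delta_rot": [0,0,0],"jaw": 1.2},{"translation": [-5,0,0],"delta_rot": [0,0,0],"jaw": 1.2},{"translation": [-5,0,0],"delta_rot": [0,0,0],"jaw": 1.2}]}}

```text
time_s: 26.6
ee_pos: [454.6, -146.0, 39.5]
tool_rot: [-2.15, -2.191, -0.106]
contact_force: [0.3, 0.2, -1.7]
width: 18.3
```

Run:
```python
from h import *
st()
im,c=grab('wrist','w21'); st();crop(im,0,0,560,420,1.42,'w21p')
show([482,-277,110],-1.958)
```

```text
t 26.6 pos [ 454.6 -146.    39.5] yaw -1.5518 zax [-0.002  0.098 -0.995] w 18.3 f [ 0.3  0.2 -1.7]
t 26.65 pos [ 454.6 -144.7   39.6] yaw -1.5505 zax [-0.002  0.099 -0.995] w 18.0 f [ 0.6  0.5 -2.6]
trans cm [-12.52   2.47  -8.33] rot [-0.02  -0.098  0.407]
```

View pics/w21p.png

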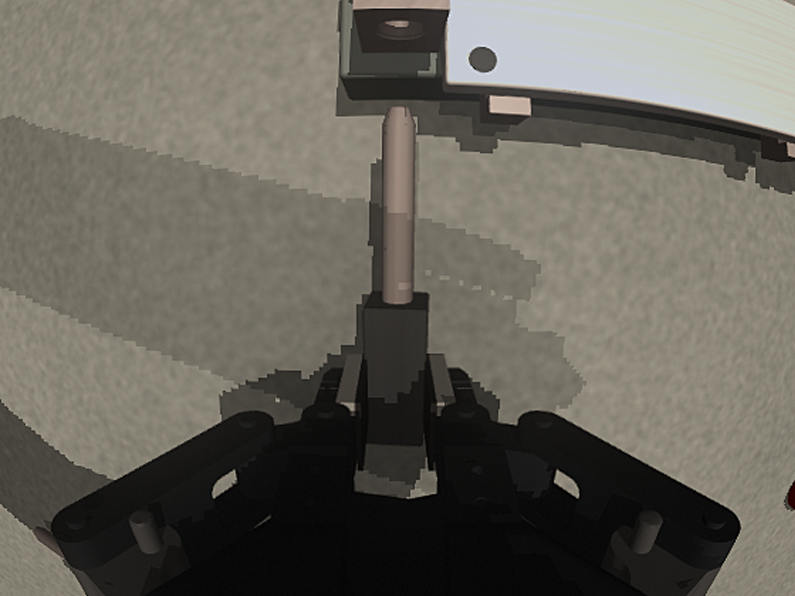

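Run:
```python
from h import *
show([455,-321.5,110],-1.709)
```

```text
trans cm [-16.89  -0.32  -8.77] rot [-0.008 -0.099  0.158]
```

{"name": "move_arm", "arguments": {"moves": [{"translation": [-4,0,-5],"delta_rot": [-0.004,-0.05,0.08],"jaw": 1.2},{"translation": [-8,-0.3,-8.8],"delta_rot": [-0.008,-0.099,0.158],"jaw": 1.2},{"translation": [-12.5,-0.3,-8.8],"delta_rot": [-0.008,-0.099,0.158],"jaw": 1.2},{"translation": [-16.9,-0.3,-8.8],"delta_rot": [-0.008,-0.099,0.158],"jaw": 1.2},{"translation": [-16.9,-0.3,-8.8],"delta_rot": [-0.008,-0.099,0.158],"jaw": 1.2},{"translation": [-16.9,-0.3,-8.8],"delta_rot": [-0.008,-0.099,0.158],"jaw": 1.2},{"translation": [-16.9,-0.3,-8.8],"delta_rot": [-0.008,-0.099,0.158],"jaw": 1.2}]}}

```text
time_s: 27.35
ee_pos: [455.5, -318.2, 109.9]
tool_rot: [-2.363, -2.065, -0.003]
contact_force: [-0.4, 0.2, -1.9]
width: 17.9
```

Run:
```python
from h import *
st()
im,c=grab('wrist','w22'); st();crop(im,0,0,560,420,1.42,'w22p')
im,c=grab('side','s12');crop(im,150,180,350,350,4,'s12c')
st()
```

```text
t 27.35 pos [ 455.5 -318.2  109.9] yaw -1.7051 zax [-0.001  0.004 -1.   ] w 17.9 f [-0.4  0.2 -1.9]
t 27.4 pos [ 455.7 -317.9  109.9] yaw -1.7042 zax [-0.001  0.004 -1.   ] w 18.2 f [ 0.   0.6 -1.7]
t 27.45 pos [ 455.8 -318.   110. ] yaw -1.704 zax [-0.001  0.003 -1.   ] w 18.2 f [ 0.2  0.5 -1.8]
```

View pics/w22p.png

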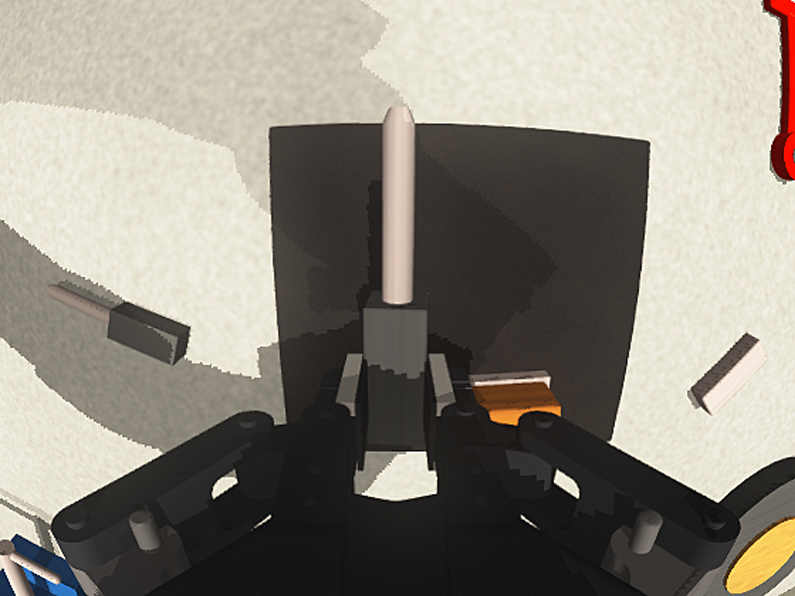

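View pics/s12c.png

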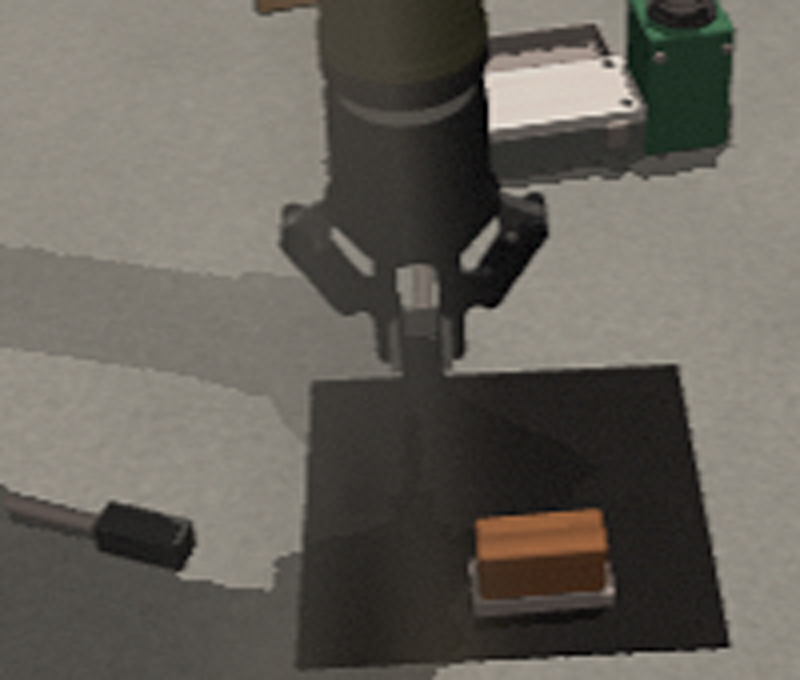

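{"name": "move_arm", "arguments": {"moves": [{"translation": [-0.6,0,4],"delta_rot": [0,0,0],"jaw": 1.2},{"translation": [-0.6,0,7],"delta_rot": [0,0,0],"jaw": 1.2},{"translation": [-0.6,0,9],"delta_rot": [0,0,0],"jaw": 1.2},{"translation": [-0.6,0,9.5],"delta_rot": [0,0,0],"jaw": 1.2},{"translation": [-0.6,0,9.6],"delta_rot": [0,0,0],"jaw": 1.2},{"translation": [-0.6,0,9.6],"delta_rot": [0,0,0],"jaw": 1.2}]}}

```text
time_s: 28.05
ee_pos: [454.7, -324.5, 14.9]
tool_rot: [-2.363, -2.066, -0.002]
contact_force: [-0.4, -0.5, 0.2]
width: 17.8
```

{"name": "move_arm", "arguments": {"moves": [{"translation": [0,0,0.1],"delta_rot": [0,0,0],"jaw": 1.2},{"translation": [0,0,0.15],"delta_rot": [0,0,0],"jaw": 1.2}]}}

```text
time_s: 28.25
ee_pos: [455.3, -324.9, 14.3]
tool_rot: [-2.365, -2.066, -0.003]
contact_force: [-1.9, 5.0, 15.7]
width: 18.2
```

{"name": "move_arm", "arguments": {"moves": [{"translation": [0,0,-0.1],"delta_rot": [0,0,0],"jaw": 1.2},{"translation": [0,0,-0.1],"delta_rot": [0,0,0],"jaw": 2.4},{"translation": [0,0,-0.1],"delta_rot": [0,0,0],"jaw": 3.4},{"translation": [0,0,-0.1],"delta_rot": [0,0,0],"jaw": 4.4},{"translation": [0,0,-4],"delta_rot": [0,0,0],"jaw": 5},{"translation": [0,0,-9],"delta_rot": [0,0,0],"jaw": 5},{"translation": [0,0,-14],"delta_rot": [0,0,0],"jaw": 5},{"translation": [0,0,-18],"delta_rot": [0,0,0],"jaw": 5}]}}

```text
time_s: 29.05
ee_pos: [455.1, -327.1, 195.5]
tool_rot: [2.366, 2.064, 0.002]
contact_force: [0.4, -0.7, 0.6]
width: 50.0
```

Run:
```python
from h import *
st()
im,c=grab('wrist','w23'); st();crop(im,100,0,460,420,1.42,'w23p')
show([*F(0,0),230],a); print(bot.get_state()['q'].round(2))
im,c=load('w1'); cc=c
crop(im,410,40,520,220,3.3,'w1b')
```

```text
t 29.05 pos [ 455.1 -327.1  195.5] yaw -1.7073 zax [ 0.002 -0.001 -1.   ] w 50.0 f [ 0.4 -0.7  0.6]
t 29.1 pos [ 457.8 -329.5  201.2] yaw -1.7077 zax [ 0.01  -0.006 -1.   ] w 49.7 f [-0.2 -0.8  3.1]
trans cm [32.64  5.52 -2.97] rot [ 0.004  0.013 -1.731]
[ 0.42  0.65  0.21  1.81 -0.2   0.69  0.6 ]
```

View pics/w23p.png

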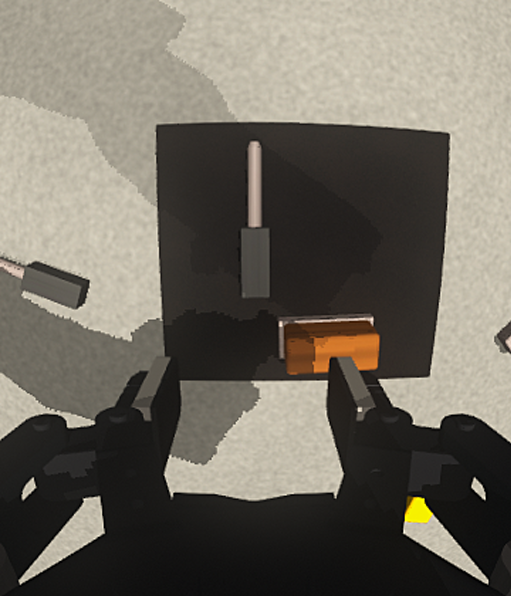

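View pics/w1b.png

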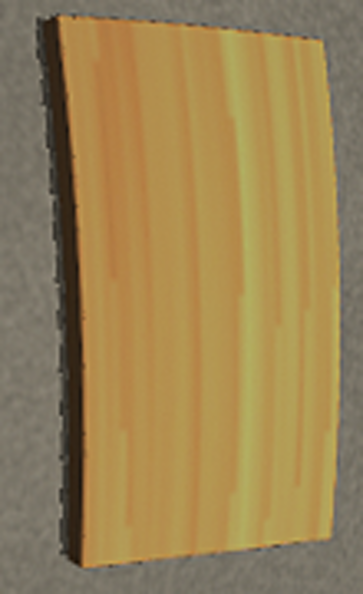

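Run:
```python
from h import *
im,c=load('w1')
m=lambda x,y,z:onz(c,410+(x+.5)/3.3-.5,40+(y+.5)/3.3-.5,z)
P=[m(55,17,18),m(322,42,18),m(330,540,18),m(83,567,18)]
print([p.round(0) for p in P],np.mean(P,0))
c=cam('top'); Q=[onz(c,110+x/2.8,130+y/2.8,18) for x,y in((32,133),(168,124),(180,345),(41,355))]; print([p.round(0) for p in Q],np.mean(Q,0))
```

```text
[array([400., 201.,  18.]), array([384., 359.,  18.]), array([642., 384.,  18.]), array([655., 228.,  18.])] [520.24322223 293.14575576  18.        ]
[array([639., 382.,  18.]), array([653., 226.,  18.]), array([398., 201.,  18.]), array([383., 358.,  18.])] [518.3730341 291.8175648  18.       ]
```

{"name": "move_arm", "arguments": {"moves": [{"translation": [8,1.5,-3],"delta_rot": [0,0,-0.15],"jaw": 8.5},{"translation": [16,3,-3],"delta_rot": [0,0,-0.3],"jaw": 8.5},{"translation": [24,4.5,-3],"delta_rot": [0,0,-0.45],"jaw": 8.5},{"translation": [32.6,5.5,-3],"delta_rot": [0,0,-0.6],"jaw": 8.5},{"translation": [32.6,5.5,-3],"delta_rot": [0,0,-0.75],"jaw": 8.5},{"translation": [32.6,5.5,-3],"delta_rot": [0,0,-0.9],"jaw": 8.5},{"translation": [32.6,5.5,-3],"delta_rot": [0,0,-1.05],"jaw": 8.5},{"translation": [32.6,5.5,-3],"delta_rot": [0,0,-1.2],"jaw": 8.5}]}}

```text
time_s: 29.9
ee_pos: [555.1, -3.2, 223.0]
tool_rot: [0.763, 3.047, 0.01]
contact_force: [0.7, -0.7, -0.4]
width: 84.9
```

{"name": "move_arm", "arguments": {"moves": [{"translation": [0,0,0],"delta_rot": [0,0,-0.15],"jaw": 8.5},{"translation": [0,0,0],"delta_rot": [0,0,-0.3],"jaw": 8.5},{"translation": [0,0,0],"delta_rot": [0,0,-0.45],"jaw": 8.5},{"translation": [0,0,0],"delta_rot": [0,0,-0.531],"jaw": 8.5},{"translation": [0,0,0],"delta_rot": [0,0,-0.531],"jaw": 8.5},{"translation": [0,0,0],"delta_rot": [0,0,-0.531],"jaw": 8.5}]}}

```text
time_s: 30.5
ee_pos: [553.4, -11.3, 222.8]
tool_rot: [0.034, -3.141, -0.002]
contact_force: [0.2, -0.6, 0.2]
width: 84.9
```

Run:
```python
from h import *
st()
im,c=grab('wrist','w24'); st();crop(im,60,0,500,420,1.42,'w24p')
show([*F(-5,0),110],a);show([*F(-5,0),24],a); print(bot.get_state()['q'].round(2))
```

```text
t 30.5 pos [553.4 -11.3 222.8] yaw 0.0217 zax [-0.     0.001 -1.   ] w 84.9 f [ 0.2 -0.6  0.2]
t 30.55 pos [553.4 -11.2 222.9] yaw 0.0221 zax [-0.     0.001 -1.   ] w 85.1 f [ 0.7 -0.3 -0.3]
trans cm [ 0.17 -0.24 11.29] rot [ 0.001 -0.    -0.001]
trans cm [ 0.17 -0.25 19.89] rot [ 0.001 -0.    -0.001]
[ 0.09  0.61 -0.25  1.79  0.2   0.77  1.33]
```

View pics/w24p.png

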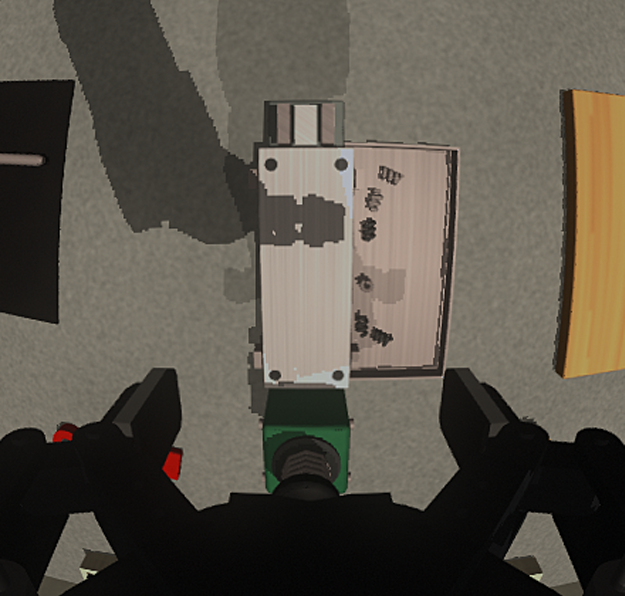

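{"name": "move_arm", "arguments": {"moves": [{"translation": [0.2,-0.25,5],"delta_rot": [0,0,0],"jaw": 8.5},{"translation": [0.2,-0.25,10],"delta_rot": [0,0,0],"jaw": 8.5},{"translation": [0.2,-0.25,14],"delta_rot": [0,0,0],"jaw": 8.5},{"translation": [0.2,-0.25,15],"delta_rot": [0,0,0],"jaw": 8.5},{"translation": [0.2,-0.25,15],"delta_rot": [0,0,0],"jaw": 8.5}]}}

```text
time_s: 31.05
ee_pos: [550.9, -13.4, 72.2]
tool_rot: [0.037, -3.139, -0.001]
contact_force: [0.2, -0.5, 1.4]
width: 84.7
```

Run:
```python
from h import *
st()
im,c=grab('wrist','w25'); st();crop(im,60,0,500,420,1.42,'w25p')
show([*F(-5,0),24],a)
```

```text
t 31.05 pos [550.9 -13.4  72.2] yaw 0.0238 zax [-0.002  0.    -1.   ] w 84.7 f [ 0.2 -0.5  1.4]
t 31.1 pos [552.2 -13.4  73.7] yaw 0.0238 zax [ 0.001  0.001 -1.   ] w 85.3 f [ 0.5  1.1 -0.5]
trans cm [ 0.04 -0.03  4.97] rot [0.001 0.001 0.001]
```

View pics/w25p.png

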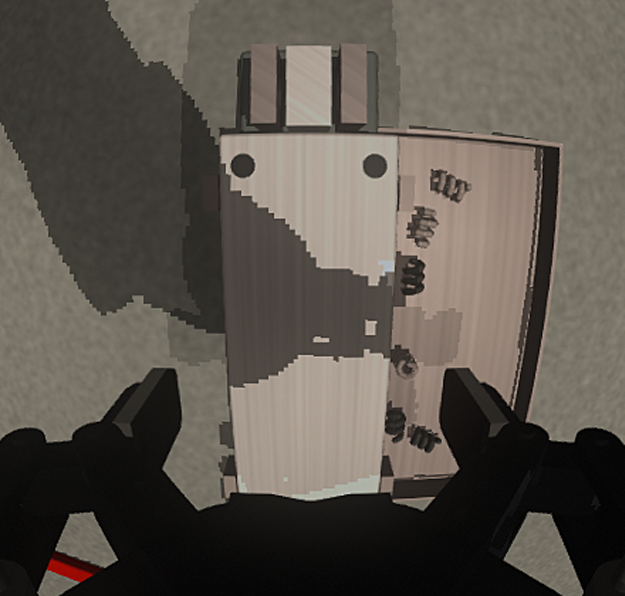

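{"name": "move_arm", "arguments": {"moves": [{"translation": [0,0,3],"delta_rot": [0,0,0],"jaw": 8.5},{"translation": [0,0,4.6],"delta_rot": [0,0,0],"jaw": 8.5},{"translation": [0,0,5],"delta_rot": [0,0,0],"jaw": 8.5},{"translation": [0,0,5],"delta_rot": [0,0,0],"jaw": 7.5},{"translation": [0,0,5],"delta_rot": [0,0,0],"jaw": 6},{"translation": [0,0,5],"delta_rot": [0,0,0],"jaw": 6},{"translation": [0,0,5],"delta_rot": [0,0,0],"jaw": 6},{"translation": [0,0,5],"delta_rot": [0,0,0],"jaw": 6}], "force": 100}}

```text
time_s: 31.9
ee_pos: [553.0, -13.6, 25.7]
tool_rot: [-0.037, 3.138, 0.001]
contact_force: [-1.9, 0.5, 9.4]
width: 63.3
```

Run:
```python
from h import *
st()
```

```text
t 31.9 pos [553.  -13.6  25.7] yaw 0.0235 zax [ 0.004  0.001 -1.   ] w 63.3 f [-1.9  0.5  9.4]
```

{"name": "move_arm", "arguments": {"moves": [{"translation": [0,0,-0.5],"delta_rot": [0,0,0],"jaw": 6},{"translation": [0,0,-1.5],"delta_rot": [0,0,0],"jaw": 6},{"translation": [0,0,-2.5],"delta_rot": [0,0,0],"jaw": 6},{"translation": [0,0,-3.5],"delta_rot": [0,0,0],"jaw": 6},{"translation": [0,0,-3.5],"delta_rot": [0,0,0],"jaw": 6}]}}

```text
time_s: 32.4
ee_pos: [552.4, -13.6, 59.8]
tool_rot: [-0.037, 3.139, 0.002]
contact_force: [0.2, 0.1, -4.8]
width: 63.5
```

Run:
```python
from h import *
st()
im,c=grab('side','s13');crop(im,190,130,350,250,5,'s13c')
im,c=grab('wrist','w26'); st();crop(im,60,0,500,420,1.42,'w26p')
```

```text
t 32.4 pos [552.4 -13.6  59.8] yaw 0.0239 zax [ 0.002  0.001 -1.   ] w 63.5 f [ 0.2  0.1 -4.8]
t 32.5 pos [552.  -13.6  58.6] yaw 0.0239 zax [ 0.001  0.001 -1.   ] w 63.6 f [ 1.5 -0.  -3.2]
```

View pics/s13c.png

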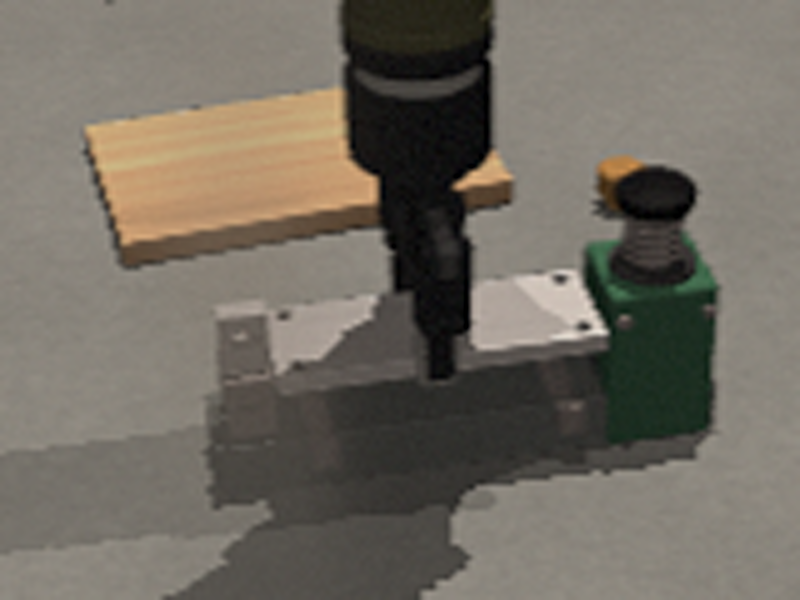

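View pics/w26p.png

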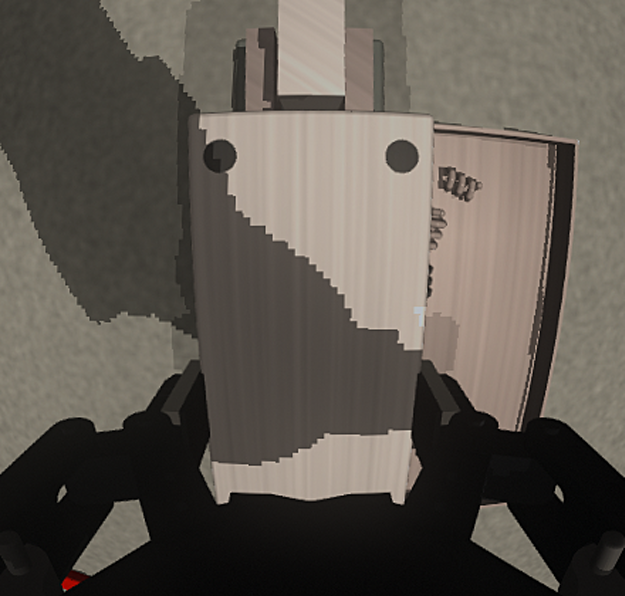

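{"name": "move_arm", "arguments": {"moves": [{"translation": [0,0,-1.5],"delta_rot": [0,0,0],"jaw": 6},{"translation": [0,0,-3],"delta_rot": [0,0,0],"jaw": 6},{"translation": [0,0,-4.5],"delta_rot": [0,0,0],"jaw": 6},{"translation": [0,0,-5.5],"delta_rot": [0,0,0],"jaw": 6},{"translation": [0,0,-5.5],"delta_rot": [0,0,0],"jaw": 6}]}}

```text
time_s: 33.0
ee_pos: [552.0, -13.6, 113.9]
tool_rot: [-0.038, 3.14, 0.001]
contact_force: [0.6, -0.7, -4.1]
width: 63.5
```

Run:
```python
from h import *
st()
show([527.4,293.3,110],.1)
```

```text
t 33.0 pos [552.  -13.6 113.9] yaw 0.024 zax [ 0.002  0.001 -1.   ] w 63.5 f [ 0.6 -0.7 -4.1]
trans cm [ 1.73 30.74  0.42] rot [ 0.001  0.002 -0.076]
```

{"name": "move_arm", "arguments": {"moves": [{"translation": [0.2,2,0],"delta_rot": [0,0,-0.01],"jaw": 6},{"translation": [0.4,5,0],"delta_rot": [0,0,-0.02],"jaw": 6},{"translation": [0.6,8.5,0],"delta_rot": [0,0,-0.03],"jaw": 6},{"translation": [0.8,12,0],"delta_rot": [0,0,-0.04],"jaw": 6},{"translation": [1.0,15.5,0],"delta_rot": [0,0,-0.05],"jaw": 6},{"translation": [1.2,19,0],"delta_rot": [0,0,-0.06],"jaw": 6},{"translation": [1.5,22.5,0],"delta_rot": [0,0,-0.07],"jaw": 6},{"translation": [1.7,26,0],"delta_rot": [0,0,-0.076],"jaw": 6}]}}

```text
time_s: 33.8
ee_pos: [527.1, 246.9, 112.2]
tool_rot: [0.158, -3.136, 0.001]
contact_force: [0.7, -0.8, -3.4]
width: 63.3
```

{"name": "move_arm", "arguments": {"moves": [{"translation": [0,2.5,0],"delta_rot": [0,0,0],"jaw": 6},{"translation": [0,4,0],"delta_rot": [0,0,0],"jaw": 6},{"translation": [0,4.8,0],"delta_rot": [0,0,0],"jaw": 6},{"translation": [0,4.8,0],"delta_rot": [0,0,0],"jaw": 6},{"translation": [0,4.8,0],"delta_rot": [0,0,0],"jaw": 6}]}}

```text
time_s: 34.3
ee_pos: [523.9, 291.3, 113.0]
tool_rot: [0.154, -3.137, 0.002]
contact_force: [-0.2, -0.9, -3.4]
width: 63.3
```

Run:
```python
from h import *
st()
im,c=grab('side','s14');crop(im,190,100,350,220,5,'s14c')
im,c=grab('wrist','w27'); st();crop(im,60,0,500,420,1.42,'w27p')
show([527.4,293.3,30],.1)
```

```text
t 34.3 pos [523.9 291.3 113. ] yaw 0.0981 zax [-0.    -0.002 -1.   ] w 63.3 f [-0.2 -0.9 -3.4]
t 34.4 pos [524.1 291.3 113.2] yaw 0.0974 zax [-0.    -0.001 -1.   ] w 63.4 f [ 0.2  0.2 -3.7]
trans cm [-0.35  0.18  8.32] rot [-0.001 -0.    -0.003]
```

View pics/s14c.png

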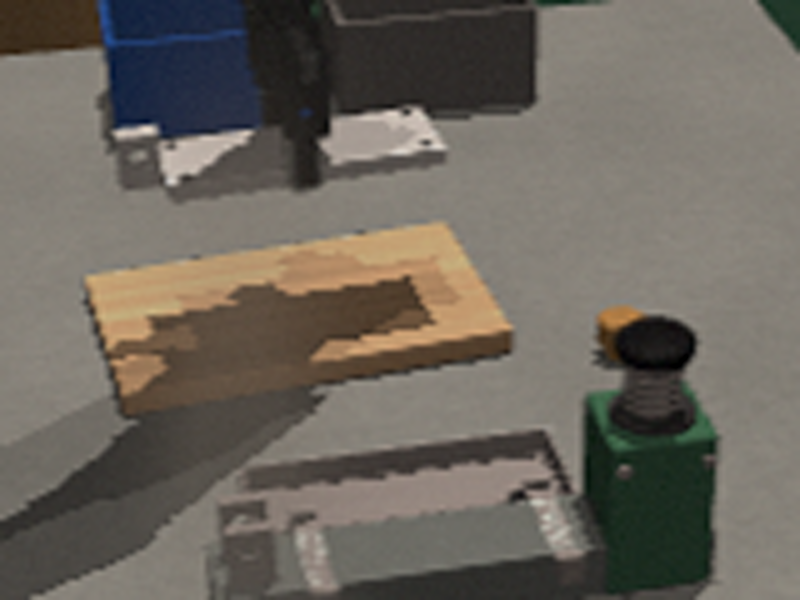

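View pics/w27p.png

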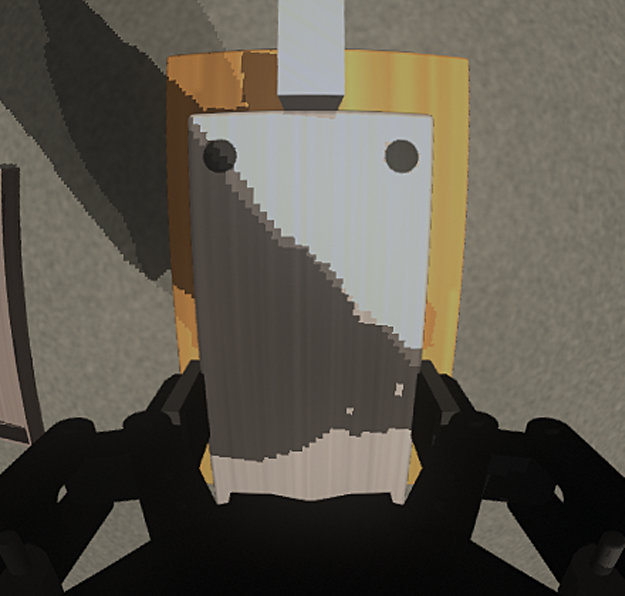

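{"name": "move_arm", "arguments": {"moves": [{"translation": [-0.3,0.2,2],"delta_rot": [0,0,0],"jaw": 6},{"translation": [-0.3,0.2,4.5],"delta_rot": [0,0,0],"jaw": 6},{"translation": [-0.3,0.2,7],"delta_rot": [0,0,0],"jaw": 6},{"translation": [-0.3,0.2,9],"delta_rot": [0,0,0],"jaw": 6},{"translation": [-0.3,0.2,9.6],"delta_rot": [0,0,0],"jaw": 6},{"translation": [-0.3,0.2,9.9],"delta_rot": [0,0,0],"jaw": 6},{"translation": [-0.3,0.2,9.9],"delta_rot": [0,0,0],"jaw": 6}]}}

```text
time_s: 35.1
ee_pos: [527.0, 295.8, 14.9]
tool_rot: [-0.156, 3.137, 0.002]
contact_force: [-0.2, 0.4, -3.3]
width: 63.3
```

{"name": "move_arm", "arguments": {"moves": [{"translation": [0,0,0.15],"delta_rot": [0,0,0],"jaw": 6},{"translation": [0,0,0.3],"delta_rot": [0,0,0],"jaw": 6},{"translation": [0,0,0.3],"delta_rot": [0,0,0],"jaw": 6}]}}

```text
time_s: 35.4
ee_pos: [527.1, 296.4, 12.5]
tool_rot: [-0.157, 3.136, 0.003]
contact_force: [-0.1, -0.8, 2.4]
width: 63.8
```

{"name": "move_arm", "arguments": {"moves": [{"translation": [0,0,0.1],"delta_rot": [0,0,0],"jaw": 6},{"translation": [0,0,0.1],"delta_rot": [0,0,0],"jaw": 6}]}}

```text
time_s: 35.6
ee_pos: [527.1, 296.4, 12.4]
tool_rot: [-0.157, 3.136, 0.002]
contact_force: [-1.8, -1.2, 11.6]
width: 63.5
```

Run:
```python
from h import *
st()
im,c=grab('side','s15');crop(im,190,100,350,220,5,'s15c')
```

```text
t 35.6 pos [527.1 296.4  12.4] yaw 0.1 zax [ 0.002  0.002 -1.   ] w 63.5 f [-1.8 -1.2 11.6]
```

View pics/s15c.png

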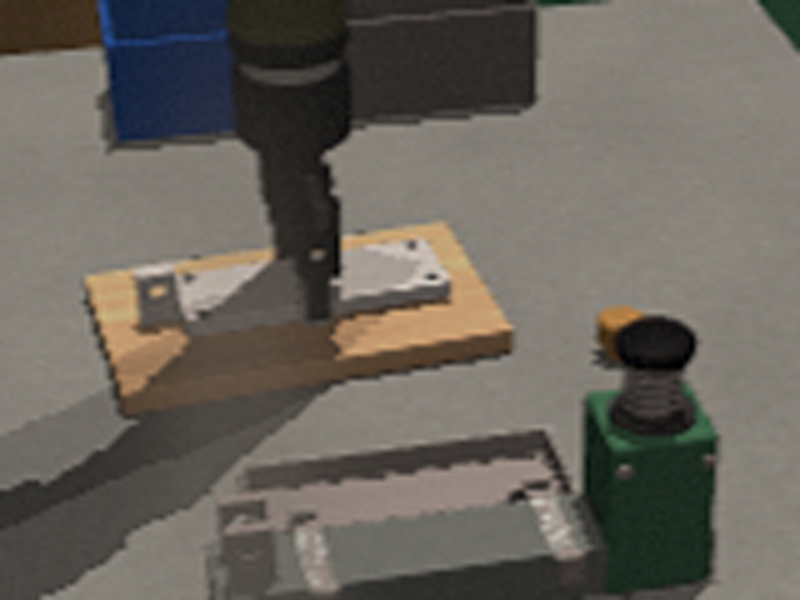

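Resting on the board. Raise 1 mm off pressure and release gently.

{"name": "move_arm", "arguments": {"moves": [{"translation": [0,0,-0.1],"delta_rot": [0,0,0],"jaw": 6},{"translation": [0,0,-0.1],"delta_rot": [0,0,0],"jaw": 7.2},{"translation": [0,0,-0.1],"delta_rot": [0,0,0],"jaw": 8.2},{"translation": [0,0,-0.1],"delta_rot": [0,0,0],"jaw": 8.5},{"translation": [0,0,-0.1],"delta_rot": [0,0,0],"jaw": 8.5},{"translation": [0,0,-3],"delta_rot": [0,0,0],"jaw": 8.5},{"translation": [0,0,-8],"delta_rot": [0,0,0],"jaw": 8.5},{"translation": [0,0,-13],"delta_rot": [0,0,0],"jaw": 8.5}]}}

```text
time_s: 36.45
ee_pos: [525.6, 295.5, 141.0]
tool_rot: [0.157, -3.136, 0.0]
contact_force: [1.6, 0.9, -0.6]
width: 84.9
```

Run:
```python
from h import *
st()
im,c=grab('wrist','w28'); st();crop(im,0,0,560,420,1.42,'w28p')
show([520,-20,330],0)
```

```text
t 36.45 pos [525.6 295.5 141. ] yaw 0.1003 zax [-0.002 -0.    -1.   ] w 84.9 f [ 1.6  0.9 -0.6]
t 36.5 pos [530.2 298.5 149.9] yaw 0.0996 zax [ 0.011  0.008 -1.   ] w 85.0 f [0.2 0.3 4.7]
trans cm [  3.97 -31.47 -18.27] rot [0.007 0.011 0.1  ]
```

View pics/w28p.png

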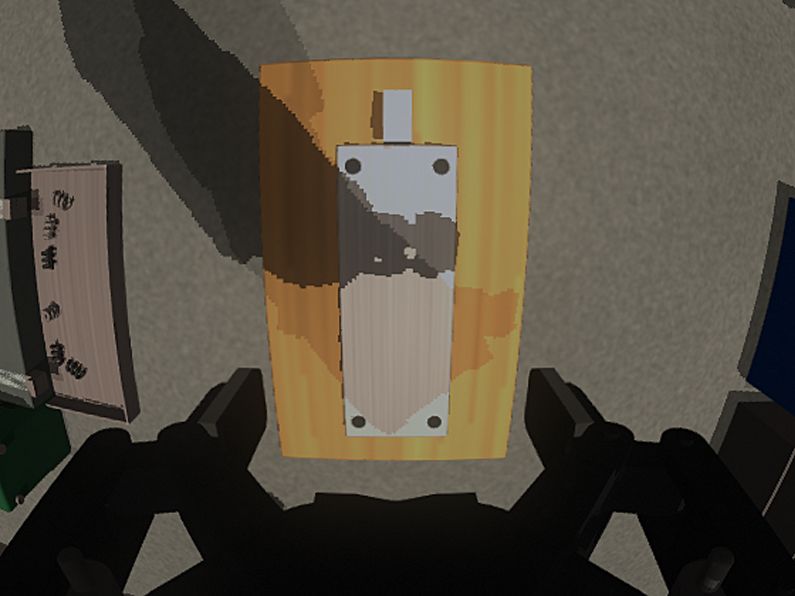

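Plate lies flat on the board; six chips in the tray. Move to a neutral high pose and do a final overall check.

{"name": "move_arm", "arguments": {"moves": [{"translation": [0,0,-5],"delta_rot": [0,0,0],"jaw": 8.5},{"translation": [0,0,-10],"delta_rot": [0,0,0],"jaw": 8.5},{"translation": [2,-8,-18],"delta_rot": [0,0,0.1],"jaw": 8.5},{"translation": [4,-31,-18],"delta_rot": [0,0,0.1],"jaw": 8.5},{"translation": [4,-31,-18],"delta_rot": [0,0,0.1],"jaw": 8.5},{"translation": [4,-31,-18],"delta_rot": [0,0,0.1],"jaw": 8.5},{"translation": [4,-31,-18],"delta_rot": [0,0,0.1],"jaw": 8.5},{"translation": [4,-31,-18],"delta_rot": [0,0,0.1],"jaw": 8.5}]}}

```text
time_s: 37.3
ee_pos: [517.4, 11.6, 315.6]
tool_rot: [-0.0, 3.141, 0.001]
contact_force: [0.7, -0.1, 0.3]
width: 84.8
```

{"name": "move_arm", "arguments": {"moves": [{"translation": [0,0,0],"delta_rot": [0,0,0],"jaw": 8.5},{"translation": [0,0,0],"delta_rot": [0,0,0],"jaw": 8.5},{"translation": [0,0,0],"delta_rot": [0,0,0],"jaw": 8.5}]}}

```text
time_s: 37.6
ee_pos: [517.7, 15.0, 315.0]
tool_rot: [0.003, -3.141, -0.003]
contact_force: [0.3, 0.4, 0.2]
width: 85.0
```

Run:
```python
from h import *
st()
im,c=grab('wrist','w29'); st();crop(im,0,0,560,420,1.42,'w29p')
im,c=grab('side','s16');crop(im,150,90,410,360,2.9,'s16c')
```

```text
t 37.6 pos [517.7  15.  315. ] yaw 0.002 zax [-0.     0.002 -1.   ] w 85.0 f [0.3 0.4 0.2]
t 37.65 pos [517.7  15.5 315. ] yaw 0.003 zax [-0.     0.002 -1.   ] w 84.4 f [-0.1  0.6  1.6]
```

View pics/w29p.png

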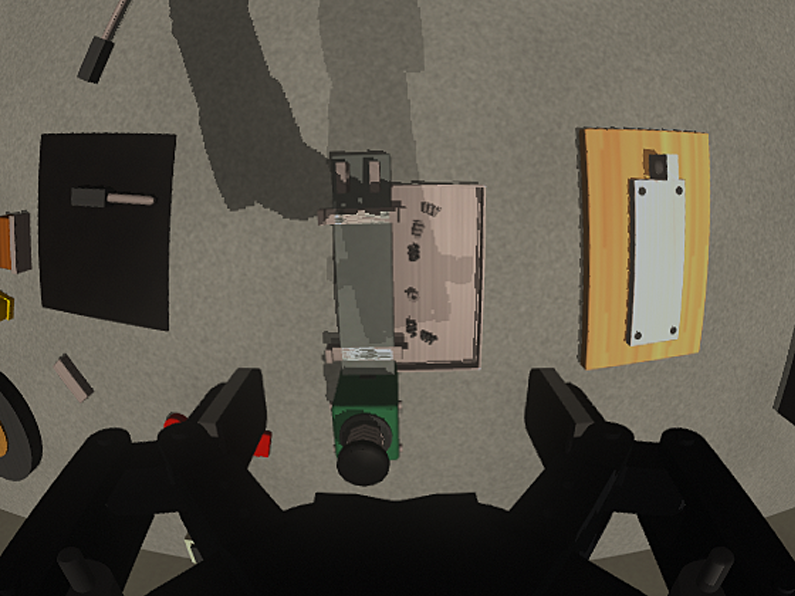

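View pics/s16c.png

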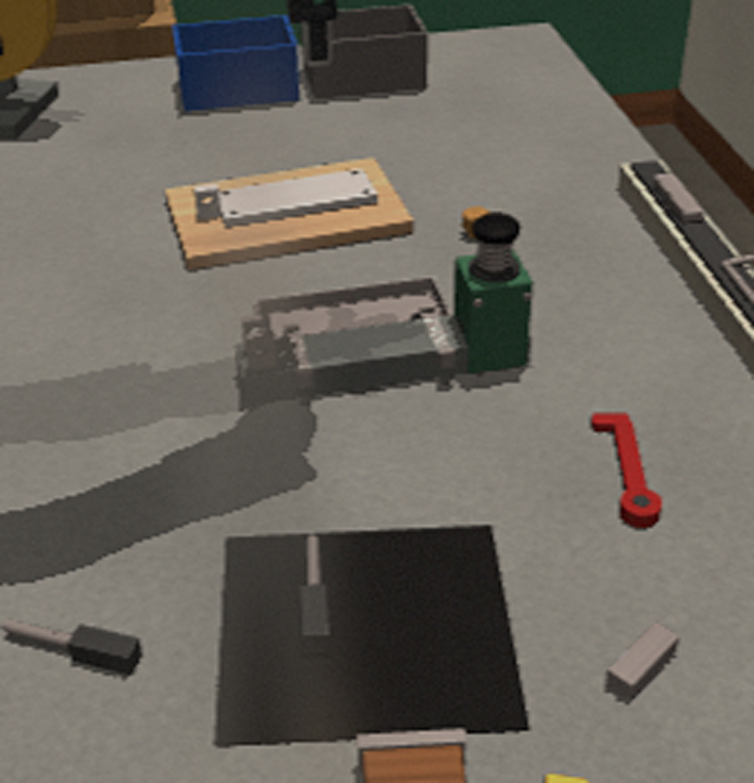

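Run:
```python
from h import *
im,c=load('s16');crop(im,200,270,400,420,4,'s16d')
im,c=load('w29');crop(im,0,120,70,230,5,'w29d')
for x,y in ((0,215),(15,215),(15,270),(30,213),(30,270)): print((x,y),onz(c,x/1.42,y/1.42,3).round(0),onz(c,x/1.42,y/1.42,44).round(0))
```

```text
(0, 215) [ 465. -501.    3.] [ 464. -455.   44.]
(15, 215) [ 468. -469.    3.] [ 466. -425.   44.]
(15, 270) [ 540. -483.    3.] [ 532. -438.   44.]
(30, 213) [ 468. -439.    3.] [ 466. -398.   44.]
(30, 270) [ 541. -452.    3.] [ 533. -410.   44.]
```

View pics/s16d.png

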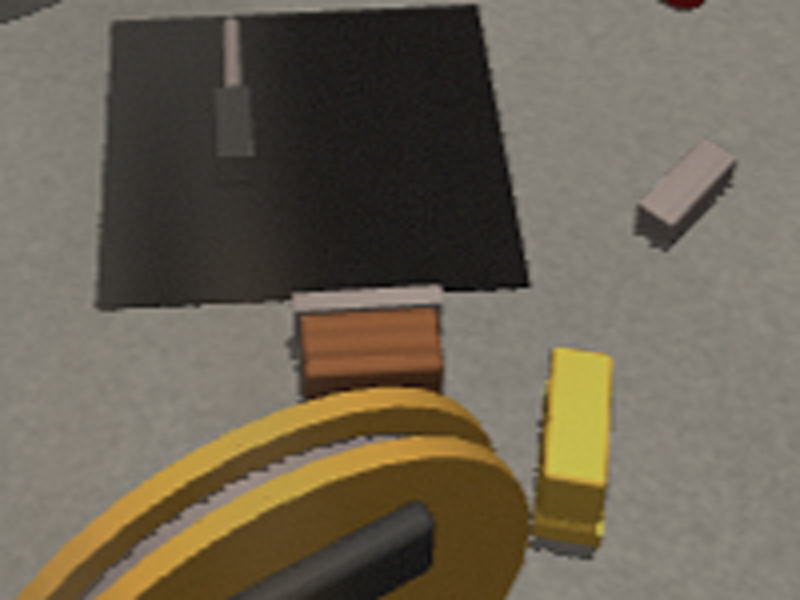

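View pics/w29d.png

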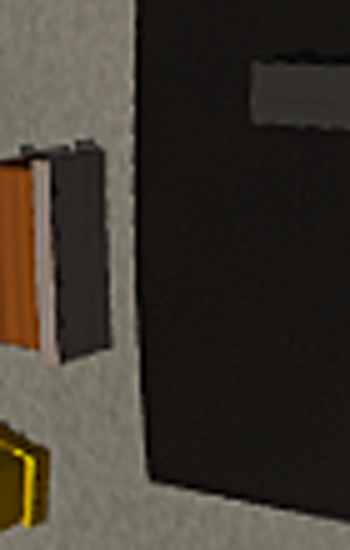

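Run:
```python
from h import *
c=cam('top')
for n,u,v,z in (('yellow',405,201,40),('base tl',418,235,10),('base bl',424,277,10),('disc left',437,225,150)): print(n,onz(c,u,v,z).round(0))
show([502,-440,230],-np.pi/2)
```

```text
yellow [ 579. -534.   40.]
base tl [ 473. -582.   10.]
base bl [ 338. -600.   10.]
disc left [ 491. -600.  150.]
trans cm [  1.72 -45.56   8.42] rot [ 1.000e-03 -2.000e-03  1.574e+00]
```

{"name": "move_arm", "arguments": {"moves": [{"translation": [0.3,-10,2],"delta_rot": [0,0,0.14],"jaw": 8.5},{"translation": [0.6,-20,4],"delta_rot": [0,0,0.28],"jaw": 8.5},{"translation": [0.9,-30,6],"delta_rot": [0,0,0.42],"jaw": 8.5},{"translation": [1.2,-38,8],"delta_rot": [0,0,0.56],"jaw": 8.5},{"translation": [1.5,-43.5,8.5],"delta_rot": [0,0,0.7],"jaw": 8.5},{"translation": [1.6,-45.5,8.5],"delta_rot": [0,0,0.84],"jaw": 8.5},{"translation": [1.6,-45.5,8.5],"delta_rot": [0,0,0.98],"jaw": 8.5},{"translation": [1.6,-45.5,8.5],"delta_rot": [0,0,1.12],"jaw": 8.5}]}}

```text
time_s: 38.5
ee_pos: [505.3, -379.3, 239.8]
tool_rot: [-1.672, -2.659, -0.003]
contact_force: [-0.1, 0.0, 0.3]
width: 84.5
```

{"name": "move_arm", "arguments": {"moves": [{"translation": [0,0,0],"delta_rot": [0,0,0.14],"jaw": 8.5},{"translation": [0,0,0],"delta_rot": [0,0,0.28],"jaw": 8.5},{"translation": [0,0,0],"delta_rot": [0,0,0.42],"jaw": 8.5},{"translation": [0,0,0],"delta_rot": [0,0,0.45],"jaw": 8.5},{"translation": [0,0,0],"delta_rot": [0,0,0.45],"jaw": 8.5},{"translation": [0,0,0],"delta_rot": [0,0,0.45],"jaw": 8.5}]}}

```text
time_s: 39.1
ee_pos: [504.8, -378.4, 240.3]
tool_rot: [-2.216, -2.226, -0.001]
contact_force: [-0.3, -0.7, 0.2]
width: 85.1
```

Run:
```python
from h import *
st()
im,c=grab('wrist','w30'); st();crop(im,0,0,560,420,1.42,'w30p');crop(im,200,130,380,290,4,'w30d')
print(bot.get_state()['q'].round(2))
```

```text
t 39.1 pos [ 504.8 -378.4  240.3] yaw -1.5664 zax [ 0.     0.001 -1.   ] w 85.1 f [-0.3 -0.7  0.2]
t 39.15 pos [ 504.6 -378.6  240.5] yaw -1.5672 zax [ 0.     0.001 -1.   ] w 84.9 f [ 0.4 -1.5  0.9]
[ 0.42  0.7   0.27  1.55 -0.22  0.92  0.77]
```

View pics/w30p.png

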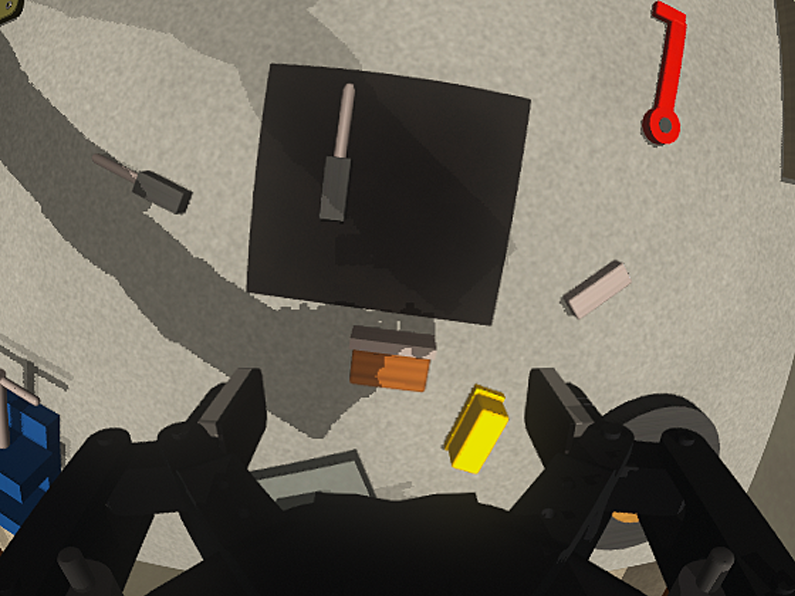

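View pics/w30d.png

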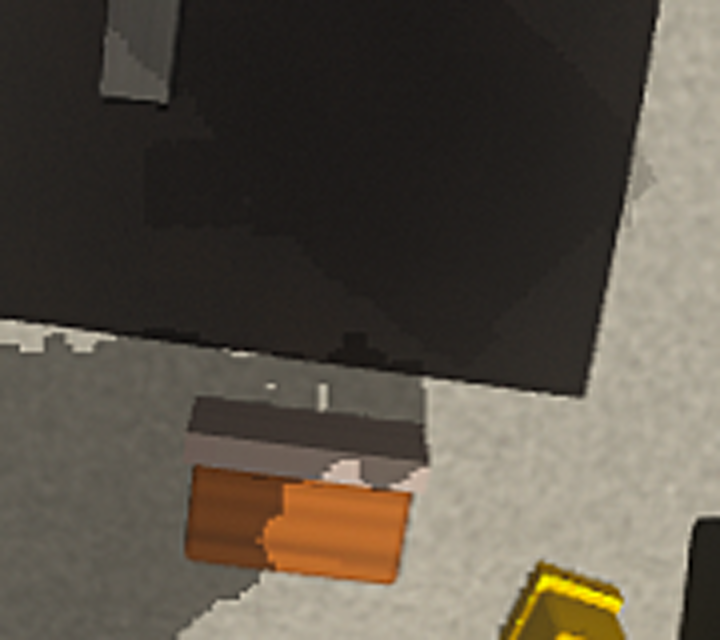

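Run:
```python
from h import *
im,c=load('w30')
m=lambda x,y,z:onz(c,200+(x+.5)/4-.5,130+(y+.5)/4-.5,z).round(1)
for n,x,y,z in (('fb l',195,398,0),('fb r',424,428,0),('ft l',188,433,30),('ft r',429,464,30),('ftback l',192,464,30),('ftback r',424,490,30),('bl',194,467,29),('br',411,493,29),('bbr',396,583,29),('bbl',186,558,29)): print(n,m(x,y,z))
print('yellow',m(540,563,40),m(505,620,40),m(500,640,0))
```

```text
fb l [ 467.3 -443.1    0. ]
fb r [ 539.3 -452.7    0. ]
ft l [ 467.9 -443.5   30. ]
ft r [ 538.4 -452.9   30. ]
ftback l [ 468.8 -453.3   30. ]
ftback r [ 537.2 -461.2   30. ]
bl [ 469.3 -454.6   29. ]
br [ 533.4 -462.6   29. ]
bbr [ 529.8 -492.6   29. ]
bbl [ 466.  -484.6   29. ]
yellow [ 571.7 -480.8   40. ] [ 562.4 -499.9   40. ] [ 568.  -529.8    0. ]
```

Run:
```python
from h import *
show([500,-470.6,120],-1.701)
```

```text
trans cm [-9.21 -0.5  12.04] rot [ 0.    -0.001  0.134]
```

{"name": "move_arm", "arguments": {"moves": [{"translation": [-4.5,-0.2,4],"delta_rot": [0,0,0.134],"jaw": 8},{"translation": [-9.2,-0.5,8],"delta_rot": [0,0,0.134],"jaw": 8},{"translation": [-9.2,-0.5,12],"delta_rot": [0,0,0.134],"jaw": 8},{"translation": [-9.2,-0.5,12],"delta_rot": [0,0,0.134],"jaw": 8},{"translation": [-9.2,-0.5,12],"delta_rot": [0,0,0.134],"jaw": 8},{"translation": [-9.2,-0.5,12],"delta_rot": [0,0,0.134],"jaw": 8}]}}

```text
time_s: 39.75
ee_pos: [501.2, -470.6, 122.5]
tool_rot: [2.361, 2.07, 0.004]
contact_force: [0.6, -1.2, 0.3]
width: 79.9
```

Run:
```python
from h import *
st()
im,c=grab('wrist','w31'); st();crop(im,130,130,430,400,2.4,'w31p')
show([500,-470.6,0],-1.701)
```

```text
t 39.75 pos [ 501.2 -470.6  122.5] yaw -1.7019 zax [ 0.003 -0.    -1.   ] w 79.9 f [ 0.6 -1.2  0.3]
t 39.8 pos [ 501.5 -470.7  123. ] yaw -1.7018 zax [ 0.004 -0.001 -1.   ] w 79.7 f [0.9 0.7 0.1]
trans cm [-1.00e-02 -2.00e-01  1.23e+01] rot [ 0.004  0.    -0.001]
```

View pics/w31p.png

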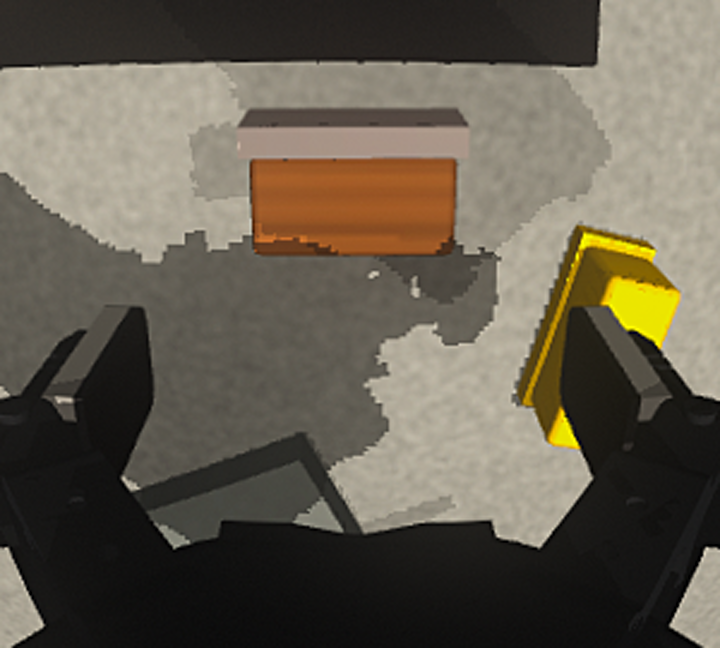

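Run:
```python
from h import *
im,c=load('w31')
d=np.load('pics/w31.npy',allow_pickle=True).item()['st']
Rt=R.from_rotvec(d['tool_rot'])
m=lambda x,y,z:Rt.inv().apply(onz(c,130+(x+.5)/2.4-.5,130+(y+.5)/2.4-.5,z)-d['ee_pos']).round(1)
for n,x,y,z in (('y1',580,227,8),('y2',518,402,8),('y1 0',575,235,0),('bl',252,160,29),('br',456,160,29),('bbl',254,254,29),('bbr',455,255,29)): print(n,m(x,y,z))
```

```text
y1 [-17.1  79.7 114.7]
y2 [-88.7  62.3 114.6]
y1 0 [-22.9  80.5 122.7]
bl [ 12.2 -33.   93.4]
br [12.2 30.9 93.6]
bbl [-19.1 -33.6  93.4]
bbr [-19.5  31.7  93.6]
```

{"name": "move_arm", "arguments": {"moves": [{"translation": [-0.1,-0.1,4],"delta_rot": [0,0,0],"jaw": 8},{"translation": [-0.1,-0.1,8],"delta_rot": [0,0,0],"jaw": 8},{"translation": [-0.1,-0.1,10.5],"delta_rot": [0,0,0],"jaw": 8},{"translation": [-0.1,-0.1,11.8],"delta_rot": [0,0,0],"jaw": 8},{"translation": [-0.1,-0.1,12.1],"delta_rot": [0,0,0],"jaw": 8},{"translation": [-0.1,-0.1,12.1],"delta_rot": [0,0,0],"jaw": 8}]}}

```text
time_s: 40.4
ee_pos: [499.5, -472.4, 1.1]
tool_rot: [2.362, 2.068, 0.002]
contact_force: [-0.1, -0.3, 0.7]
width: 80.1
```

Run:
```python
from h import *
st()
im,c=grab('wrist','w32'); st();crop(im,130,130,430,400,2.4,'w32p')
```

```text
t 40.4 pos [ 499.5 -472.4    1.1] yaw -1.7032 zax [ 0.002 -0.001 -1.   ] w 80.1 f [-0.1 -0.3  0.7]
t 40.45 pos [ 499.6 -472.7    1.5] yaw -1.7034 zax [ 0.003 -0.002 -1.   ] w 80.1 f [-0.2  0.5 -0.2]
```

View pics/w32p.png

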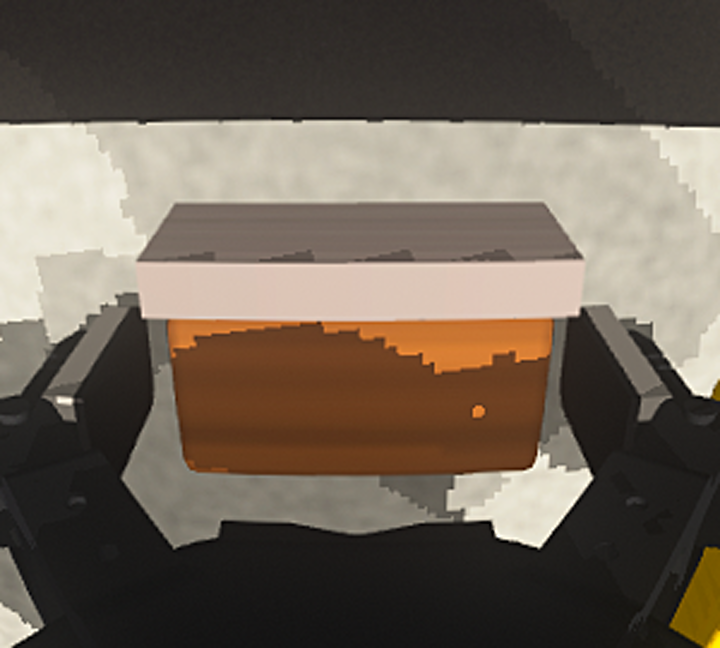

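{"name": "move_arm", "arguments": {"moves": [{"translation": [0,0,0],"delta_rot": [0,0,0],"jaw": 7},{"translation": [0,0,0],"delta_rot": [0,0,0],"jaw": 6},{"translation": [0,0,0],"delta_rot": [0,0,0],"jaw": 6},{"translation": [0,0,0],"delta_rot": [0,0,0],"jaw": 6},{"translation": [0,0,0],"delta_rot": [0,0,0],"jaw": 6}], "force": 80}}

```text
time_s: 40.95
ee_pos: [499.5, -473.0, 1.9]
tool_rot: [2.362, 2.067, 0.002]
contact_force: [-0.7, -0.4, 7.1]
width: 64.6
```

{"name": "move_arm", "arguments": {"moves": [{"translation": [0,0,-2],"delta_rot": [0,0,0],"jaw": 6},{"translation": [0,0,-5],"delta_rot": [0,0,0],"jaw": 6},{"translation": [0,0,-9],"delta_rot": [0,0,0],"jaw": 6},{"translation": [3,0,-13],"delta_rot": [0,0,0],"jaw": 6},{"translation": [7,0,-15],"delta_rot": [0,0,0],"jaw": 6},{"translation": [9,0,-15],"delta_rot": [0,0,0],"jaw": 6},{"translation": [9,0,-15],"delta_rot": [0,0,0],"jaw": 6}]}}

```text
time_s: 41.65
ee_pos: [512.5, -377.8, 151.7]
tool_rot: [-2.358, -2.075, -0.008]
contact_force: [0.2, 0.1, -2.1]
width: 64.2
```

Run:
```python
from h import *
st();print(bot.get_state()['q'].round(2))
im,c=grab('wrist','w33'); st();crop(im,130,130,430,400,2.4,'w33p')
```

```text
t 41.65 pos [ 512.5 -377.8  151.7] yaw -1.6983 zax [ 0.003  0.004 -1.   ] w 64.2 f [ 0.2  0.1 -2.1]
[ 0.42  0.82  0.27  1.62 -0.3   0.75  0.71]
t 41.7 pos [ 511.3 -380.7  151.2] yaw -1.7008 zax [ 0.002  0.001 -1.   ] w 64.6 f [-0.5 -0.  -1.4]
```

View pics/w33p.png

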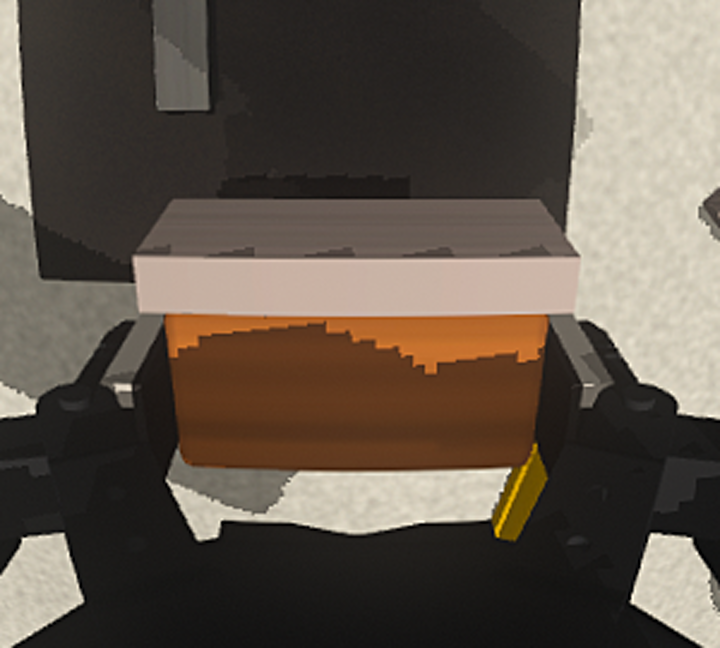

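Run:
```python
from h import *
st();show([540,-412,140],-1.701)
```

```text
t 41.7 pos [ 511.3 -380.7  151.2] yaw -1.7008 zax [ 0.002  0.001 -1.   ] w 64.6 f [-0.5 -0.  -1.4]
trans cm [-2.73  3.25  1.12] rot [ 0.002 -0.002  0.   ]
```

{"name": "move_arm", "arguments": {"moves": [{"translation": [-1,1.5,0.5],"delta_rot": [0,-0.12,0],"jaw": 6},{"translation": [-2.7,3.2,1],"delta_rot": [0,-0.24,0],"jaw": 6},{"translation": [-2.7,3.2,1],"delta_rot": [0,-0.36,0],"jaw": 6},{"translation": [-2.7,3.2,1],"delta_rot": [0,-0.48,0],"jaw": 6},{"translation": [-2.7,3.2,1],"delta_rot": [0,-0.6,0],"jaw": 6},{"translation": [-2.7,3.2,1],"delta_rot": [0,-0.72,0],"jaw": 6},{"translation": [-2.7,3.2,1],"delta_rot": [0,-0.84,0],"jaw": 6},{"translation": [-2.7,3.2,1],"delta_rot": [0,-0.96,0],"jaw": 6}]}}

```text
time_s: 42.5
ee_pos: [539.8, -413.8, 140.6]
tool_rot: [1.765, 1.544, -0.92]
contact_force: [0.3, -0.5, -2.5]
width: 64.6
```

Run:
```python
from h import *
st();print(bot.get_state()['q'].round(2))
im,c=grab('side','s17');st();crop(im,190,170,390,350,4,'s17c')
print(R.from_rotvec(bot.get_state()['tool_rot']).as_matrix().round(3))
```

```text
t 42.5 pos [ 539.8 -413.8  140.6] yaw -1.7025 zax [-0.106 -0.814 -0.57 ] w 64.6 f [ 0.3 -0.5 -2.5]
[-0.33  1.32  1.06  1.82 -0.15  0.27  0.12]
t 42.55 pos [ 539.5 -409.9  131.8] yaw -1.696 zax [-0.11  -0.816 -0.567] w 64.2 f [ -1.9   6.1 -11.4]
[[ 0.061  0.992 -0.11 ]
 [ 0.564 -0.125 -0.816]
 [-0.824 -0.012 -0.567]]
```

View pics/s17c.png

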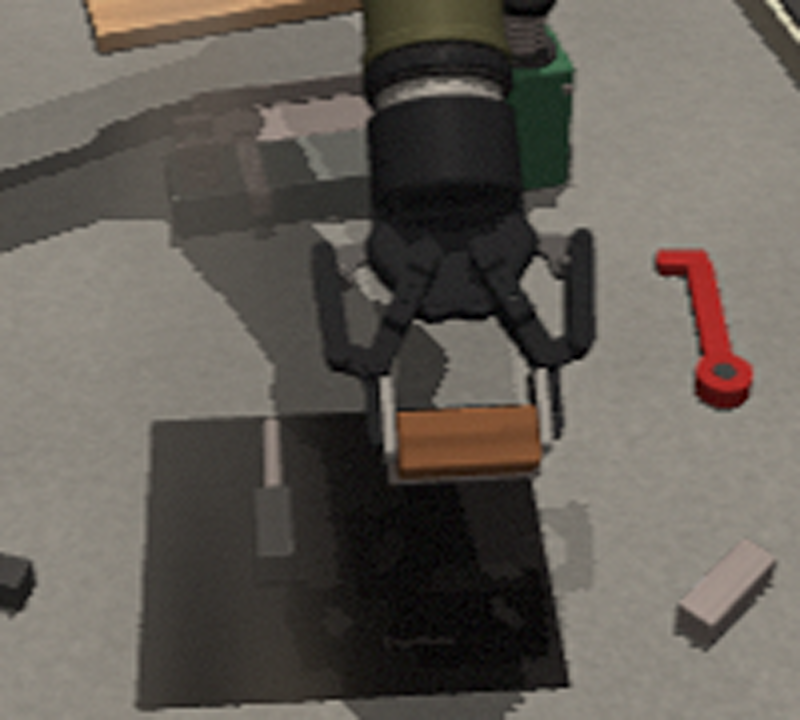

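{"name": "move_arm", "arguments": {"moves": [{"translation": [1,0,0.7],"delta_rot": [0,0,0],"jaw": 6},{"translation": [2,0,1.4],"delta_rot": [0,0,0],"jaw": 6},{"translation": [3,0,2.1],"delta_rot": [0,0,0],"jaw": 6},{"translation": [4.1,0,2.8],"delta_rot": [0,0,0],"jaw": 6},{"translation": [4.1,0,2.8],"delta_rot": [0,0,0],"jaw": 6}]}}

```text
time_s: 43.05
ee_pos: [537.9, -413.0, 88.0]
tool_rot: [1.773, 1.549, -0.918]
contact_force: [0.0, 0.2, -1.6]
width: 64.6
```

Run:
```python
from h import *
st();print(bot.get_state()['q'].round(2))
im,c=grab('side','s18');st();cv2.imwrite('pics/s18c.png',cv2.resize(im,None,fx=1.42,fy=1.42))
```

```text
t 43.05 pos [ 537.9 -413.    88. ] yaw -1.7055 zax [-0.11  -0.809 -0.577] w 64.6 f [ 0.   0.2 -1.6]
[-0.32  1.39  1.02  1.81 -0.18  0.23  0.08]
t 43.1 pos [ 538.1 -413.3   89.3] yaw -1.7052 zax [-0.109 -0.81  -0.576] w 64.3 f [-0.1  0.3 -1.1]
```

View pics/s18c.png

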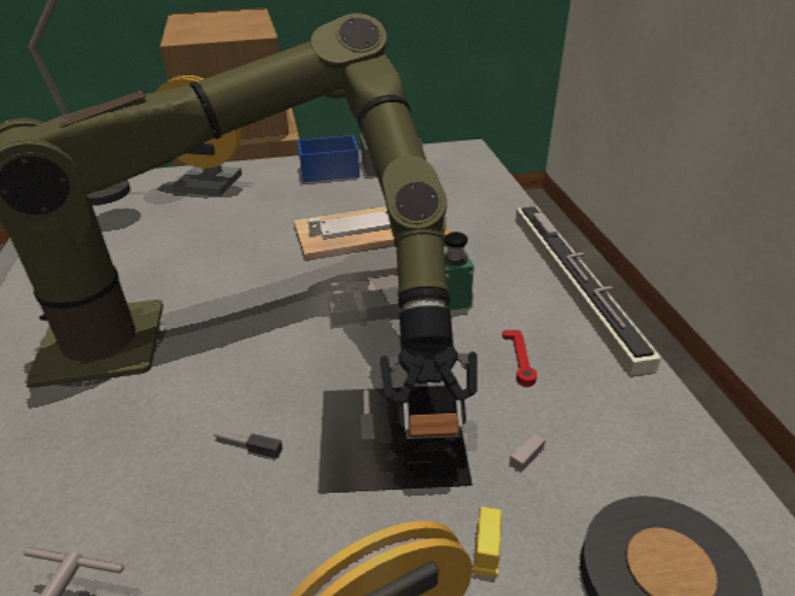

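{"name": "move_arm", "arguments": {"moves": [{"translation": [1,0,0.7],"delta_rot": [0,0,0],"jaw": 6},{"translation": [2,0,1.4],"delta_rot": [0,0,0],"jaw": 6},{"translation": [3,0,2.1],"delta_rot": [0,0,0],"jaw": 6},{"translation": [4,0,2.8],"delta_rot": [0,0,0],"jaw": 6},{"translation": [4.4,0,3.1],"delta_rot": [0,0,0],"jaw": 6},{"translation": [4.4,0,3.1],"delta_rot": [0,0,0],"jaw": 6}]}}

```text
time_s: 43.7
ee_pos: [538.0, -413.0, 34.7]
tool_rot: [1.769, 1.549, -0.921]
contact_force: [0.1, -0.2, -1.8]
width: 64.5
```

Run:
```python
from h import *
st();print(bot.get_state()['q'].round(2))
im,c=grab('side','s19');st();crop(im,190,200,390,350,4,'s19c')
```

```text
t 43.7 pos [ 538.  -413.    34.7] yaw -1.7037 zax [-0.109 -0.811 -0.574] w 64.5 f [ 0.1 -0.2 -1.8]
[-0.32  1.48  0.99  1.79 -0.22  0.21  0.04]
t 43.75 pos [ 538.3 -413.3   35.7] yaw -1.7037 zax [-0.109 -0.812 -0.574] w 64.3 f [ 0.3 -0.6 -0.9]
```

View pics/s19c.png

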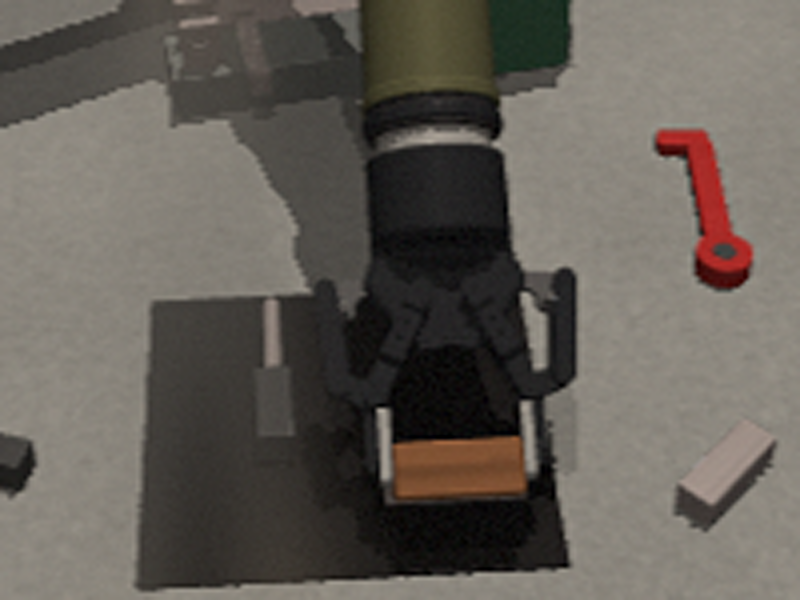

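{"name": "move_arm", "arguments": {"moves": [{"translation": [0.4,0,0.3],"delta_rot": [0,0,0],"jaw": 6},{"translation": [0.66,0,0.46],"delta_rot": [0,0,0],"jaw": 6},{"translation": [0.66,0,0.46],"delta_rot": [0,0,0],"jaw": 6}]}}

```text
time_s: 44.05
ee_pos: [538.4, -413.0, 27.5]
tool_rot: [1.769, 1.548, -0.92]
contact_force: [-0.2, -0.6, -2.0]
width: 64.8
```

{"name": "move_arm", "arguments": {"moves": [{"translation": [0.16,0,0.12],"delta_rot": [0,0,0],"jaw": 6},{"translation": [0.25,0,0.17],"delta_rot": [0,0,0],"jaw": 6},{"translation": [0.25,0,0.17],"delta_rot": [0,0,0],"jaw": 6}]}}

```text
time_s: 44.35
ee_pos: [538.6, -413.4, 25.7]
tool_rot: [1.768, 1.547, -0.92]
contact_force: [-0.4, 1.2, 1.7]
width: 64.6
```

{"name": "move_arm", "arguments": {"moves": [{"translation": [0,0,0],"delta_rot": [0,0,0],"jaw": 8.5},{"translation": [0,0,0],"delta_rot": [0,0,0],"jaw": 8.5},{"translation": [0,0,0],"delta_rot": [0,0,0],"jaw": 8.5},{"translation": [0,0,0],"delta_rot": [0,0,0],"jaw": 8.5},{"translation": [0,0,0],"delta_rot": [0,0,0],"jaw": 8.5}]}}

```text
time_s: 44.85
ee_pos: [538.5, -413.1, 24.9]
tool_rot: [1.769, 1.548, -0.92]
contact_force: [-0.1, -0.0, 0.5]
width: 84.8
```

Run:
```python
from h import *
st()
im,c=grab('side','s20');crop(im,190,200,390,350,4,'s20c')
im,c=grab('wrist','w34');st();cv2.imwrite('pics/w34c.png',cv2.resize(im,None,fx=1.2,fy=1.2))
```

```text
t 44.85 pos [ 538.5 -413.1   24.9] yaw -1.7039 zax [-0.109 -0.811 -0.574] w 84.8 f [-0.1 -0.   0.5]
t 44.95 pos [ 538.4 -413.1   24.9] yaw -1.704 zax [-0.109 -0.811 -0.574] w 84.8 f [-0.3  0.3  0.2]
```

View pics/s20c.png

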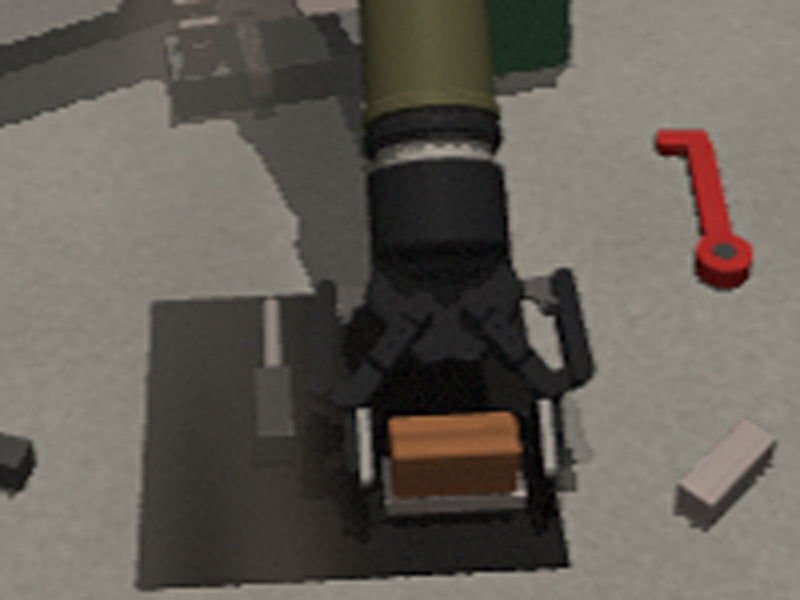

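View pics/w34c.png

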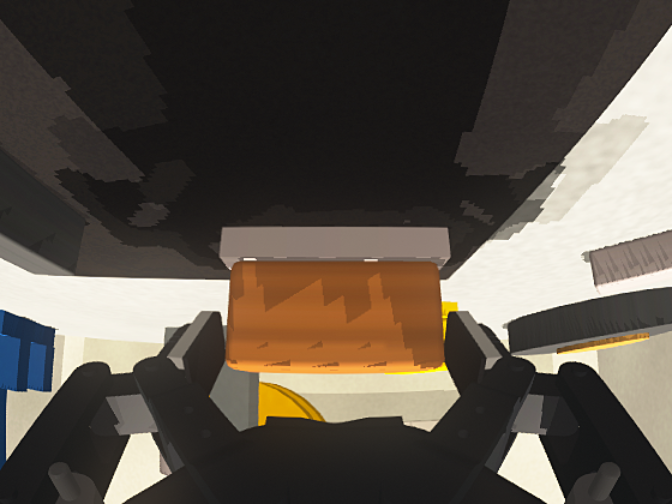

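{"name": "move_arm", "arguments": {"moves": [{"translation": [0,0,-1.5],"delta_rot": [0,0,0],"jaw": 8.5},{"translation": [0,0,-3.5],"delta_rot": [0,0,0],"jaw": 8.5},{"translation": [0,0,-6],"delta_rot": [0,0,0],"jaw": 8.5},{"translation": [0,0,-9],"delta_rot": [0,0,0],"jaw": 8.5},{"translation": [-4,0,-12],"delta_rot": [0,0,0],"jaw": 8.5},{"translation": [-8,0,-15],"delta_rot": [0,0.1,0],"jaw": 8.5},{"translation": [-12,0,-18],"delta_rot": [0,0.22,0],"jaw": 8.5},{"translation": [-14,0,-20],"delta_rot": [0,0.34,0],"jaw": 8.5}]}}

```text
time_s: 45.75
ee_pos: [549.9, -331.0, 260.0]
tool_rot: [2.003, 1.751, -0.633]
contact_force: [0.5, -0.3, -1.3]
width: 84.9
```

Run:
```python
from h import *
st(); show([480,-250,330],-1.571)
```

```text
t 45.75 pos [ 549.9 -331.   260. ] yaw -1.703 zax [-0.072 -0.574 -0.815] w 84.9 f [ 0.5 -0.3 -1.3]
trans cm [ 1.72 -7.96 -9.85] rot [-0.035  0.617 -0.129]
```

{"name": "move_arm", "arguments": {"moves": [{"translation": [0.5,-2,-3],"delta_rot": [0,0.13,0],"jaw": 8.5},{"translation": [1,-4,-6],"delta_rot": [0,0.26,0],"jaw": 8.5},{"translation": [1.7,-8,-9.8],"delta_rot": [-0.03,0.39,-0.08],"jaw": 8.5},{"translation": [1.7,-8,-9.8],"delta_rot": [-0.035,0.52,-0.13],"jaw": 8.5},{"translation": [1.7,-8,-9.8],"delta_rot": [-0.035,0.617,-0.13],"jaw": 8.5},{"translation": [1.7,-8,-9.8],"delta_rot": [-0.035,0.617,-0.13],"jaw": 8.5},{"translation": [1.7,-8,-9.8],"delta_rot": [-0.035,0.617,-0.13],"jaw": 8.5}]}}

```text
time_s: 46.45
ee_pos: [479.0, -249.6, 324.2]
tool_rot: [-2.221, -2.217, 0.01]
contact_force: [-0.2, 0.9, 0.2]
width: 84.6
```

Run:
```python
from h import *
st()
im,c=grab('wrist','w35');st();crop(im,0,0,560,420,1.42,'w35p')
im,c=grab('side','s21');crop(im,150,90,410,360,2.9,'s21c')
im,c=grab('top','t9');crop(im,110,130,440,300,2.4,'t9c')
```

```text
t 46.45 pos [ 479.  -249.6  324.2] yaw -1.5727 zax [-0.007 -0.002 -1.   ] w 84.6 f [-0.2  0.9  0.2]
t 46.5 pos [ 479.5 -248.4  323.7] yaw -1.5703 zax [-0.008 -0.001 -1.   ] w 85.0 f [ 0.2 -0.8  0.1]
```

View pics/w35p.png

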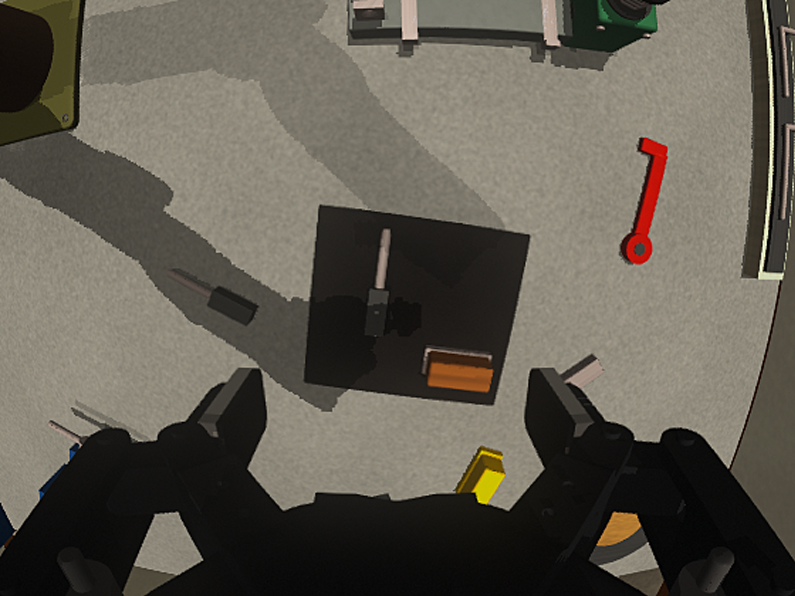

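View pics/s21c.png

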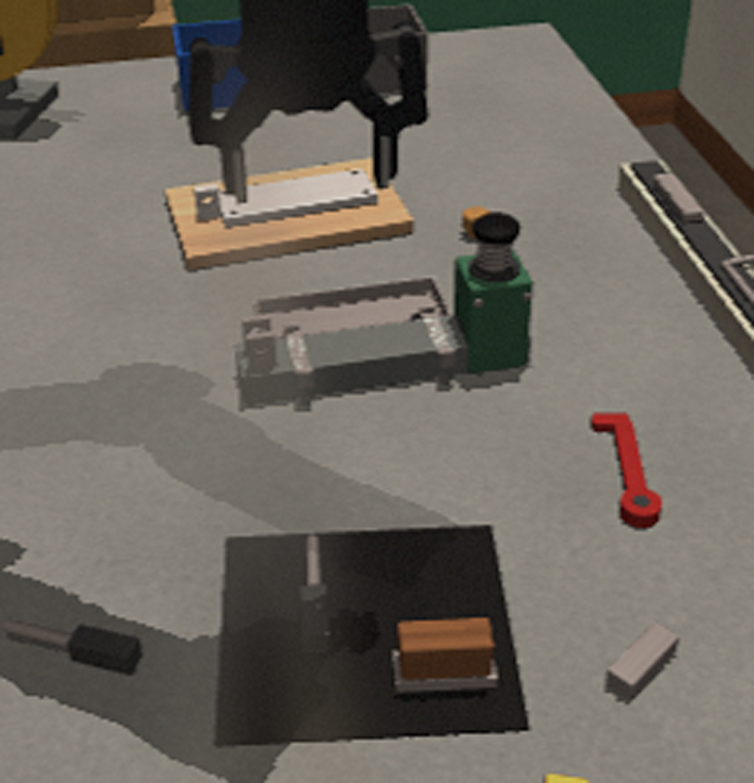

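View pics/t9c.png

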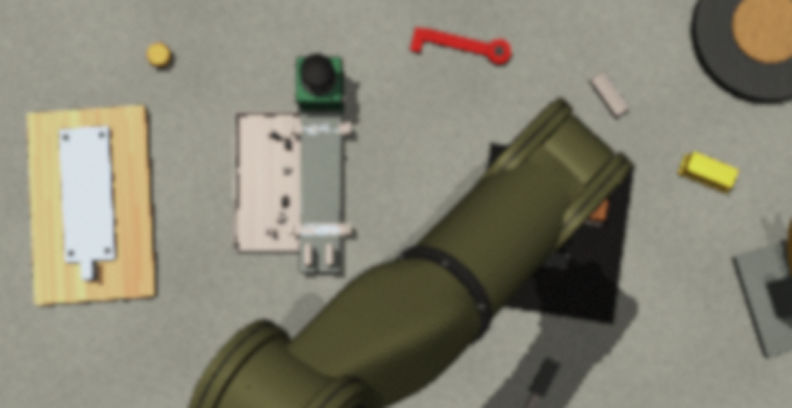

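Run:
```python
from h import *
st(); print(bot.hand_in())
```

```text
t 46.6 pos [ 480.  -247.7  323.4] yaw -1.5684 zax [-0.008 -0.001 -1.   ] w 85.1 f [-0.6  0.9  1.4]
the job is handed in; nothing more can be done
None
```

The job is done in the order asked and handed in at 46.6 s. No verdict is reported back.

- **Chips:** I swept six chips off the cover plate in two strokes. The last pictures show all six in the tray and none on the bench.
- **Lock pin:** I pushed it through both ears and the plate's eye until its shoulder met the ear, at about 6 N.
- **Plunger:** With the plate pinned, I pressed it down to its stop. The force climbed to about 30 N with no further travel at 14 mm. It rose again when let go.
- **Pin, plate and scraper:** I drew the pin and laid it wholly on the mat. The plate lies flat on the plywood board. The scraper stands upright on the mat.

**Disturbance:** my first final check showed the scraper knocked off the mat and lying on its side. I picked it up, tilted it and set it upright on the mat again; the later check showed it standing there.

The pawl arm, knob and feeler block looked unmoved in the last pictures. That was judged by eye, as I did not measure their positions. None of the final checks failed or disagreed.

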